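Storm-proof the balcony ledge

TASK

A squall is coming, so make the balcony ledge safe. Pull the white cabinet's drawer right out to its stop, lay all the loose garden hand tools (trowel, hand fork, brush, weeder: however many are there) flat inside it, then push the drawer fully shut with them in it. Also, before or after, stand the small cactus pot upright on the bed of the pot clamp between its jaws and wind the crank clockwise (seen from above) until the sprung pad holds the pot in the vee jaw and is itself pressed in by several millimetres, but never so hard that the pad bottoms out; leave the sprinkling can, the big potted plant and the peg basket alone.

Things in the scene. Friction and masses are not known exactly. Their poses are not given: they have to be found in the camera images.
- drawer (a joint): The one drawer of the small white fixed cabinet (250 deep, 320 wide, 170 mm high, with an unused niche and half-open clear sliding door below): 0 = shut, 0.185 m = fully out at its stop; slides towards the cabinet's front, -x of drawer_floor. Friction 1.5 N, stays where left. May start a little ajar.
- drawer_handle (a point): Middle of the drawer's steel bar handle: 12 mm thick, 120 mm long along y, standing 45 mm off the drawer front (bar centre to face), 30 mm below the cabinet's top, free above and below. Moves with the drawer.
- drawer_floor (a point): Centre of the drawer's inner floor, 104 mm above the ledge; x points into the cabinet, y to its left as seen from the robot; moves with the drawer. Inner space x -101 to +101 mm, y -139 to +139 mm; walls 45 mm, front panel 61 mm above the floor. Fully out, x = -101 to +77 mm is open from above; the rest stays under the cabinet's top.
- trowel: Small hand trowel, 156 mm long, wooden handle, flat steel blade 44 mm wide. Its 88 mm long handle is a bar 24 mm wide and 24 mm high, from 78 mm behind the origin to 10 mm ahead of it; it balances about 12 mm behind the origin. Origin at mid-length on the underside, x towards the working end, z up. Lies on the ledge at the start; may be absent.
- fork: Small hand fork, 156 mm long, green handle, three steel tines 44 mm wide in all. Its 88 mm long handle is a bar 24 mm wide and 24 mm high, from 78 mm behind the origin to 10 mm ahead of it; it balances about 12 mm behind the origin. Origin at mid-length on the underside, x towards the working end, z up. Lies on the ledge at the start; may be absent.
- brush: Small bench brush, 156 mm long, orange handle, head with grey bristles 40 mm wide, 24 mm high. Its 88 mm long handle is a bar 24 mm wide and 24 mm high, from 78 mm behind the origin to 10 mm ahead of it; it balances about 12 mm behind the origin. Origin at mid-length on the underside, x towards the working end, z up. Lies on the ledge at the start; may be absent.
- weeder: Small weeding hoe, 156 mm long, yellow handle, narrow steel shank with a 36 mm wide end. Its 88 mm long handle is a bar 24 mm wide and 24 mm high, from 78 mm behind the origin to 10 mm ahead of it; it balances about 12 mm behind the origin. Origin at mid-length on the underside, x towards the working end, z up. Lies on the ledge at the start; may be absent.
- pot: Small terracotta pot with a low round cactus, 0.3 kg: straight-sided, 66 mm across and 75 mm high; the cactus rises 26 mm above the rim, 36 mm across. Origin at the centre of the underside, z up.
- clamp: Fixed grey pot clamp on the ledge; its origin lies on the ledge 12 mm under seat, same axes. Bed 90 mm wide. Vee jaw on the +x side: two black faces, open towards -x, 60 mm wide, up to 92 mm above the ledge. Gearbox and crank on the -x side, 150 mm from the origin.
- seat (a point): Point on the clamp's bed (12 mm above the ledge) where the middle of the pot's foot is when the pot is pressed home in the vee jaw; x points from the crank end to the vee jaw. At jaw value j the flat pad's face is at x = -78 mm + j. The pot may be set down up to some 15 mm towards -x of the seat; the pad then pushes it home.
- jaw (a joint): Travel of the blue moving jaw towards the vee, m. Driven only by the crank: 20 mm per turn. Without pressing, the pad meets the seated pot at about 0.045.
- crank (a joint): Angle of the crank, rad; grows as it is turned clockwise seen from above (closes the jaw); 0 at fully open, limit 17. Friction 0.12 N m; self-locking, stays where left. Starts between 0 and 4.
- crank_axis (a point): Point on the crank's vertical axis, fixed, at the height to grip the knob (108 mm above the ledge).
- crank_knob (a point): Middle of the red crank knob, at the height to grip: upright cylinder 20 mm in diameter, 42 mm high (from 85 to 127 mm above the ledge), freely spinning on the crank arm 45 mm from the axis.
- pad (a joint): How far the sprung black rubber pad (50 mm wide, 26 to 90 mm above the ledge) is pressed into the jaw, m: 0 free, 0.015 bottomed out; 4 N per mm. A pot is well held at 0.003 to 0.008.
- can: Green plastic sprinkling can, 110 mm body, 155 mm high with handle; stands beyond the work. Leave alone.
- bigpot: Large terracotta pot, 110 mm across, 114 mm high, with a leafy plant. Leave alone.
- basket: Blue peg basket 130 x 100 x 70 mm with pegs and a hoop handle to 120 mm. Leave alone.
Mind the look-alikes: they are no part of the job. There is more than one size of the trowel; the job needs the smaller. Leave any blue look-alike of the brush alone.

How it is judged:
By the outcome, as a careful person would: the job done as asked, in the order asked, and still so for the second after the job is handed in, with the robot touching nothing.
Of trowel, fork, brush, weeder only 2 to 4 are there at a start; the rules pass over those that are not, and their reading is None.
At some moment in a run one of trowel, fork, brush, weeder may be knocked a few centimetres aside while the robot is not near it.
It also fails if it takes over 210 s, if anything falls off the work surface, if the arm or the gripper's body presses on something with over 40 N, if the wrist force passes 120 N, or if a joint passes its speed limit or range.

ROBOT

A 7-joint arm with a two-finger parallel gripper is mounted at the origin on the work surface. World frame = base frame: x ahead of the robot, y to its left, z up, the work surface at z = 0. Lengths are in m, angles in rad, forces in N, time in s.
With the tool pointing down it reaches from about 0.425 to 0.8 m from the base axis. Payload 8.3 kg.
Tool frame: the origin (TCP) lies midway between the tips of the shut fingers; the grasp point (between the pads) lies 19 mm behind it; x points along the fingers, y is the direction in which the jaws open and shut, and the axes are right-handed (so a half turn about x gives the same grasp; the last joint's range is limited). The gripper opens to 85 mm and grips with 20 to 120 N. Pads are 22 mm wide; open, the fingers measure 114 mm over their backs; the gripper's body (76 mm by 85 mm) begins 54 mm behind the grasp point. The pads swing forward as they close: fully open they stand 13 mm farther back than shut.
Start: joints at [1.146, 0.383, 0.016, 1.37, -0.006, 1.388, -0.046], TCP at [0.221, -0.585, 0.231] pointing down, gripper open.
Joint ranges: [-2.95, 2.95], [-0.25, 2.06], [-1.52, 1.56], [0.18, 2.33], [-1.44, 4.58], [0.02, 2.06], [-3.01, 3.01]. Speed limits (rad/s): [2.39, 2.39, 3.01, 3.01, 3.14, 3.14, 3.14].

INTERFACE

Orientations are given as a unit quaternion [w, x, y, z].
In Python, from rig import bot, optics, job gives the robot as it stands. The module is installed in compiled form; this text tells all that it offers.
- The arm moves only by the shell command python3 -m pendant 'ROWS' [FORCE]. ROWS is JSON, a list of rows, each an object of numbers: "dx", "dy", "dz": the shift along the tool's x, y, z in mm; "ax", "ay", "az": the turn, a rotation vector about the tool's x, y, z in degrees; "grip": the gripper's target within -1 to 1 (fully open at 1, half-way at 0, shut at -1). In form: [{"dx": .., "dy": .., "dz": .., "ax": .., "ay": .., "az": .., "grip": ..}, ...]. A call has 1 to 10 rows; each row shifts and turns the commanded pose from where the row before left it, along the tool's axes as they then stand; what a row does not reach is not made up. A row lasts 1/12 s, in which the tool goes at most 41.7 mm and 7.16 degrees, less where a joint would pass 70% of its speed; a pose out of reach is approached as far as the arm can. A call is refused whole if a number of a shift passes 41.7 or a number of a turn 7.16, either way. A call with a gripper value outside its range is refused whole. The fingers move at their own pace and stop on an object; FORCE is the grip in N (left out, the last holds). Time passes only in rows, so rows that do not move let the fingers close. It gives the time, the measured TCP pose, the force and the opening at its end, in the units of the state.
- bot.state(): the state, without advancing time (a new reading comes with each control period).
- optics.get_image(name): name is "scene" or "top" or "wrist"; returns a dict with "pixels" (384x512x3 uint8, red, green, blue), "fx", "fy", "cx", "cy" (pixels), "T" (4x4, takes a point from camera to world coordinates). Camera axes: x right, y down, z forward; pixel columns grow to the right and rows downward; lengths in m; the calibration is good to about 2 mm. A picture is of the moment at which its call begins. There is no depth.
- job.job_done(): hands the job in, once; it reports no verdict.
The state is a dict: "clock": time; "qpos": joint angles; "joint_vel": joint speeds; "effort": joint torques, N m; "eef_pos": TCP position; "ee_rot": TCP orientation; "contact_force": force on the tool from outside, world axes, zero at the start; "ft_torque": the same for the moment, N m; "gripper_width": opening from 0.0 (shut) to 1.0 (fully open).
Only numpy, scipy, OpenCV 4.12 (cv2) and the standard library are available. Lean on these libraries where they do the work, as an engineer would, in place of code of your own. Each camera call takes 0.05 s, during which the arm holds its last target.

## Working session

There is one attempt and no reset: what is moved stays moved. The work goes in short steps, Python scripts to look and compute and a shell command to move; the robot and the scene stay as the last step left them, time stands still between calls to the robot, and variables do not carry over. Pictures are saved under pics/ and viewed, and the job is handed in when it is done.

```bash
mkdir -p pics; ls; cat > h.py <<'E'
import numpy as np, cv2
from rig import bot, optics, job
def snap(n,fn):
    im=optics.get_image(n); cv2.imwrite('pics/'+fn,im['pixels'][:,:,::-1]); np.savez('pics/'+fn+'.npz',**im); return im
def ray(im,u,v,z):
    T=np.array(im['T']); d=T[:3,:3]@np.array([(u-im['cx'])/im['fx'],(v-im['cy'])/im['fy'],1]); o=T[:3,3]
    return o+d*(z-o[2])/d[2]
def proj(im,p):
    T=np.array(im['T']); c=T[:3,:3].T@(np.array(p)-T[:3,3]); return im['fx']*c[0]/c[2]+im['cx'],im['fy']*c[1]/c[2]+im['cy']
E
python3 - <<'E'
from h import *
for n in ['scene','top','wrist']:
    im=snap(n,n+'0.png'); print(n,im['fx'],im['cx'],im['cy'],np.round(im['T'],3).tolist())
s=bot.state(); print(s)
E
```

```text
pics
scene 355.6692811887585 245.37769271330768 197.05206703393654 [[-0.845, 0.281, -0.456, 1.02], [0.535, 0.479, -0.696, 0.728], [0.023, -0.832, -0.555, 0.67], [0.0, 0.0, 0.0, 1.0]]
top 456.84850332896235 246.91159994165758 194.10947764452513 [[-0.022, -0.989, 0.145, 0.328], [-1.0, 0.024, 0.01, 0.024], [-0.014, -0.144, -0.989, 1.659], [0.0, 0.0, 0.0, 1.0]]
wrist 320.4372145619431 256.6931290419527 197.12906950693176 [[0.355, -0.894, -0.273, 0.291], [-0.935, -0.34, -0.101, -0.559], [-0.002, 0.291, -0.957, 0.374], [0.0, 0.0, 0.0, 1.0]]
{'clock': 0.15, 'qpos': array([ 1.1460996 ,  0.38405335,  0.01636579,  1.37087887, -0.00630534,
        1.3882051 , -0.04653816]), 'joint_vel': array([ 0.00096197, -0.00156264, -0.0014078 , -0.00293433, -0.00036236,
       -0.00226992,  0.00087093]), 'effort': array([ 2.13399719e-03, -6.28150892e+01,  8.45885575e-01, -3.72170377e+01,
        1.67935237e-02,  1.07473417e-02,  5.63214917e-05]), 'eef_pos': array([ 0.22113399, -0.58416739,  0.23051866]), 'ee_rot': array([-0.12670953, -0.69547013, -0.12774988,  0.69566224]), 'contact_force': array([-0.1886837 ,  0.22994093,  0.27694704]), 'ft_torque': array([ 0.01102051, -0.01960428,  0.01862909]), 'gripper_width': 1.0009018162405756}
```

View pics/top0.png

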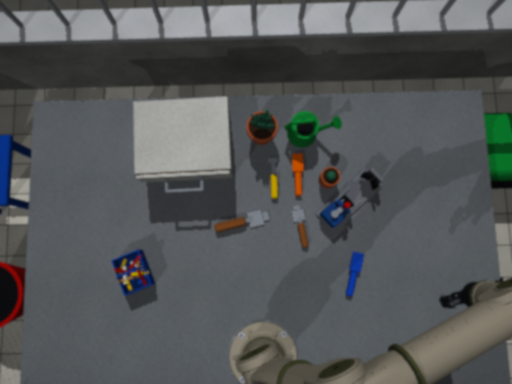

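View pics/scene0.png

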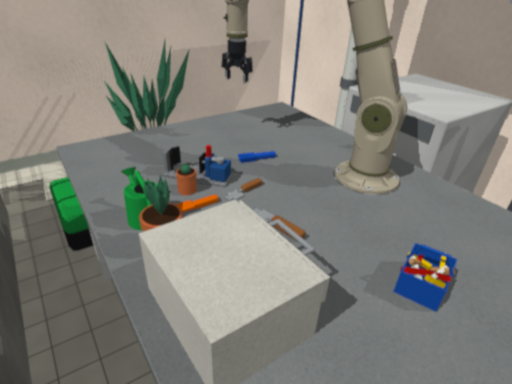

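View pics/wrist0.png

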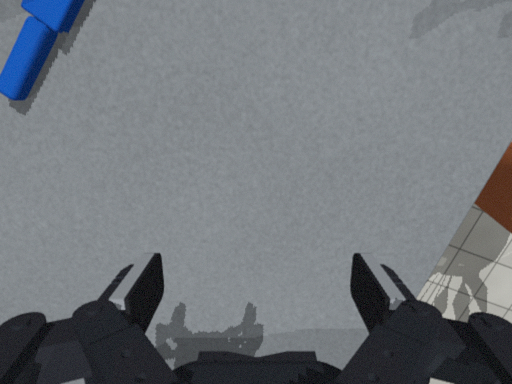

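```bash
python3 - <<'E'
from h import *
a=cv2.imread('pics/top0.png')[90:290,120:400]; cv2.imwrite('pics/top0c.png',cv2.resize(a,None,fx=2.85,fy=2.85,interpolation=cv2.INTER_CUBIC))
a=cv2.imread('pics/scene0.png')[130:270,110:320]; cv2.imwrite('pics/scene0c.png',cv2.resize(a,None,fx=3.8,fy=3.8,interpolation=cv2.INTER_CUBIC))
im=dict(np.load('pics/top0.png.npz'))
for n,u,v,z in [('tA handle end',216,230,.012),('tA tip',269,217,.003),('tB end',306,249,.012),('tB tip',296,207,.003),('brush end',298,197,.012),('brush tip',297,153,.012),('weeder',275,199,.012),('weeder',273,174,.012),('pot',331,177,.075),('knob',348,203,.12),('vee',371,180,.092),('handle',184,187,.14),('cabBL',133,179,.17),('cabBR',230,173,.17),('cabTL',134,101,.17),('cabTR',227,97,.17)]:
    print(n,np.round(ray(im,u,v,z),3))
E
```

```text
tA handle end [0.441 0.156 0.012]
tA tip [ 0.484 -0.036  0.003]
tB end [ 0.366 -0.165  0.012]
tB tip [ 0.519 -0.136  0.003]
brush end [ 0.554 -0.144  0.012]
brush tip [ 0.718 -0.146  0.012]
weeder [ 0.549 -0.06   0.012]
weeder [ 0.641 -0.055  0.012]
pot [ 0.613 -0.256  0.075]
knob [ 0.515 -0.301  0.12 ]
vee [ 0.596 -0.39   0.092]
handle [0.58  0.252 0.14 ]
cabBL [0.606 0.417 0.17 ]
cabBR [0.618 0.095 0.17 ]
cabTL [0.876 0.418 0.17 ]
cabTR [0.881 0.1   0.17 ]
```

View pics/top0c.png

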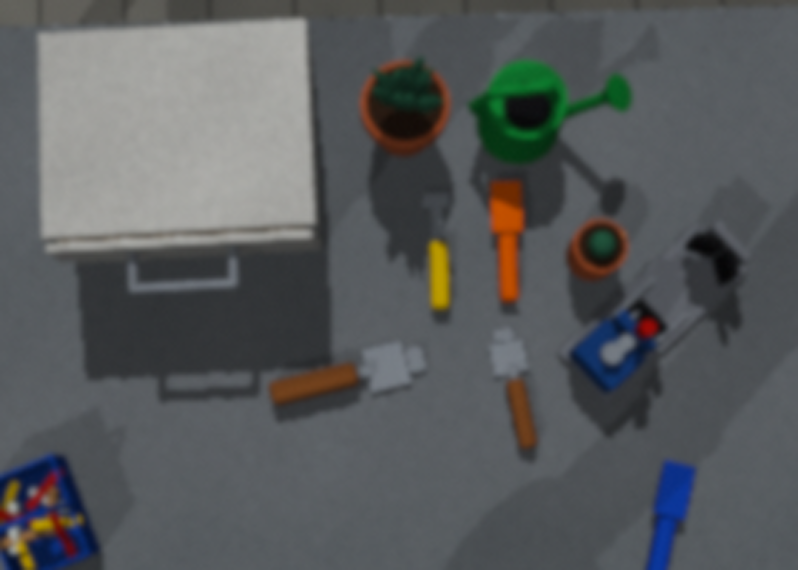

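View pics/scene0c.png

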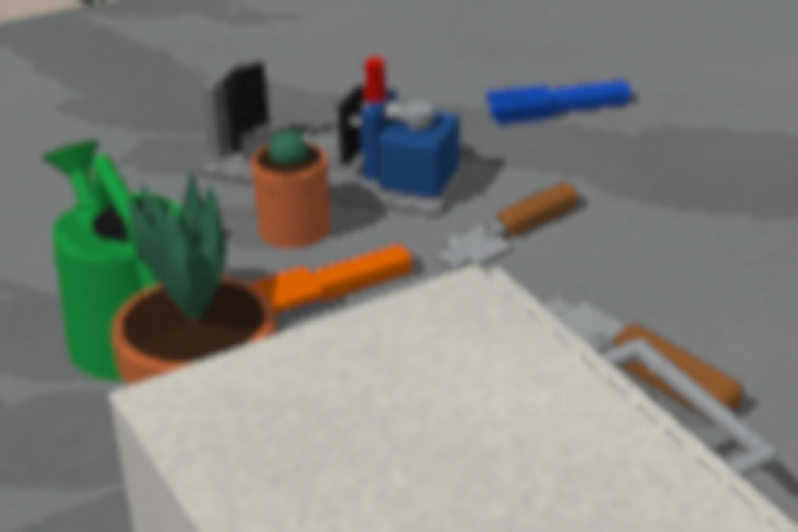

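```bash
cat >> h.py <<'E'
from scipy.spatial.transform import Rotation as Ro
def Rt(s=None):
    s=s or bot.state(); w,x,y,z=s['ee_rot']; return Ro.from_quat([x,y,z,w])
def yaw(s=None): # world angle of tool y axis (jaw dir), deg mod 180
    m=Rt(s).as_matrix(); return np.degrees(np.arctan2(m[1,1],m[0,1]))
def go(p,jaw=None):
    s=bot.state(); R=Rt(s); d=R.inv().apply(np.array(p)-s['eef_pos'])*1000
    print('tool delta mm',np.round(d,1),'rows',np.linalg.norm(d)/40)
    if jaw is not None:
        y=yaw(s); t=(jaw-y+90)%180-90
        m=R.as_matrix(); print('jaw now',round(y,1),'ax turn', round(t*np.sign(m[2,0]),1),'q7',s['qpos'][6])
        # tilt error
    print('tilt',np.round(R.as_matrix()[:,0],3))
def st():
    s=bot.state(); print(round(s['clock'],2),np.round(s['eef_pos'],4),'jaw',round(yaw(s),1),'F',np.round(s['contact_force'],1),'w',round(s['gripper_width'],3),'q',np.round(s['qpos'],2)); return s
E
python3 - <<'E'
from h import *
st(); print(np.round(Rt().as_matrix(),3)); go([.45,-.22,.30],90)
E
```

```text
0.15 [ 0.2211 -0.5842  0.2305] jaw -69.3 F [-0.2  0.2  0.3] w 1.001 q [ 1.15  0.38  0.02  1.37 -0.01  1.39 -0.05]
[[-0.001  0.354 -0.935]
 [ 0.001 -0.935 -0.354]
 [-1.    -0.001  0.   ]]
tool delta mm [ -69.1 -259.7 -343. ] rows 10.892233280824954
jaw now -69.3 ax turn 20.7 q7 -0.046538156755527256
tilt [-0.001  0.001 -1.   ]
```

```bash
python3 -m pendant '[{"dx":-7,"dy":-23,"dz":-30},{"dx":-7,"dy":-23,"dz":-30},{"dx":-7,"dy":-23,"dz":-30},{"dx":-7,"dy":-23,"dz":-30},{"dx":-7,"dy":-23,"dz":-30},{"dx":-7,"dy":-23,"dz":-30},{"dx":-7,"dy":-23,"dz":-30},{"dx":-7,"dy":-23,"dz":-30},{"dx":-7,"dy":-23,"dz":-30},{"dx":-7,"dy":-23,"dz":-30}]' 30
python3 -m pendant '[{"ax":7},{"ax":7},{"ax":6.7},{}]'
python3 - <<'E'
from h import *
st(); im=snap('wrist','w1.png'); cv2.imwrite('pics/w1b.png',cv2.resize(im['pixels'][:,:,::-1],None,fx=1.5,fy=1.5))
snap('top','top1.png')
E
```

```text
0.15 [ 0.2211 -0.5842  0.2305] jaw -69.3 F [-0.2  0.2  0.3] w 1.001 q [ 1.15  0.38  0.02  1.37 -0.01  1.39 -0.05]invalid input
invalid input
```

View pics/w1b.png

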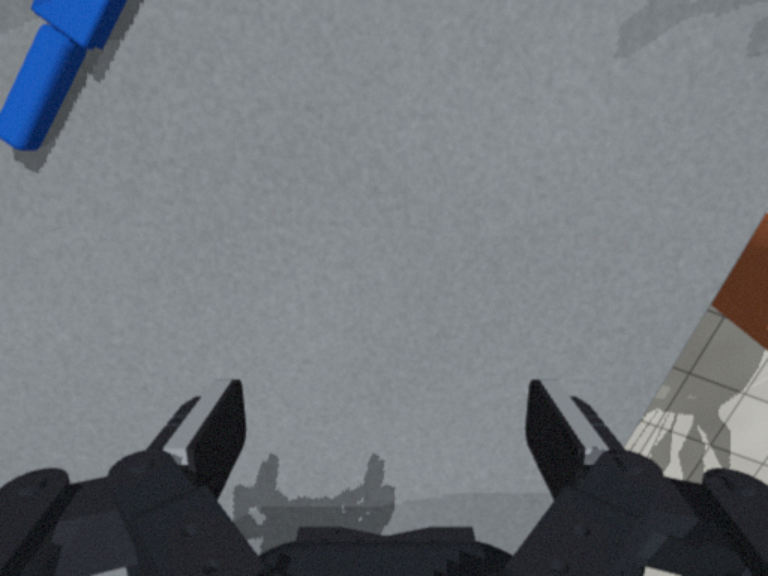

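View pics/top1.png

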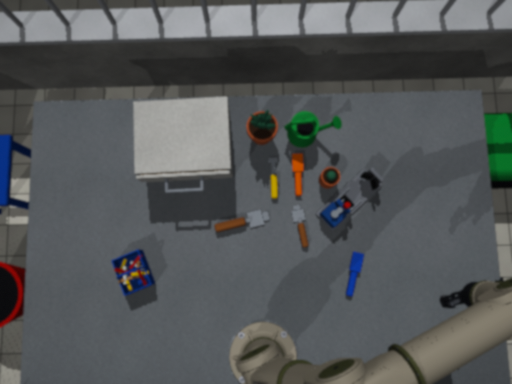

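The picture shows the arm has not moved, because the rows were refused. I'll write all seven keys in each row.

```bash
python3 -m pendant '[{"dx":-7,"dy":-23,"dz":-30,"ax":0,"ay":0,"az":0,"grip":1},{"dx":-7,"dy":-23,"dz":-30,"ax":0,"ay":0,"az":0,"grip":1},{"dx":-7,"dy":-23,"dz":-30,"ax":0,"ay":0,"az":0,"grip":1},{"dx":-7,"dy":-23,"dz":-30,"ax":0,"ay":0,"az":0,"grip":1},{"dx":-7,"dy":-23,"dz":-30,"ax":0,"ay":0,"az":0,"grip":1},{"dx":-7,"dy":-23,"dz":-30,"ax":0,"ay":0,"az":0,"grip":1},{"dx":-7,"dy":-23,"dz":-30,"ax":0,"ay":0,"az":0,"grip":1},{"dx":-7,"dy":-23,"dz":-30,"ax":0,"ay":0,"az":0,"grip":1},{"dx":-7,"dy":-23,"dz":-30,"ax":0,"ay":0,"az":0,"grip":1},{"dx":-7,"dy":-23,"dz":-30,"ax":0,"ay":0,"az":0,"grip":1}]' 30
python3 -m pendant '[{"dx":0,"dy":0,"dz":0,"ax":7,"ay":0,"az":0,"grip":1},{"dx":0,"dy":0,"dz":0,"ax":7,"ay":0,"az":0,"grip":1},{"dx":0,"dy":0,"dz":0,"ax":6.7,"ay":0,"az":0,"grip":1},{"dx":0,"dy":0,"dz":0,"ax":0,"ay":0,"az":0,"grip":1}]'
python3 - <<'E'
from h import *
st(); im=snap('wrist','w2.png'); cv2.imwrite('pics/w2b.png',cv2.resize(im['pixels'][:,:,::-1],None,fx=1.5,fy=1.5))
E
```

```text
clock: 1.08
eef_pos: [0.421, -0.2614, 0.3019]
ee_rot: [0.127, 0.696, 0.127, -0.695]
contact_force: [1.1, -0.5, -0.3]
gripper_width: 1.001
clock: 1.42
eef_pos: [0.4205, -0.2629, 0.3013]
ee_rot: [0.002, -0.707, 0.002, 0.707]
contact_force: [0.2, -1.0, -0.2]
gripper_width: 0.999
1.42 [ 0.4205 -0.2629  0.3013] jaw -90.3 F [ 0.2 -1.  -0.2] w 0.999 q [ 0.7   0.09 -0.23  1.58  0.02  1.47 -1.1 ]
```

View pics/w2b.png

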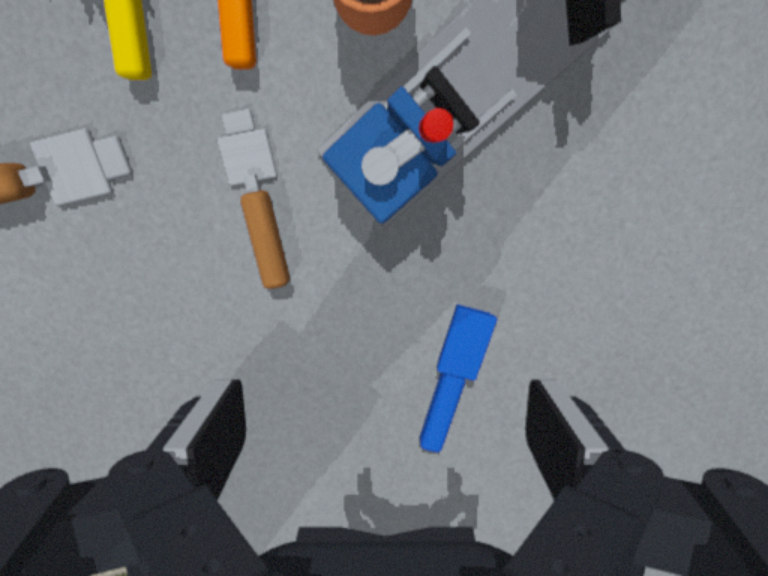

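The wrist view shows the weeder, brush, small trowel (173,160 in native pixels), large trowel and crank knob (291,83). I'll move forward to see the vee and the pot in full.

```bash
python3 -m pendant '[{"dx":-10,"dy":0,"dz":-38,"ax":0,"ay":0,"az":0,"grip":1},{"dx":-10,"dy":0,"dz":-38,"ax":0,"ay":0,"az":0,"grip":1},{"dx":-10,"dy":0,"dz":-38,"ax":0,"ay":0,"az":0,"grip":1},{"dx":0,"dy":0,"dz":0,"ax":0,"ay":0,"az":0,"grip":1},{"dx":0,"dy":0,"dz":0,"ax":0,"ay":0,"az":0,"grip":1}]'
python3 - <<'E'
from h import *
st(); im=snap('wrist','w3.png'); cv2.imwrite('pics/w3b.png',cv2.resize(im['pixels'][:,:,::-1],None,fx=1.5,fy=1.5))
E
```

```text
clock: 1.88
eef_pos: [0.5361, -0.2625, 0.3297]
ee_rot: [-0.002, -0.707, -0.003, 0.708]
contact_force: [-1.5, -0.5, -1.0]
gripper_width: 1.003
1.88 [ 0.5361 -0.2625  0.3297] jaw -89.6 F [-1.5 -0.5 -1. ] w 1.003 q [ 0.6   0.32 -0.26  1.25  0.08  1.58 -1.22]
```

View pics/w3b.png

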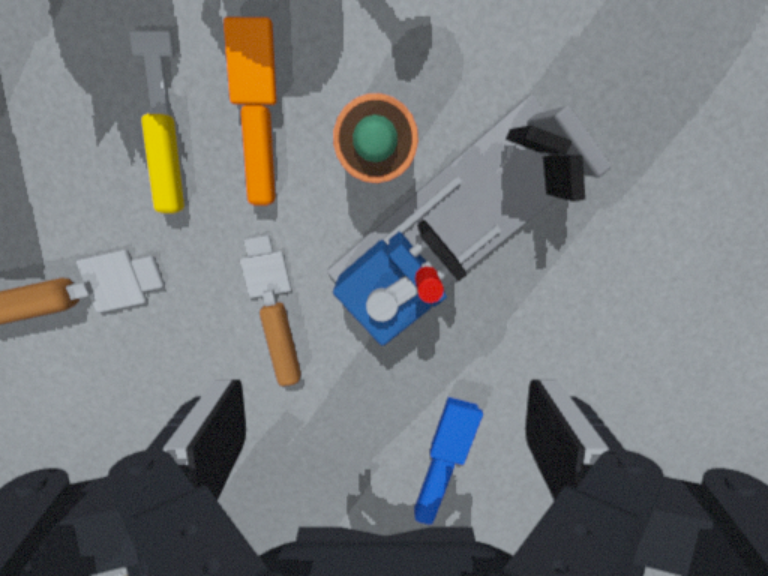

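```bash
python3 - <<'E'
from h import *
a=cv2.imread('pics/w3.png')[55:235,210:420]; cv2.imwrite('pics/w3c.png',cv2.resize(a,None,fx=3.8,fy=3.3,interpolation=cv2.INTER_CUBIC)[:600])
E
```

```text
(no output)
```

View pics/w3c.png

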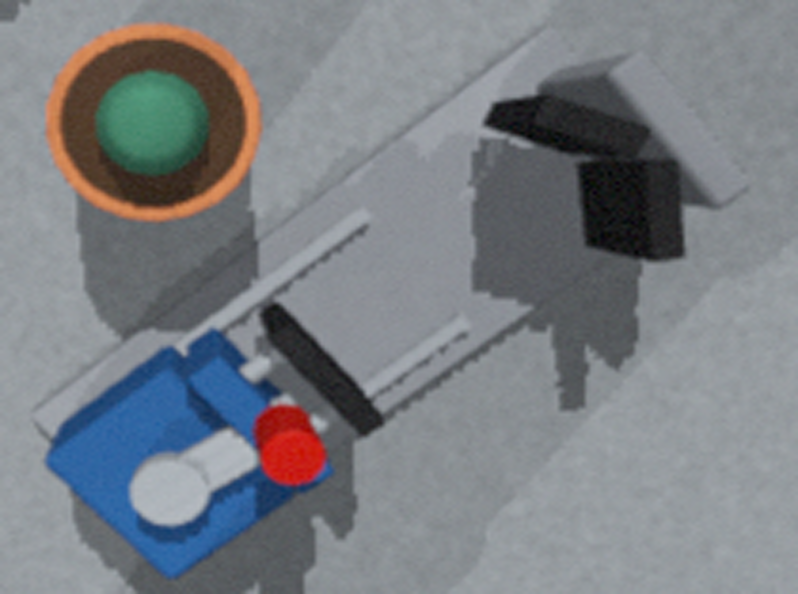

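```bash
python3 - <<'E'
from h import *
im=dict(np.load('pics/w3.png.npz')); print('cam',np.round(im['T'][:3,3],3),'nadir',proj(im,im['T'][:3,3]*[1,1,0]))
def c(x,y,z): return ray(im,210+x/3.8,55+y/3.3,z)
for n,x,y,z in [('bedL0',35,410,.012),('bedL1',555,30,.012),('bedR0',385,415,.012),('bedR1',530,308,.012),('padTopL',285,303,.09),('padTopR',383,415,.09),('veeplate',610,65,.092),('vp',720,205,.092),('vp',745,185,.092),('vp',640,55,.092),('knobtop',292,457,.127),('knobbot',284,430,.085),('hub',170,488,.1)]:
    print(n,np.round(c(x,y,z)*1000,1))
px=im['pixels']; hsv=cv2.cvtColor(px,cv2.COLOR_RGB2HSV)
# pot circle
m=cv2.inRange(hsv,(3,100,120),(14,255,255)); 
n,l,s,ce=cv2.connectedComponentsWithStats(m); 
for i in range(1,n):
    if s[i,4]>150: print(i,s[i],ce[i])
E
```

```text
cam [ 0.611 -0.263  0.473] nadir (np.float64(257.63812018792294), np.float64(99.21795367319352))
bedL0 [ 497.4 -207.    12. ]
bedL1 [ 657.  -393.8   12. ]
bedR0 [ 496.2 -343.4   12. ]
bedR1 [ 544.6 -395.4   12. ]
padTopL [ 557.1 -296.    90. ]
padTopR [ 515.7 -329.1   90. ]
veeplate [ 638.2 -388.3   92. ]
vp [ 592.6 -426.8   92. ]
vp [ 599.4 -433.4   92. ]
vp [ 641.4 -396.7   92. ]
knobtop [ 509.9 -296.6  127. ]
knobbot [ 508.3 -297.7   85. ]
hub [ 489.7 -260.4  100. ]
50 [222  62  57  60 721] [250.03883495  91.72676838]
```

```bash
python3 - <<'E'
from h import *
im=dict(np.load('pics/w2.png.npz')); print('cam',np.round(im['T'][:3,3],3),'nadir',proj(im,im['T'][:3,3]*[1,1,0]))
px=im['pixels']; hsv=cv2.cvtColor(px,cv2.COLOR_RGB2HSV)
m=cv2.inRange(hsv,(0,180,120),(4,255,255))|cv2.inRange(hsv,(175,180,120),(180,255,255))
n,l,s,ce=cv2.connectedComponentsWithStats(m)
for i in range(1,n):
    if s[i,4]>50: print(s[i],ce[i],np.round(ray(im,*ce[i],.127)*1000,1))
for z in (.085,.09,.1): print('hub',z,np.round(ray(im,380/1.5,166/1.5,z)*1000,1))
a=px[50:150,205:345,::-1]; cv2.imwrite('pics/w2c.png',cv2.resize(a,None,fx=5.7,fy=5.7,interpolation=cv2.INTER_CUBIC))
E
```

```text
cam [ 0.495 -0.264  0.445] nadir (np.float64(256.8893967718086), np.float64(99.6982213246497))
[281  72  21  22 361] [291.23545706  82.78116343] [ 510.4 -296.1  127. ]
hub 0.085 [ 484. -260.   85.]
hub 0.09 [ 484.1 -260.    90. ]
hub 0.1 [ 484.4 -260.1  100. ]
```

View pics/w2c.png

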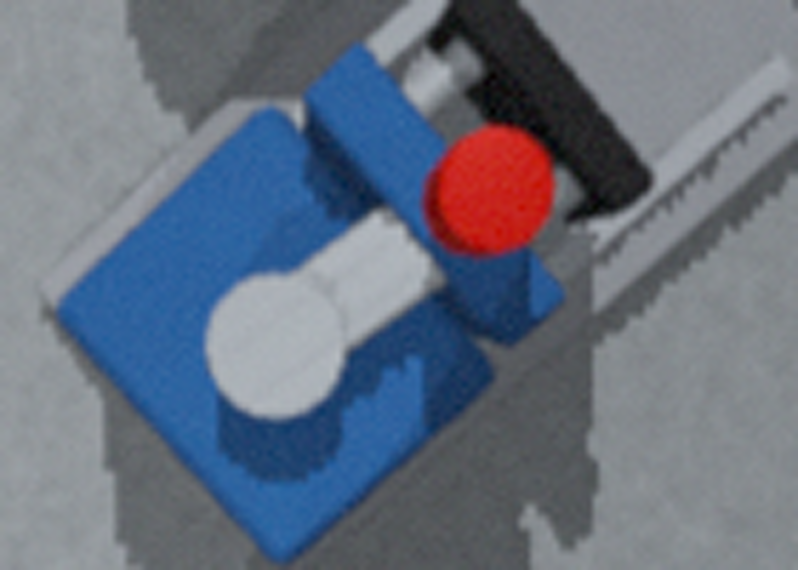

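```bash
python3 -m pendant '[{"dx":0,"dy":37,"dz":12,"ax":0,"ay":0,"az":0,"grip":1},{"dx":0,"dy":37,"dz":12,"ax":0,"ay":0,"az":0,"grip":1},{"dx":0,"dy":37,"dz":12,"ax":0,"ay":0,"az":0,"grip":1},{"dx":0,"dy":0,"dz":0,"ax":0,"ay":0,"az":0,"grip":1},{"dx":0,"dy":0,"dz":0,"ax":0,"ay":0,"az":0,"grip":1}]'
python3 - <<'E'
from h import *
st(); im=snap('wrist','w4.png'); print('cam',np.round(im['T'][:3,3],3),'nadir',proj(im,im['T'][:3,3]*[1,1,0]))
a=im['pixels'][30:210,130:370,::-1]; cv2.imwrite('pics/w4c.png',cv2.resize(a,None,fx=3.3,fy=3.3,interpolation=cv2.INTER_CUBIC))
E
```

```text
clock: 2.35
eef_pos: [0.4951, -0.3777, 0.3313]
ee_rot: [0.001, -0.707, 0.002, 0.708]
contact_force: [0.6, 0.3, 0.9]
gripper_width: 1.002
2.35 [ 0.4951 -0.3777  0.3313] jaw -90.3 F [0.6 0.3 0.9] w 1.002 q [ 0.74  0.37 -0.2   1.17  0.07  1.6  -1.02]
cam [ 0.57  -0.379  0.475] nadir (np.float64(256.48424850441313), np.float64(99.27549291977611))
```

View pics/w4c.png

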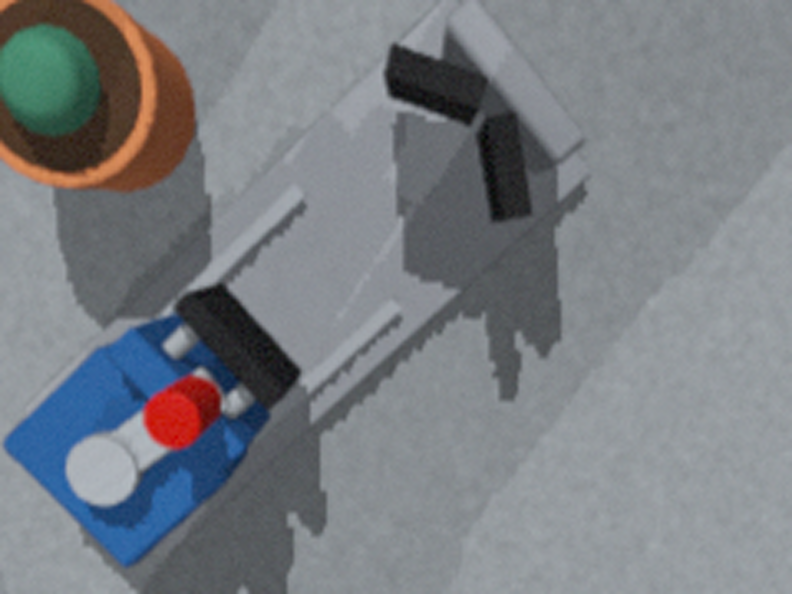

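```bash
python3 - <<'E'
from h import *
im=dict(np.load('pics/w4.png.npz'))
def c(x,y,z): return ray(im,130+x/3.3,30+y/3.3,z)*1000
P={}
for n,x,y,z in [('apexfront',478,118,.092),('vF1',388,78,.092),('vF2',493,220,.092),('padL',222,284,.09),('padR',299,372,.09),('bedR0',318,425,.0),('bedR1',585,180,.0),('bedL0',210,287,.012),('bedL1',440,5,.012),('plateA',450,22,.1),('plateB',565,155,.1),('pot',0,0,0)]:
    P[n]=c(x,y,z); print(n,np.round(P[n],1))
hub=np.array([484.2,-260.1])
for m in [(P['vF1']+P['vF2'])/2,P['apexfront'],(P['padL']+P['padR'])/2]:
    d=m[:2]-hub; print(np.round(m,1),np.linalg.norm(d),np.degrees(np.arctan2(d[1],d[0])))
d=P['padL']-P['padR']; print('pad normal',np.degrees(np.arctan2(d[1],d[0]))-90)
d=P['vF1']-P['vF2']; print('vee normal',np.degrees(np.arctan2(d[1],d[0]))-90, np.linalg.norm(d))
# pot from w3
im=dict(np.load('pics/w3.png.npz')); 
m=cv2.inRange(cv2.cvtColor(im['pixels'],cv2.COLOR_RGB2HSV),(3,100,120),(14,255,255))
n,l,s,ce=cv2.connectedComponentsWithStats(m); i=[i for i in range(1,n) if 500<s[i,4]<1000 and abs(s[i,2]-s[i,3])<8][0]
pts=np.argwhere(l==i)[:,::-1].astype(np.float32); (u,v),r=cv2.minEnclosingCircle(pts); print('pot',u,v,r,np.round(ray(im,u,v,.075)*1000,1))
E
```

```text
apexfront [ 605.6 -399.1   92. ]
vF1 [ 618.1 -369.    92. ]
vF2 [ 572.9 -404.7   92. ]
padL [ 551.7 -309.5   90. ]
padR [ 520.7 -335.5   90. ]
bedR0 [ 485.2 -333.2    0. ]
bedR1 [ 589.5 -449.7    0. ]
bedL0 [ 546.8 -290.3   12. ]
bedL1 [ 654.6 -387.9   12. ]
plateA [ 633.6 -389.3  100. ]
plateB [ 593.3 -427.7  100. ]
pot [ 659.4 -209.9   -0. ]
[ 595.5 -386.8   92. ] 168.6659324777163 -48.711748630430876
[ 605.6 -399.1   92. ] 184.5708184129902 -48.861092732739934
[ 536.2 -322.5   90. ] 81.22118335050173 -50.18950523489095
pad normal -49.96885309183185
vee normal -51.73419923556596 57.65799651883309
pot 250.27923583984375 91.63008880615234 29.680118560791016 [ 619.6 -254.1   75. ]
```

```bash
python3 -m pendant '[{"dx":15,"dy":-25,"dz":-25,"ax":0,"ay":0,"az":0,"grip":1},{"dx":15,"dy":-25,"dz":-25,"ax":0,"ay":0,"az":0,"grip":1},{"dx":15,"dy":-25,"dz":-25,"ax":0,"ay":0,"az":0,"grip":1},{"dx":15,"dy":-25,"dz":-25,"ax":0,"ay":0,"az":0,"grip":1},{"dx":15,"dy":-24,"dz":-25,"ax":0,"ay":0,"az":0,"grip":1},{"dx":0,"dy":0,"dz":0,"ax":0,"ay":0,"az":0,"grip":1}]'
python3 -m pendant '[{"dx":0,"dy":0,"dz":0,"ax":7,"ay":0,"az":0,"grip":1},{"dx":0,"dy":0,"dz":0,"ax":7,"ay":0,"az":0,"grip":1},{"dx":0,"dy":0,"dz":0,"ax":7,"ay":0,"az":0,"grip":1},{"dx":0,"dy":0,"dz":0,"ax":7,"ay":0,"az":0,"grip":1},{"dx":0,"dy":0,"dz":0,"ax":7,"ay":0,"az":0,"grip":1},{"dx":0,"dy":0,"dz":0,"ax":7,"ay":0,"az":0,"grip":1},{"dx":0,"dy":0,"dz":0,"ax":7,"ay":0,"az":0,"grip":1},{"dx":0,"dy":0,"dz":0,"ax":0,"ay":0,"az":0,"grip":1}]'
python3 - <<'E'
from h import *
st(); im=snap('wrist','w5.png'); go([.6196,-.2541,.04],40.5)
im2=snap('top','top5.png')
print(proj(im,[.6196,-.2541,.075]))
E
```

```text
clock: 2.9
eef_pos: [0.6267, -0.2387, 0.2524]
ee_rot: [-0.003, -0.706, -0.008, 0.708]
contact_force: [-0.1, 2.1, -0.1]
gripper_width: 0.999
clock: 3.57
eef_pos: [0.6234, -0.2483, 0.257]
ee_rot: [-0.294, 0.643, -0.294, -0.643]
contact_force: [-0.2, 0.3, -0.4]
gripper_width: 1.005
3.57 [ 0.6234 -0.2483  0.257 ] jaw -139.1 F [-0.2  0.3 -0.4] w 1.005 q [ 0.4   0.48 -0.11  1.17  0.05  1.49 -2.13]
tool delta mm [217.    6.6  -1.6] rows 5.426913899861177
jaw now -138.7 ax turn 0.8 q7 -2.1216776407914133
tilt [ 0.001  0.    -1.   ]
(np.float64(263.4525483048166), np.float64(173.22321515580614))
```

View pics/w5.png

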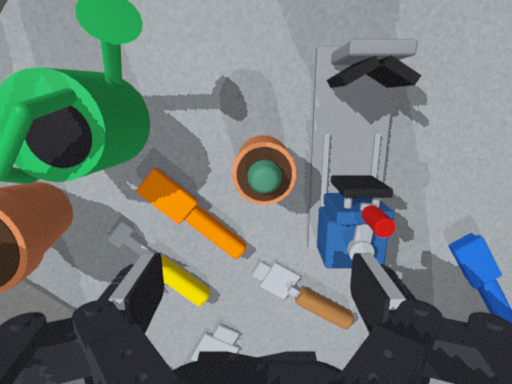

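View pics/top5.png

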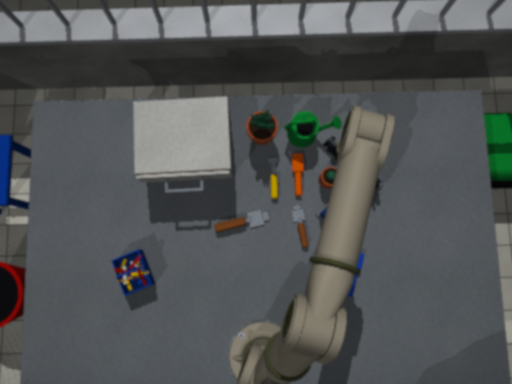

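```bash
python3 -m pendant '[{"dx":36,"dy":6.5,"dz":-1.5,"ax":0.8,"ay":0,"az":0,"grip":1},{"dx":40,"dy":0,"dz":0,"ax":0,"ay":0,"az":0,"grip":1},{"dx":40,"dy":0,"dz":0,"ax":0,"ay":0,"az":0,"grip":1},{"dx":40,"dy":0,"dz":0,"ax":0,"ay":0,"az":0,"grip":1},{"dx":30,"dy":0,"dz":0,"ax":0,"ay":0,"az":0,"grip":1},{"dx":20,"dy":0,"dz":0,"ax":0,"ay":0,"az":0,"grip":1},{"dx":10,"dy":0,"dz":0,"ax":0,"ay":0,"az":0,"grip":1},{"dx":0,"dy":0,"dz":0,"ax":0,"ay":0,"az":0,"grip":1}]' 
python3 - <<'E'
from h import *
st(); go([.6196,-.2541,.04],40.5)
snap('wrist','w6.png')
E
```

```text
clock: 4.33
eef_pos: [0.6179, -0.2544, 0.0377]
ee_rot: [0.296, -0.64, 0.296, 0.644]
contact_force: [-0.3, 0.5, 0.4]
gripper_width: 0.997
4.33 [ 0.6179 -0.2544  0.0377] jaw -139.6 F [-0.3  0.5  0.4] w 0.997 q [ 0.42  0.63 -0.11  1.45  0.07  1.07 -2.14]
tool delta mm [-2.3 -1.5 -0.9] rows 0.07205181911691862
jaw now -139.6 ax turn -0.1 q7 -2.141621177217165
tilt [-0.004  0.002 -1.   ]
```

View pics/w6.png

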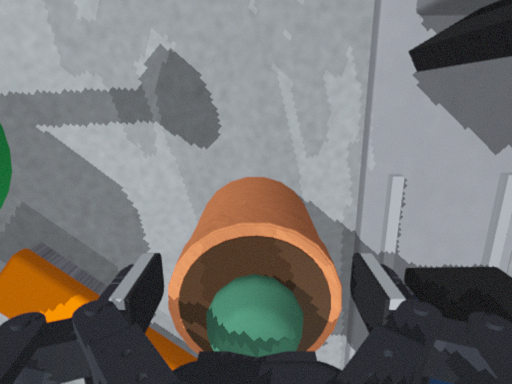

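The wrist view shows the pot rim (170–340, 300) centred between the pads (162 and 352). I'll close on it.

```bash
python3 -m pendant '[{"dx":0,"dy":0,"dz":0,"ax":0,"ay":0,"az":0,"grip":0.2},{"dx":0,"dy":0,"dz":0,"ax":0,"ay":0,"az":0,"grip":0.2},{"dx":0,"dy":0,"dz":0,"ax":0,"ay":0,"az":0,"grip":0.2},{"dx":0,"dy":0,"dz":0,"ax":0,"ay":0,"az":0,"grip":0.2},{"dx":0,"dy":0,"dz":0,"ax":0,"ay":0,"az":0,"grip":0.2},{"dx":0,"dy":0,"dz":0,"ax":0,"ay":0,"az":0,"grip":0.2}]' 35
python3 -m pendant '[{"dx":-20,"dy":0,"dz":0,"ax":0,"ay":0,"az":0,"grip":0.2},{"dx":-30,"dy":0,"dz":0,"ax":0,"ay":0,"az":0,"grip":0.2},{"dx":-30,"dy":0,"dz":0,"ax":0,"ay":0,"az":0,"grip":0.2},{"dx":-30,"dy":0,"dz":0,"ax":0,"ay":0,"az":0,"grip":0.2},{"dx":-20,"dy":0,"dz":0,"ax":0,"ay":0,"az":0,"grip":0.2},{"dx":0,"dy":0,"dz":0,"ax":0,"ay":0,"az":0,"grip":0.2},{"dx":0,"dy":0,"dz":0,"ax":0,"ay":0,"az":0,"grip":0.2}]'
python3 - <<'E'
from h import *
st(); go([.5764,-.368,.17],40.5)
snap('wrist','w7.png'); snap('scene','s7.png')
E
```

```text
clock: 4.88
eef_pos: [0.6209, -0.2561, 0.043]
ee_rot: [-0.297, 0.643, -0.297, -0.64]
contact_force: [-1.8, -1.2, 4.9]
gripper_width: 0.764
clock: 5.47
eef_pos: [0.6202, -0.2557, 0.1718]
ee_rot: [-0.298, 0.643, -0.297, -0.64]
contact_force: [-1.2, 0.6, -5.2]
gripper_width: 0.762
5.47 [ 0.6202 -0.2557  0.1718] jaw -139.8 F [-1.2  0.6 -5.2] w 0.762 q [ 0.42  0.52 -0.11  1.31  0.06  1.31 -2.13]
tool delta mm [  1.8 106.  -57.4] rows 3.0138242891963114
jaw now -139.8 ax turn -0.3 q7 -2.1327627939370246
tilt [ 0.003 -0.001 -1.   ]
```

View pics/w7.png

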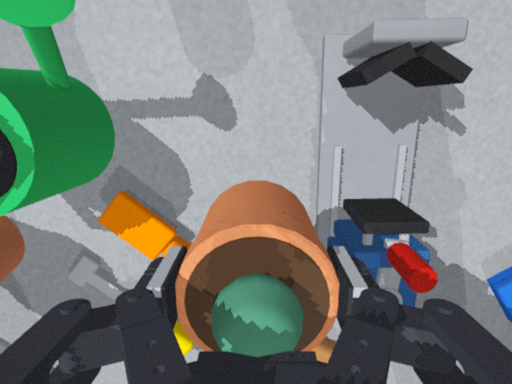

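View pics/s7.png

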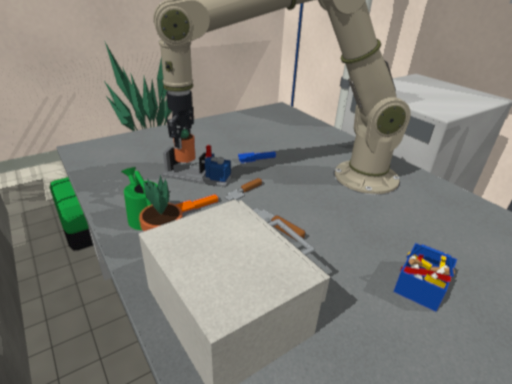

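```bash
python3 -m pendant '[{"dx":0,"dy":27,"dz":-15,"ax":0,"ay":0,"az":0,"grip":0.2},{"dx":0,"dy":27,"dz":-15,"ax":0,"ay":0,"az":0,"grip":0.2},{"dx":0,"dy":27,"dz":-15,"ax":0,"ay":0,"az":0,"grip":0.2},{"dx":0,"dy":25,"dz":-12,"ax":0,"ay":0,"az":0,"grip":0.2},{"dx":0,"dy":0,"dz":0,"ax":0,"ay":0,"az":0,"grip":0.2},{"dx":0,"dy":0,"dz":0,"ax":0,"ay":0,"az":0,"grip":0.2},{"dx":0,"dy":0,"dz":0,"ax":0,"ay":0,"az":0,"grip":0.2}]'
python3 - <<'E'
from h import *
st(); go([.5764,-.368,.055],40.5)
snap('wrist','w8.png')
E
```

```text
clock: 6.15
eef_pos: [0.5748, -0.3666, 0.1682]
ee_rot: [0.298, -0.64, 0.297, 0.643]
contact_force: [0.0, 0.9, -2.9]
gripper_width: 0.76
6.15 [ 0.5748 -0.3666  0.1682] jaw -139.8 F [ 0.   0.9 -2.9] w 0.76 q [ 0.57  0.55 -0.08  1.28  0.04  1.33 -1.94]
tool delta mm [113.2  -0.3  -2.5] rows 2.829837879794823
jaw now -139.8 ax turn -0.3 q7 -1.9444409550774444
tilt [-0.002  0.002 -1.   ]
```

View pics/w8.png

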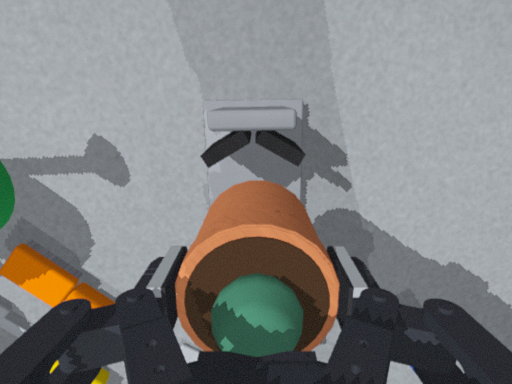

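The pot (257) is centred laterally on the vee (253). I'll lower it.

```bash
python3 -m pendant '[{"dx":30,"dy":0,"dz":-2,"ax":0,"ay":0,"az":0,"grip":0.2},{"dx":30,"dy":0,"dz":0,"ax":0,"ay":0,"az":0,"grip":0.2},{"dx":25,"dy":0,"dz":0,"ax":0,"ay":0,"az":0,"grip":0.2},{"dx":15,"dy":0,"dz":0,"ax":0,"ay":0,"az":0,"grip":0.2},{"dx":6,"dy":0,"dz":0,"ax":0,"ay":0,"az":0,"grip":0.2},{"dx":0,"dy":0,"dz":0,"ax":0,"ay":0,"az":0,"grip":0.2},{"dx":0,"dy":0,"dz":0,"ax":0,"ay":0,"az":0,"grip":0.2}]'
python3 - <<'E'
from h import *
st(); go([.5764,-.368,.055],40.5)
snap('wrist','w9.png');snap('scene','s9.png')
E
```

```text
clock: 6.78
eef_pos: [0.5776, -0.3682, 0.0649]
ee_rot: [-0.297, 0.642, -0.297, -0.641]
contact_force: [0.6, -0.8, -2.1]
gripper_width: 0.765
6.78 [ 0.5776 -0.3682  0.0649] jaw -139.7 F [ 0.6 -0.8 -2.1] w 0.765 q [ 0.57  0.63 -0.08  1.38  0.05  1.13 -1.95]
tool delta mm [9.9 0.8 0.9] rows 0.24928844702482156
jaw now -139.7 ax turn -0.2 q7 -1.9496827829749157
tilt [ 0.001  0.    -1.   ]
```

View pics/w9.png

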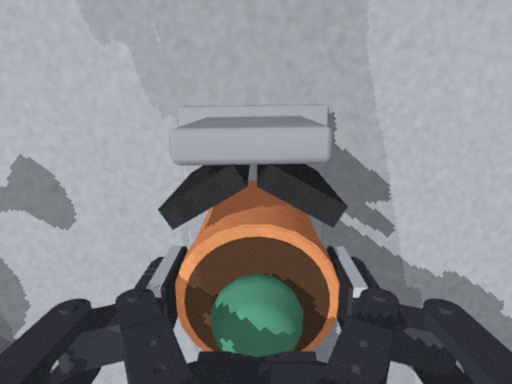

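```bash
python3 -m pendant '[{"dx":4,"dy":0,"dz":0,"ax":0,"ay":0,"az":0,"grip":0.2},{"dx":4,"dy":0,"dz":0,"ax":0,"ay":0,"az":0,"grip":0.2},{"dx":0,"dy":0,"dz":0,"ax":0,"ay":0,"az":0,"grip":0.2},{"dx":0,"dy":0,"dz":0,"ax":0,"ay":0,"az":0,"grip":0.2}]'
python3 -m pendant '[{"dx":2,"dy":0,"dz":0,"ax":0,"ay":0,"az":0,"grip":0.2},{"dx":0,"dy":0,"dz":0,"ax":0,"ay":0,"az":0,"grip":0.2},{"dx":0,"dy":0,"dz":0,"ax":0,"ay":0,"az":0,"grip":0.2}]'

```

```text
clock: 7.22
eef_pos: [0.5764, -0.3689, 0.0561]
ee_rot: [0.298, -0.641, 0.298, 0.642]
contact_force: [-1.1, -0.2, -3.0]
gripper_width: 0.766
clock: 7.47
eef_pos: [0.5769, -0.3692, 0.0552]
ee_rot: [-0.298, 0.642, -0.298, -0.641]
contact_force: [-2.3, 1.6, 3.8]
gripper_width: 0.759
```

```bash
python3 -m pendant '[{"dx":0,"dy":0,"dz":0,"ax":0,"ay":0,"az":0,"grip":1},{"dx":0,"dy":0,"dz":0,"ax":0,"ay":0,"az":0,"grip":1},{"dx":0,"dy":0,"dz":0,"ax":0,"ay":0,"az":0,"grip":1},{"dx":0,"dy":0,"dz":0,"ax":0,"ay":0,"az":0,"grip":1},{"dx":-20,"dy":0,"dz":0,"ax":0,"ay":0,"az":0,"grip":1},{"dx":-30,"dy":0,"dz":0,"ax":0,"ay":0,"az":0,"grip":1},{"dx":-35,"dy":0,"dz":0,"ax":0,"ay":0,"az":0,"grip":1},{"dx":-40,"dy":0,"dz":0,"ax":0,"ay":0,"az":0,"grip":1},{"dx":-40,"dy":0,"dz":0,"ax":0,"ay":0,"az":0,"grip":1},{"dx":0,"dy":0,"dz":0,"ax":0,"ay":0,"az":0,"grip":1}]'
python3 - <<'E'
from h import *
st()
snap('wrist','w10.png');a=snap('scene','s10.png')['pixels'][110:210,130:270,::-1]; cv2.imwrite('pics/s10c.png',cv2.resize(a,None,fx=5,fy=5,interpolation=cv2.INTER_CUBIC)); go([.5104,-.2961,.12],90)
E
```

```text
clock: 8.3
eef_pos: [0.5798, -0.3709, 0.23]
ee_rot: [-0.297, 0.647, -0.298, -0.636]
contact_force: [1.4, -0.9, 1.5]
gripper_width: 0.998
8.3 [ 0.5798 -0.3709  0.23  ] jaw -139.8 F [ 1.4 -0.9  1.5] w 0.998 q [ 0.57  0.52 -0.08  1.18  0.04  1.43 -1.94]
tool delta mm [101.6   4.1 100.2] rows 3.5693281807213317
jaw now -139.8 ax turn -49.8 q7 -1.9404097910696938
tilt [ 0.005 -0.003 -1.   ]
```

View pics/w10.png

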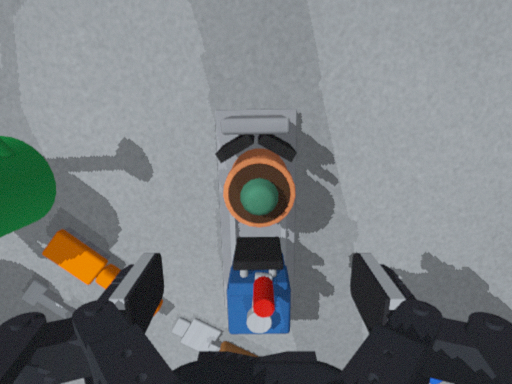

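View pics/s10c.png

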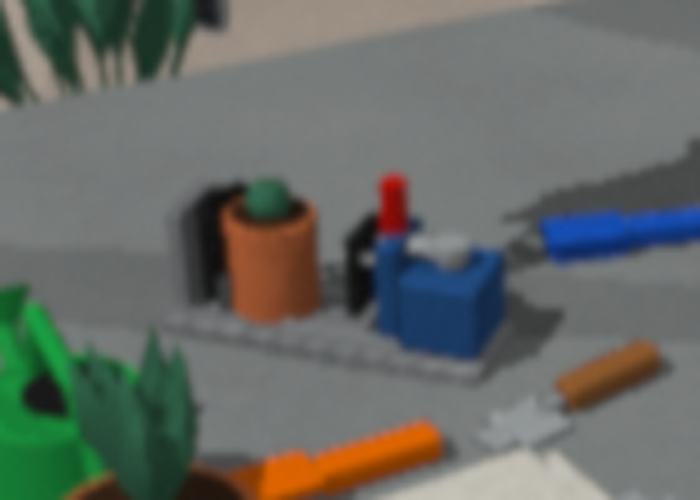

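```bash
python3 -m pendant '[{"dx":0,"dy":1,"dz":33,"ax":0,"ay":0,"az":0,"grip":0.2},{"dx":0,"dy":1,"dz":33,"ax":0,"ay":0,"az":0,"grip":0.2},{"dx":0,"dy":1,"dz":34,"ax":0,"ay":0,"az":0,"grip":0.2},{"dx":0,"dy":1,"dz":0,"ax":0,"ay":0,"az":0,"grip":0.2},{"dx":0,"dy":0,"dz":0,"ax":0,"ay":0,"az":0,"grip":0.2},{"dx":0,"dy":0,"dz":0,"ax":0,"ay":0,"az":0,"grip":0.2}]'
python3 - <<'E'
from h import *
st()
im=snap('wrist','w11.png'); go([.5104,-.2961,.094],40.5); print(proj(im,[.5104,-.2961,.127]))
E
```

```text
clock: 8.9
eef_pos: [0.5088, -0.2955, 0.2185]
ee_rot: [0.298, -0.641, 0.298, 0.642]
contact_force: [0.1, -0.1, -0.0]
gripper_width: 0.598
8.9 [ 0.5088 -0.2955  0.2185] jaw -139.8 F [ 0.1 -0.1 -0. ] w 0.598 q [ 0.55  0.31 -0.1   1.49  0.03  1.34 -1.99]
tool delta mm [124.7  -0.9  -0.9] rows 3.118151118465741
jaw now -139.8 ax turn -0.3 q7 -1.992240040462832
tilt [-0. -0. -1.]
(np.float64(255.80076604556595), np.float64(199.4400289426633))
```

View pics/w11.png

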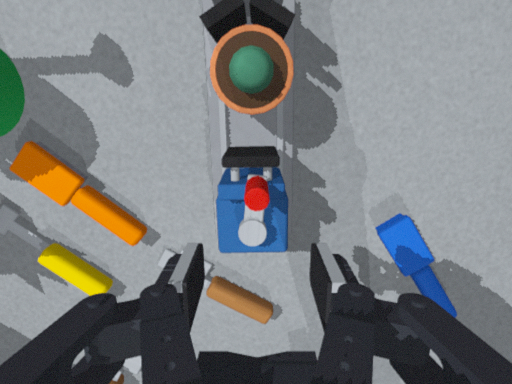

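```bash
python3 -m pendant '[{"dx":35,"dy":-1,"dz":-1,"ax":0,"ay":0,"az":0,"grip":0.2},{"dx":35,"dy":0,"dz":0,"ax":0,"ay":0,"az":0,"grip":0.2},{"dx":25,"dy":0,"dz":0,"ax":0,"ay":0,"az":0,"grip":0.2},{"dx":18,"dy":0,"dz":0,"ax":0,"ay":0,"az":0,"grip":0.2},{"dx":11,"dy":0,"dz":0,"ax":0,"ay":0,"az":0,"grip":0.2},{"dx":0,"dy":0,"dz":0,"ax":0,"ay":0,"az":0,"grip":0.2},{"dx":0,"dy":0,"dz":0,"ax":0,"ay":0,"az":0,"grip":0.2}]'
python3 -m pendant '[{"dx":0,"dy":0,"dz":0,"ax":0,"ay":0,"az":0,"grip":-1},{"dx":0,"dy":0,"dz":0,"ax":0,"ay":0,"az":0,"grip":-1},{"dx":0,"dy":0,"dz":0,"ax":0,"ay":0,"az":0,"grip":-1},{"dx":0,"dy":0,"dz":0,"ax":0,"ay":0,"az":0,"grip":-1},{"dx":0,"dy":0,"dz":0,"ax":0,"ay":0,"az":0,"grip":-1},{"dx":0,"dy":0,"dz":0,"ax":0,"ay":0,"az":0,"grip":-1}]' 25
python3 - <<'E'
from h import *
s=st(); print(s['ft_torque'])
im=snap('wrist','w12.png')
E
```

```text
clock: 9.53
eef_pos: [0.5108, -0.2959, 0.0952]
ee_rot: [0.298, -0.641, 0.298, 0.642]
contact_force: [0.1, -0.8, 0.6]
gripper_width: 0.596
clock: 10.03
eef_pos: [0.5113, -0.2961, 0.0969]
ee_rot: [-0.298, 0.642, -0.298, -0.64]
contact_force: [-0.0, 0.0, 7.1]
gripper_width: 0.222
10.03 [ 0.5113 -0.2961  0.0969] jaw -139.8 F [-0.   0.   7.1] w 0.222 q [ 0.55  0.41 -0.1   1.64  0.05  1.09 -2.  ]
[-0.12069663  0.1633437   0.00032135]
```

View pics/w12.png

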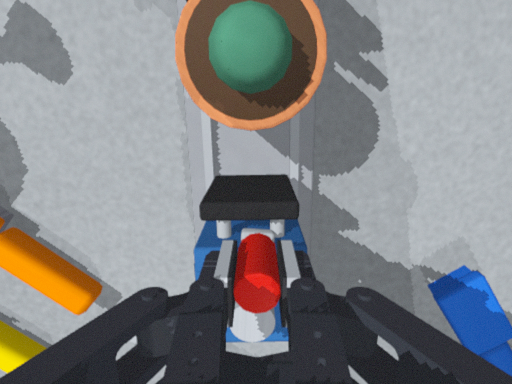

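```bash
python3 - <<'E'
from h import *
im=dict(np.load('pics/w12.png.npz')); a=im['pixels'][150:300,170:330,::-1]; cv2.imwrite('pics/w12c.png',cv2.resize(a,None,fx=4,fy=4,interpolation=cv2.INTER_CUBIC))
A=np.array([484.2,-260.1]); d=np.array([.649,-.760])
for v,z in [(177,.026),(205,.09),(217,.09)]:
    p=ray(im,250,v,z)*1000; print(v,z,np.round(p,1),'x_seat',(p[:2]-A)@d-150)
E
```

```text
177 0.026 [ 530.8 -311.5   26. ] x_seat -80.66008775069616
205 0.09 [ 530.3 -313.    90. ] x_seat -79.87897873653863
217 0.09 [ 526.2 -308.2   90. ] x_seat -86.19464454817378
```

View pics/w12c.png

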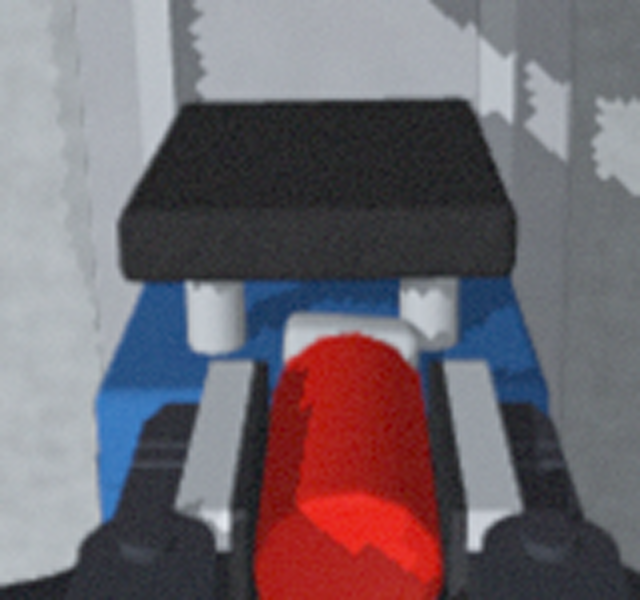

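```bash
python3 - <<'E'
import numpy as np
for k in range(18):
    a=np.radians(5+20*k); b=a+np.radians(20); print(5+20*k, round(45*(np.sin(b)-np.sin(a)),1), round(-45*(np.cos(b)-np.cos(a)),1))
E
python3 -m pendant '[{"dx":-2,"dy":0,"dz":0,"ax":0,"ay":0,"az":0,"grip":-1},{"dx":0,"dy":15,"dz":4.0,"ax":0,"ay":0,"az":0,"grip":-1},{"dx":0,"dy":0,"dz":0,"ax":0,"ay":0,"az":0,"grip":-1}]'
```

```text
5 15.1 4.0
25 12.8 9.0
45 9.0 12.8
65 4.0 15.1
85 -1.4 15.6
105 -6.6 14.2
125 -11.1 11.1
145 -14.2 6.6
165 -15.6 1.4
185 -15.1 -4.0
205 -12.8 -9.0
225 -9.0 -12.8
245 -4.0 -15.1
265 1.4 -15.6
285 6.6 -14.2
305 11.1 -11.1
325 14.2 -6.6
345 15.6 -1.4
clock: 10.33
eef_pos: [0.4949, -0.3033, 0.0972]
ee_rot: [0.298, -0.641, 0.298, 0.641]
contact_force: [-1.3, -2.8, 0.7]
gripper_width: 0.224
```

```bash
python3 -m pendant '[{"dx":0,"dy":12.8,"dz":9.0,"ax":0,"ay":0,"az":0,"grip":-1},{"dx":0,"dy":9.0,"dz":12.8,"ax":0,"ay":0,"az":0,"grip":-1},{"dx":0,"dy":4.0,"dz":15.1,"ax":0,"ay":0,"az":0,"grip":-1}]'
python3 -m pendant '[{"dx":0,"dy":-1.4,"dz":15.6,"ax":0,"ay":0,"az":0,"grip":-1},{"dx":0,"dy":-6.6,"dz":14.2,"ax":0,"ay":0,"az":0,"grip":-1},{"dx":0,"dy":-11.1,"dz":11.1,"ax":0,"ay":0,"az":0,"grip":-1},{"dx":0,"dy":-14.2,"dz":6.6,"ax":0,"ay":0,"az":0,"grip":-1}]'
python3 -m pendant '[{"dx":0,"dy":-15.6,"dz":1.4,"ax":0,"ay":0,"az":0,"grip":-1},{"dx":0,"dy":-15.1,"dz":-4.0,"ax":0,"ay":0,"az":0,"grip":-1},{"dx":0,"dy":-12.8,"dz":-9.0,"ax":0,"ay":0,"az":0,"grip":-1},{"dx":0,"dy":-9.0,"dz":-12.8,"ax":0,"ay":0,"az":0,"grip":-1},{"dx":0,"dy":-4.0,"dz":-15.1,"ax":0,"ay":0,"az":0,"grip":-1}]'
python3 -m pendant '[{"dx":0,"dy":1.4,"dz":-15.6,"ax":0,"ay":0,"az":0,"grip":-1},{"dx":0,"dy":6.6,"dz":-14.2,"ax":0,"ay":0,"az":0,"grip":-1},{"dx":0,"dy":11.1,"dz":-11.1,"ax":0,"ay":0,"az":0,"grip":-1},{"dx":0,"dy":14.2,"dz":-6.6,"ax":0,"ay":0,"az":0,"grip":-1},{"dx":0,"dy":15.6,"dz":-1.4,"ax":0,"ay":0,"az":0,"grip":-1},{"dx":0,"dy":0,"dz":0,"ax":0,"ay":0,"az":0,"grip":-1},{"dx":0,"dy":0,"dz":0,"ax":0,"ay":0,"az":0,"grip":-1}]'
python3 - <<'E'
from h import *
s=st(); im=snap('wrist','w13.png')
E
```

```text
clock: 10.58
eef_pos: [0.4523, -0.2917, 0.0973]
ee_rot: [-0.298, 0.641, -0.298, -0.641]
contact_force: [6.5, 0.9, -4.3]
gripper_width: 0.226
clock: 10.92
eef_pos: [0.4474, -0.2331, 0.0973]
ee_rot: [-0.298, 0.642, -0.298, -0.641]
contact_force: [11.0, -11.6, -11.7]
gripper_width: 0.223
clock: 11.33
eef_pos: [0.5153, -0.2265, 0.097]
ee_rot: [0.297, -0.64, 0.298, 0.643]
contact_force: [-9.0, -5.5, 2.1]
gripper_width: 0.223
clock: 11.92
eef_pos: [0.5099, -0.2964, 0.0973]
ee_rot: [0.298, -0.641, 0.299, 0.641]
contact_force: [1.1, -5.4, -2.9]
gripper_width: 0.224
11.92 [ 0.5099 -0.2964  0.0973] jaw -139.9 F [ 1.1 -5.4 -2.9] w 0.224 q [ 0.56  0.41 -0.11  1.64  0.05  1.09 -2.01]
```

View pics/w13.png

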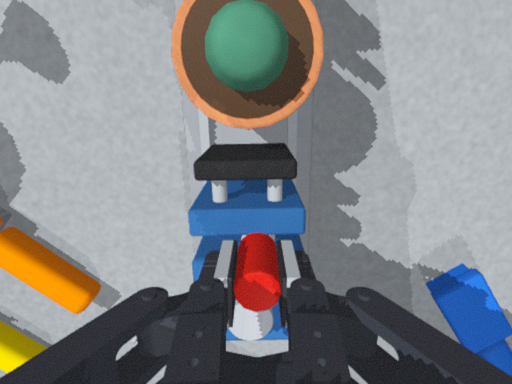

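One full turn has moved the pad about 20 mm forward, with forces under 20 N. I'll make the second turn.

```bash
python3 -m pendant '[{"dx":0,"dy":15.1,"dz":4.0,"ax":0,"ay":0,"az":0,"grip":-1},{"dx":0,"dy":12.8,"dz":9.0,"ax":0,"ay":0,"az":0,"grip":-1},{"dx":0,"dy":9.0,"dz":12.8,"ax":0,"ay":0,"az":0,"grip":-1},{"dx":0,"dy":4.0,"dz":15.1,"ax":0,"ay":0,"az":0,"grip":-1},{"dx":0,"dy":-1.4,"dz":15.6,"ax":0,"ay":0,"az":0,"grip":-1},{"dx":0,"dy":-6.6,"dz":14.2,"ax":0,"ay":0,"az":0,"grip":-1},{"dx":0,"dy":-11.1,"dz":11.1,"ax":0,"ay":0,"az":0,"grip":-1},{"dx":0,"dy":-14.2,"dz":6.6,"ax":0,"ay":0,"az":0,"grip":-1},{"dx":0,"dy":-15.6,"dz":1.4,"ax":0,"ay":0,"az":0,"grip":-1},{"dx":0,"dy":-15.1,"dz":-4.0,"ax":0,"ay":0,"az":0,"grip":-1}]'
python3 -m pendant '[{"dx":0,"dy":-12.8,"dz":-9.0,"ax":0,"ay":0,"az":0,"grip":-1},{"dx":0,"dy":-9.0,"dz":-12.8,"ax":0,"ay":0,"az":0,"grip":-1},{"dx":0,"dy":-4.0,"dz":-15.1,"ax":0,"ay":0,"az":0,"grip":-1},{"dx":0,"dy":1.4,"dz":-15.6,"ax":0,"ay":0,"az":0,"grip":-1},{"dx":0,"dy":6.6,"dz":-14.2,"ax":0,"ay":0,"az":0,"grip":-1},{"dx":0,"dy":11.1,"dz":-11.1,"ax":0,"ay":0,"az":0,"grip":-1},{"dx":0,"dy":14.2,"dz":-6.6,"ax":0,"ay":0,"az":0,"grip":-1},{"dx":0,"dy":15.6,"dz":-1.4,"ax":0,"ay":0,"az":0,"grip":-1},{"dx":0,"dy":0,"dz":0,"ax":0,"ay":0,"az":0,"grip":-1},{"dx":0,"dy":0,"dz":0,"ax":0,"ay":0,"az":0,"grip":-1}]'
python3 - <<'E'
from h import *
s=st(); im=snap('wrist','w14.png')
E
```

```text
clock: 12.8
eef_pos: [0.473, -0.2155, 0.0972]
ee_rot: [-0.297, 0.642, -0.299, -0.641]
contact_force: [2.0, -18.3, -8.1]
gripper_width: 0.224
clock: 13.63
eef_pos: [0.5108, -0.2957, 0.0974]
ee_rot: [-0.297, 0.642, -0.298, -0.641]
contact_force: [2.2, -6.9, -4.5]
gripper_width: 0.221
13.63 [ 0.5108 -0.2957  0.0974] jaw -139.8 F [ 2.2 -6.9 -4.5] w 0.221 q [ 0.57  0.41 -0.13  1.64  0.06  1.09 -2.01]
```

View pics/w14.png

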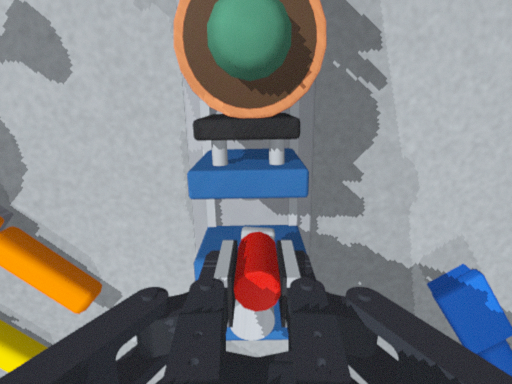

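```bash
python3 -m pendant '[{"dx":0,"dy":15.1,"dz":4.0,"ax":0,"ay":0,"az":0,"grip":-1},{"dx":0,"dy":12.8,"dz":9.0,"ax":0,"ay":0,"az":0,"grip":-1},{"dx":0,"dy":9.0,"dz":12.8,"ax":0,"ay":0,"az":0,"grip":-1},{"dx":0,"dy":4.0,"dz":15.1,"ax":0,"ay":0,"az":0,"grip":-1},{"dx":0,"dy":-1.4,"dz":15.6,"ax":0,"ay":0,"az":0,"grip":-1},{"dx":0,"dy":-6.6,"dz":14.2,"ax":0,"ay":0,"az":0,"grip":-1},{"dx":0,"dy":0,"dz":0,"ax":0,"ay":0,"az":0,"grip":-1},{"dx":0,"dy":0,"dz":0,"ax":0,"ay":0,"az":0,"grip":-1}]'
python3 - <<'E'
from h import *
s=st(); im=snap('wrist','w15.png')
A=np.array([484.2,-260.1]); d=np.array([.649,-.760])
o=[]
for f in ['w12','w13','w14','w15']:
    im=dict(np.load('pics/%s.png.npz'%f))
    c=A+d*115; u,v=proj(im,[c[0]/1000,c[1]/1000,.09]); print(f,u,v,np.round(im['T'][:3,3],3))
    u=int(u);v=int(v); a=im['pixels'][max(0,v-60):v+120,max(u-80,0):u+80,::-1]; o.append(cv2.resize(a,(240,270)) if a.shape[0]>0 else np.zeros((270,240,3),np.uint8))
cv2.imwrite('pics/cmp.png',np.hstack(o[1:]))
E
```

```text
clock: 14.35
eef_pos: [0.4394, -0.2604, 0.0971]
ee_rot: [0.297, -0.641, 0.296, 0.643]
contact_force: [-4.7, 1.1, 1.8]
gripper_width: 0.225
14.35 [ 0.4394 -0.2604  0.0971] jaw -139.6 F [-4.7  1.1  1.8] w 0.225 q [ 0.59  0.26 -0.14  1.85  0.04  1.04 -2.  ]
w12 250.45203961188366 111.38093754385612 [ 0.56  -0.353  0.241]
w13 247.24545168399416 109.85565265358612 [ 0.558 -0.354  0.241]
w14 249.78305878602458 109.88071818550826 [ 0.559 -0.353  0.241]
w15 168.1598357433735 -86.47720888332285 [ 0.489 -0.318  0.241]
```

View pics/w15.png

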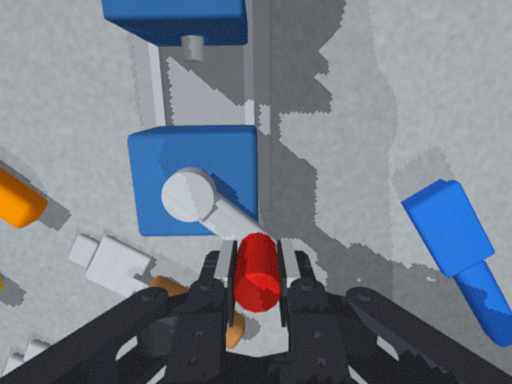

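```bash
python3 - <<'E'
from h import *
o=[]
for f,v0 in [('w12',150),('w13',125),('w14',90)]:
    im=dict(np.load('pics/%s.png.npz'%f)); a=im['pixels'][v0:v0+120,180:320,::-1]; o.append(cv2.resize(a,(266*1,228*1),interpolation=cv2.INTER_CUBIC))
cv2.imwrite('pics/cmp.png',cv2.resize(np.hstack(o),None,fx=1,fy=2))
E
```

```text
(no output)
```

View pics/cmp.png

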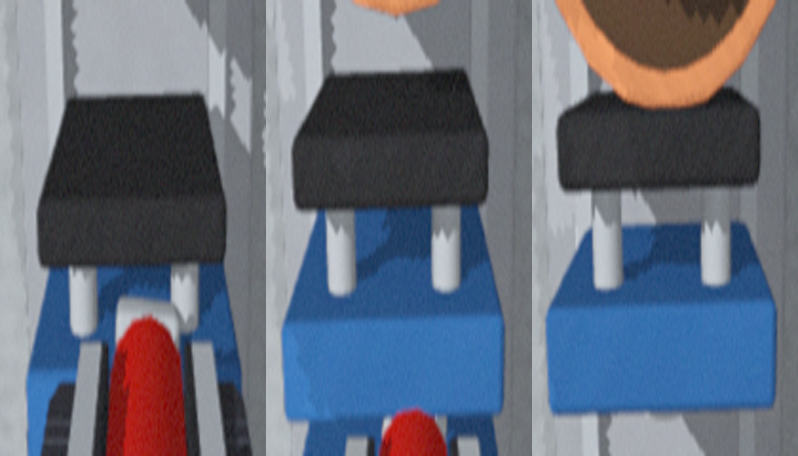

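```bash
python3 - <<'E'
from h import *
A=np.array([484.2,-260.1]); d=np.array([.649,-.760])
for f,vs in [('w12',[(202,.09),(219.5,.09),(236.5,.06)]),('w13',[(160.5,.09),(179.5,.09),(201.8,.06)]),('w14',[(119,.09),(139.2,.09),(165.3,.06)])]:
    im=dict(np.load('pics/%s.png.npz'%f))
    print(f,[round(float((ray(im,250,v,z)[:2]*1000-A)@d-150),1) for v,z in vs])
E
```

```text
w12 [-78.3, -87.5, -110.0]
w13 [-58.4, -67.7, -88.6]
w14 [-39.2, -48.3, -66.6]
```

```bash
python3 -m pendant '[{"dx":0,"dy":-11.1,"dz":11.1,"ax":0,"ay":0,"az":0,"grip":-1},{"dx":0,"dy":-14.2,"dz":6.6,"ax":0,"ay":0,"az":0,"grip":-1},{"dx":0,"dy":-7.7,"dz":1.4,"ax":0,"ay":0,"az":0,"grip":-1},{"dx":0,"dy":0,"dz":0,"ax":0,"ay":0,"az":0,"grip":-1},{"dx":0,"dy":0,"dz":0,"ax":0,"ay":0,"az":0,"grip":-1},{"dx":0,"dy":0,"dz":0,"ax":0,"ay":0,"az":0,"grip":-1}]'
python3 -m pendant '[{"dx":0,"dy":0,"dz":0,"ax":0,"ay":0,"az":0,"grip":0.2},{"dx":0,"dy":0,"dz":0,"ax":0,"ay":0,"az":0,"grip":0.2},{"dx":0,"dy":0,"dz":0,"ax":0,"ay":0,"az":0,"grip":0.2},{"dx":-20,"dy":0,"dz":0,"ax":0,"ay":0,"az":0,"grip":0.2},{"dx":-40,"dy":0,"dz":0,"ax":0,"ay":0,"az":0,"grip":0.2},{"dx":-40,"dy":0,"dz":0,"ax":0,"ay":0,"az":0,"grip":0.2},{"dx":0,"dy":15,"dz":-30,"ax":0,"ay":0,"az":0,"grip":0.2},{"dx":0,"dy":15,"dz":-30,"ax":0,"ay":0,"az":0,"grip":0.2},{"dx":0,"dy":0,"dz":0,"ax":0,"ay":0,"az":0,"grip":0.2},{"dx":0,"dy":0,"dz":0,"ax":0,"ay":0,"az":0,"grip":0.2}]'
python3 - <<'E'
from h import *
s=st(); im=snap('wrist','w16.png'); print(np.round(im['T'][:3,3],3))
E
```

```text
clock: 14.9
eef_pos: [0.4535, -0.2267, 0.0973]
ee_rot: [-0.298, 0.642, -0.297, -0.641]
contact_force: [2.5, -1.7, -5.1]
gripper_width: 0.225
clock: 15.73
eef_pos: [0.4679, -0.2939, 0.1972]
ee_rot: [0.299, -0.641, 0.299, 0.641]
contact_force: [0.0, 1.1, -1.2]
gripper_width: 0.601
15.73 [ 0.4679 -0.2939  0.1972] jaw -140.0 F [ 0.   1.1 -1.2] w 0.601 q [ 0.6   0.25 -0.12  1.62  0.03  1.27 -1.97]
[ 0.516 -0.351  0.341]
```

View pics/w16.png

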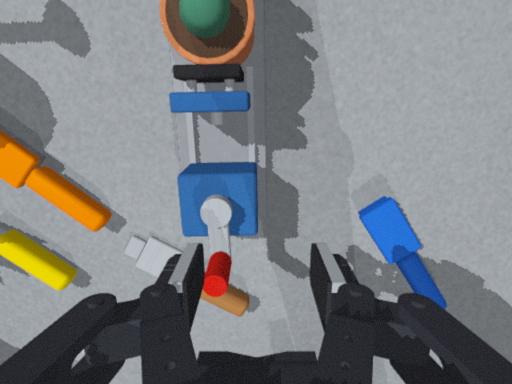

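```bash
python3 - <<'E'
from h import *
o=[]
for f,u0,v0 in [('w16',160,50),('w11',205,140)]:
    im=dict(np.load('pics/%s.png.npz'%f)); print(f,np.round(im['T'][:3,3],3)); a=im['pixels'][v0:v0+70,u0:u0+100,::-1]; o.append(cv2.resize(a,(400,560),interpolation=cv2.INTER_CUBIC))
cv2.imwrite('pics/cmp2.png',np.hstack(o))
E
```

```text
w16 [ 0.516 -0.351  0.341]
w11 [ 0.557 -0.353  0.362]
```

View pics/cmp2.png

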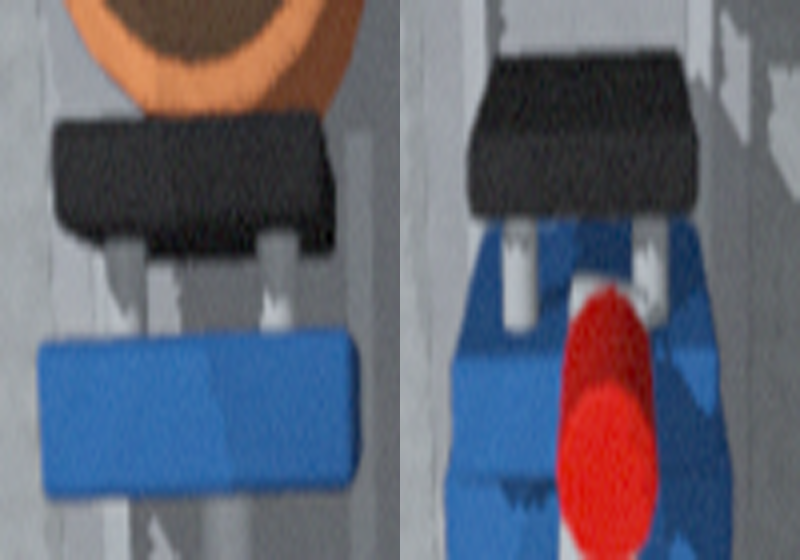

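```bash
python3 - <<'E'
from h import *
A=np.array([484.2,-260.1]); d=np.array([.649,-.760])
for zj in (.08,.085,.09):
  for f,u,vs in [('w16',207,[(65,.09),(77,.09),(92.3,zj),(111.9,zj)]),('w11',250,[(156.9,.09),(167.1,.09),(184.4,zj),(199.4,zj)]),('w14',250,[(119,.09),(139.2,.09),(90+305/3.8,zj)]),('w13',250,[(160.5,.09),(179.5,.09),(125+318/3.8,zj)])]:
    im=dict(np.load('pics/%s.png.npz'%f))
    x=[float((ray(im,u,v,z)[:2]*1000-A)@d-150) for v,z in vs]; print(zj,f,np.round(x,1),'face-jaw',round(x[0]-x[2],1))
E
```

```text
0.08 w16 [-35.6 -43.8 -54.3 -68.9] face-jaw 18.6
0.08 w11 [ -79.1  -88.  -106.  -120.3] face-jaw 26.9
0.08 w14 [-39.2 -48.3 -65.3] face-jaw 26.1
0.08 w13 [-58.4 -67.7 -86. ] face-jaw 27.7
0.085 w16 [-35.6 -43.8 -54.4 -68.7] face-jaw 18.7
0.085 w11 [ -79.1  -88.  -104.7 -118.7] face-jaw 25.6
0.085 w14 [-39.2 -48.3 -64.2] face-jaw 25.0
0.085 w13 [-58.4 -67.7 -84.3] face-jaw 25.9
0.09 w16 [-35.6 -43.8 -54.5 -68.6] face-jaw 18.8
0.09 w11 [ -79.1  -88.  -103.4 -117.2] face-jaw 24.3
0.09 w14 [-39.2 -48.3 -63.1] face-jaw 23.9
0.09 w13 [-58.4 -67.7 -82.6] face-jaw 24.2
```

Pad compression reads about 5.4 mm (face to jaw was 24 mm and is now 18.8 mm), so the clamp is done. Next is the drawer: I'll turn the wrist and travel over.

```bash
python3 -m pendant '[{"dx":-25,"dy":0,"dz":0,"ax":-7,"ay":0,"az":0,"grip":0.2},{"dx":-25,"dy":0,"dz":0,"ax":-7,"ay":0,"az":0,"grip":0.2},{"dx":-25,"dy":0,"dz":0,"ax":-7,"ay":0,"az":0,"grip":0.2},{"dx":-25,"dy":0,"dz":0,"ax":-7,"ay":0,"az":0,"grip":0.2},{"dx":0,"dy":0,"dz":0,"ax":-7,"ay":0,"az":0,"grip":0.2},{"dx":0,"dy":0,"dz":0,"ax":-7,"ay":0,"az":0,"grip":0.2},{"dx":0,"dy":0,"dz":0,"ax":-7,"ay":0,"az":0,"grip":0.2},{"dx":0,"dy":0,"dz":0,"ax":-7,"ay":0,"az":0,"grip":0.2},{"dx":0,"dy":0,"dz":0,"ax":-7,"ay":0,"az":0,"grip":0.2},{"dx":0,"dy":0,"dz":0,"ax":-7,"ay":0,"az":0,"grip":0.2}]'
python3 -m pendant '[{"dx":0,"dy":0,"dz":0,"ax":-7,"ay":0,"az":0,"grip":0.2},{"dx":0,"dy":0,"dz":0,"ax":-7,"ay":0,"az":0,"grip":0.2},{"dx":0,"dy":0,"dz":0,"ax":-7,"ay":0,"az":0,"grip":0.2},{"dx":0,"dy":0,"dz":0,"ax":-7,"ay":0,"az":0,"grip":0.2},{"dx":0,"dy":0,"dz":0,"ax":-7,"ay":0,"az":0,"grip":0.2},{"dx":0,"dy":0,"dz":0,"ax":-7,"ay":0,"az":0,"grip":0.2},{"dx":0,"dy":0,"dz":0,"ax":-7,"ay":0,"az":0,"grip":0.2},{"dx":0,"dy":0,"dz":0,"ax":-7,"ay":0,"az":0,"grip":0.2},{"dx":0,"dy":0,"dz":0,"ax":-7,"ay":0,"az":0,"grip":0.2},{"dx":0,"dy":0,"dz":0,"ax":-7,"ay":0,"az":0,"grip":0.2}]'
python3 - <<'E'
from h import *
st(); go([.53,.20,.30],2); snap('top','top17.png')
E
```

```text
clock: 16.62
eef_pos: [0.4685, -0.2903, 0.2973]
ee_rot: [-0.127, -0.696, -0.127, 0.696]
contact_force: [-0.5, -0.4, -1.3]
gripper_width: 0.6
clock: 17.45
eef_pos: [0.4685, -0.2903, 0.2973]
ee_rot: [0.503, 0.497, 0.503, -0.497]
contact_force: [-0.2, 0.1, 0.6]
gripper_width: 0.601
17.45 [ 0.4685 -0.2903  0.2973] jaw 0.7 F [-0.2  0.1  0.6] w 0.601 q [ 0.8   0.22 -0.37  1.45  0.08  1.49  0.44]
tool delta mm [  -2.5   67.4 -489.5] rows 12.353798712697985
jaw now 0.7 ax turn -1.3 q7 0.44476277830890254
tilt [-0.     0.001 -1.   ]
```

View pics/top17.png

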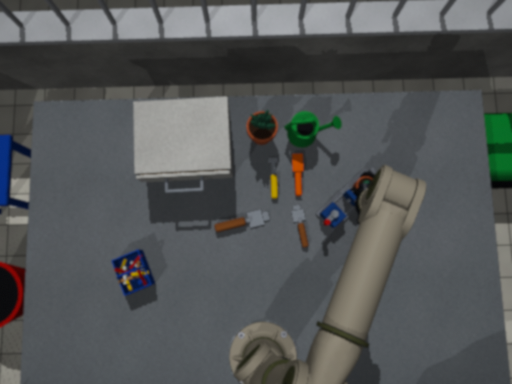

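```bash
python3 -m pendant '[{"dx":0,"dy":6,"dz":-40,"ax":-1,"ay":0,"az":0,"grip":0.2},{"dx":0,"dy":6,"dz":-40,"ax":0,"ay":0,"az":0,"grip":0.2},{"dx":0,"dy":6,"dz":-40,"ax":0,"ay":0,"az":0,"grip":0.2},{"dx":0,"dy":6,"dz":-40,"ax":0,"ay":0,"az":0,"grip":0.2},{"dx":0,"dy":6,"dz":-40,"ax":0,"ay":0,"az":0,"grip":0.2},{"dx":0,"dy":6,"dz":-40,"ax":0,"ay":0,"az":0,"grip":0.2},{"dx":0,"dy":6,"dz":-40,"ax":0,"ay":0,"az":0,"grip":0.2},{"dx":0,"dy":6,"dz":-40,"ax":0,"ay":0,"az":0,"grip":0.2},{"dx":0,"dy":6,"dz":-40,"ax":0,"ay":0,"az":0,"grip":0.2},{"dx":0,"dy":6,"dz":-40,"ax":0,"ay":0,"az":0,"grip":0.2}]'
python3 -m pendant '[{"dx":0,"dy":0,"dz":-30,"ax":0,"ay":0,"az":0,"grip":0.2},{"dx":0,"dy":0,"dz":-30,"ax":0,"ay":0,"az":0,"grip":0.2},{"dx":0,"dy":0,"dz":0,"ax":0,"ay":0,"az":0,"grip":0.2},{"dx":0,"dy":0,"dz":0,"ax":0,"ay":0,"az":0,"grip":0.2}]'
python3 - <<'E'
from h import *
st(); im=snap('wrist','w18.png'); print('cam',np.round(im['T'][:3,3],3),'nadir',proj(im,im['T'][:3,3]*[1,1,0]))
E
```

```text
clock: 18.33
eef_pos: [0.5196, 0.112, 0.2976]
ee_rot: [0.505, 0.495, 0.505, -0.495]
contact_force: [1.3, -0.2, 1.0]
gripper_width: 0.6
clock: 18.67
eef_pos: [0.5178, 0.1723, 0.2973]
ee_rot: [0.506, 0.494, 0.507, -0.494]
contact_force: [-0.1, -0.8, 0.1]
gripper_width: 0.598
18.67 [0.5178 0.1723 0.2973] jaw 1.4 F [-0.1 -0.8  0.1] w 0.598 q [ 0.2   0.26 -0.71  1.45  0.17  1.5  -0.48]
cam [0.517 0.246 0.441] nadir (np.float64(256.8414070773794), np.float64(100.10107973059705))
```

View pics/w18.png

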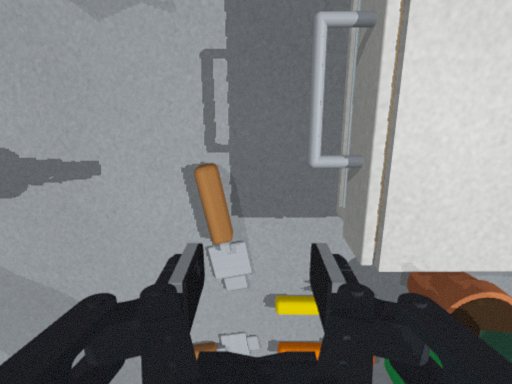

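```bash
python3 - <<'E'
from h import *
im=dict(np.load('pics/w18.png.npz'))
for u,v,z in [(321.5,19,.143),(316,161,.143),(318.8,90,.143),(397,0,.17),(372,265,.17)]: print(np.round(ray(im,u,v,z)*1000,1))
p=ray(im,318.8,90,.143); go([p[0],p[1],.125],2)
E
```

```text
[568.8 311.7 143. ]
[573.7 192.5 143. ]
[571.1 255.7 143. ]
[619.2 319.8 170. ]
[629.2  99.7 170. ]
tool delta mm [172.2  54.6 -84.4] rows 4.984471012319497
jaw now 1.3 ax turn -0.7 q7 -0.4832367282429721
tilt [-0. -0. -1.]
```

```bash
python3 -m pendant '[{"dx":10,"dy":27,"dz":-40,"ax":-1,"ay":0,"az":0,"grip":-0.2},{"dx":20,"dy":27,"dz":-40,"ax":0,"ay":0,"az":0,"grip":-0.2},{"dx":30,"dy":0,"dz":0,"ax":0,"ay":0,"az":0,"grip":-0.2},{"dx":15,"dy":0,"dz":0,"ax":0,"ay":0,"az":0,"grip":-0.2},{"dx":0,"dy":0,"dz":0,"ax":0,"ay":0,"az":0,"grip":-0.2},{"dx":0,"dy":0,"dz":0,"ax":0,"ay":0,"az":0,"grip":-0.2}]'
python3 - <<'E'
from h import *
st(); im=snap('wrist','w19.png'); go([.5711,.252,.123],2.4)
E
```

```text
clock: 19.22
eef_pos: [0.5617, 0.2344, 0.2275]
ee_rot: [0.509, 0.49, 0.509, -0.492]
contact_force: [-0.3, -0.8, 0.4]
gripper_width: 0.398
19.22 [0.5617 0.2344 0.2275] jaw 2.1 F [-0.3 -0.8  0.4] w 0.398 q [ 0.06  0.44 -0.71  1.4   0.28  1.41 -0.61]
tool delta mm [106.    9.5 -16.8] rows 2.6926300191577504
jaw now 2.1 ax turn -0.3 q7 -0.6116250534366978
tilt [ 0.001 -0.    -1.   ]
```

View pics/w19.png

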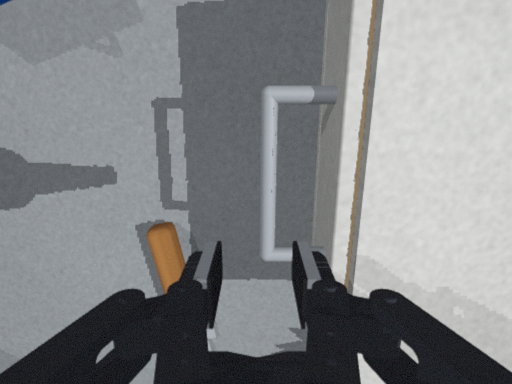

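```bash
python3 -m pendant '[{"dx":0,"dy":9.5,"dz":-17,"ax":0,"ay":0,"az":0,"grip":-0.2},{"dx":20,"dy":0,"dz":0,"ax":0,"ay":0,"az":0,"grip":-0.2},{"dx":30,"dy":0,"dz":0,"ax":0,"ay":0,"az":0,"grip":-0.2},{"dx":25,"dy":0,"dz":0,"ax":0,"ay":0,"az":0,"grip":-0.2},{"dx":20,"dy":0,"dz":0,"ax":0,"ay":0,"az":0,"grip":-0.2},{"dx":10,"dy":0,"dz":0,"ax":0,"ay":0,"az":0,"grip":-0.2},{"dx":0,"dy":0,"dz":0,"ax":0,"ay":0,"az":0,"grip":-0.2},{"dx":0,"dy":0,"dz":0,"ax":0,"ay":0,"az":0,"grip":-0.2}]'
python3 - <<'E'
from h import *
st(); im=snap('wrist','w20.png'); go([.5711,.252,.123],2.4)
E
```

```text
clock: 19.93
eef_pos: [0.5713, 0.2534, 0.1247]
ee_rot: [0.51, 0.491, 0.509, -0.49]
contact_force: [-0.7, 0.3, 0.9]
gripper_width: 0.401
19.93 [0.5713 0.2534 0.1247] jaw 2.2 F [-0.7  0.3  0.9] w 0.401 q [ 0.01  0.54 -0.68  1.49  0.35  1.23 -0.68]
tool delta mm [ 2.3 -0.5  1.8] rows 0.07404972582918999
jaw now 2.2 ax turn -0.2 q7 -0.6764737290224011
tilt [ 0.003  0.001 -1.   ]
```

View pics/w20.png

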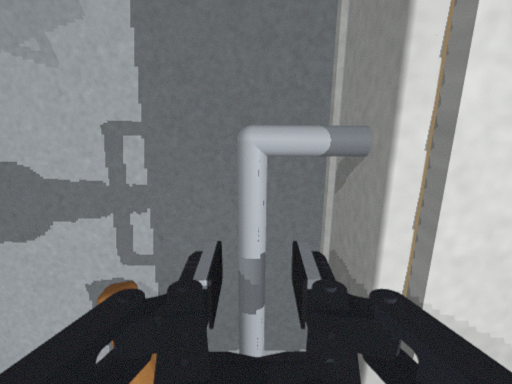

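```bash
python3 -m pendant '[{"dx":0,"dy":0,"dz":0,"ax":0,"ay":0,"az":0,"grip":-1},{"dx":0,"dy":0,"dz":0,"ax":0,"ay":0,"az":0,"grip":-1},{"dx":0,"dy":0,"dz":0,"ax":0,"ay":0,"az":0,"grip":-1},{"dx":0,"dy":0,"dz":0,"ax":0,"ay":0,"az":0,"grip":-1},{"dx":0,"dy":0,"dz":0,"ax":0,"ay":0,"az":0,"grip":-1},{"dx":0,"dy":-5,"dz":0,"ax":0,"ay":0,"az":0,"grip":-1},{"dx":0,"dy":-15,"dz":0,"ax":0,"ay":0,"az":0,"grip":-1},{"dx":0,"dy":-20,"dz":0,"ax":0,"ay":0,"az":0,"grip":-1},{"dx":0,"dy":-20,"dz":0,"ax":0,"ay":0,"az":0,"grip":-1}]' 40
python3 -m pendant '[{"dx":0,"dy":-20,"dz":0,"ax":0,"ay":0,"az":0,"grip":-1},{"dx":0,"dy":-20,"dz":0,"ax":0,"ay":0,"az":0,"grip":-1},{"dx":0,"dy":-20,"dz":0,"ax":0,"ay":0,"az":0,"grip":-1},{"dx":0,"dy":-15,"dz":0,"ax":0,"ay":0,"az":0,"grip":-1},{"dx":0,"dy":-10,"dz":0,"ax":0,"ay":0,"az":0,"grip":-1},{"dx":0,"dy":0,"dz":0,"ax":0,"ay":0,"az":0,"grip":-1}]'
python3 - <<'E'
from h import *
st()
E
```

```text
clock: 20.73
eef_pos: [0.5117, 0.2524, 0.1249]
ee_rot: [0.51, 0.492, 0.509, -0.489]
contact_force: [1.5, 1.9, 8.0]
gripper_width: 0.12
clock: 21.23
eef_pos: [0.4245, 0.2497, 0.1248]
ee_rot: [0.511, 0.491, 0.51, -0.488]
contact_force: [-1.7, 3.3, 5.6]
gripper_width: 0.125
21.23 [0.4245 0.2497 0.1248] jaw 2.4 F [-1.7  3.3  5.6] w 0.125 q [ 0.08  0.27 -0.78  1.85  0.21  1.11 -0.73]
```

```bash
for i in 1; do python3 -m pendant '[{"dx":0,"dy":-8,"dz":0,"ax":0,"ay":0,"az":0,"grip":-1},{"dx":0,"dy":-5,"dz":0,"ax":0,"ay":0,"az":0,"grip":-1},{"dx":0,"dy":0,"dz":0,"ax":0,"ay":0,"az":0,"grip":-1},{"dx":0,"dy":0,"dz":0,"ax":0,"ay":0,"az":0,"grip":-1}]'; done
python3 -m pendant '[{"dx":0,"dy":-4,"dz":0,"ax":0,"ay":0,"az":0,"grip":-1},{"dx":0,"dy":-4,"dz":0,"ax":0,"ay":0,"az":0,"grip":-1},{"dx":0,"dy":0,"dz":0,"ax":0,"ay":0,"az":0,"grip":-1},{"dx":0,"dy":0,"dz":0,"ax":0,"ay":0,"az":0,"grip":-1}]'
```

```text
clock: 21.57
eef_pos: [0.4131, 0.2494, 0.1248]
ee_rot: [0.51, 0.491, 0.51, -0.488]
contact_force: [-1.5, 3.9, 7.6]
gripper_width: 0.129
clock: 21.9
eef_pos: [0.4053, 0.2491, 0.1248]
ee_rot: [0.51, 0.491, 0.51, -0.488]
contact_force: [-1.4, 3.6, 8.6]
gripper_width: 0.125
```

```bash
python3 -m pendant '[{"dx":0,"dy":-4,"dz":0,"ax":0,"ay":0,"az":0,"grip":-1},{"dx":0,"dy":0,"dz":0,"ax":0,"ay":0,"az":0,"grip":-1},{"dx":0,"dy":0,"dz":0,"ax":0,"ay":0,"az":0,"grip":-1}]'
python3 -m pendant '[{"dx":0,"dy":-4,"dz":0,"ax":0,"ay":0,"az":0,"grip":-1},{"dx":0,"dy":0,"dz":0,"ax":0,"ay":0,"az":0,"grip":-1},{"dx":0,"dy":0,"dz":0,"ax":0,"ay":0,"az":0,"grip":-1}]'
python3 - <<'E'
from h import *
st(); snap('wrist','w21.png'); im=snap('scene','s21.png')
E
```

```text
clock: 22.15
eef_pos: [0.4013, 0.249, 0.1248]
ee_rot: [0.51, 0.491, 0.51, -0.488]
contact_force: [-1.2, 2.4, 8.5]
gripper_width: 0.12
clock: 22.4
eef_pos: [0.3974, 0.2489, 0.1248]
ee_rot: [0.51, 0.491, 0.51, -0.488]
contact_force: [-1.0, 3.7, 7.9]
gripper_width: 0.123
22.4 [0.3974 0.2489 0.1248] jaw 2.3 F [-1.   3.7  7.9] w 0.123 q [ 0.09  0.21 -0.8   1.9   0.17  1.09 -0.73]
```

View pics/s21.png

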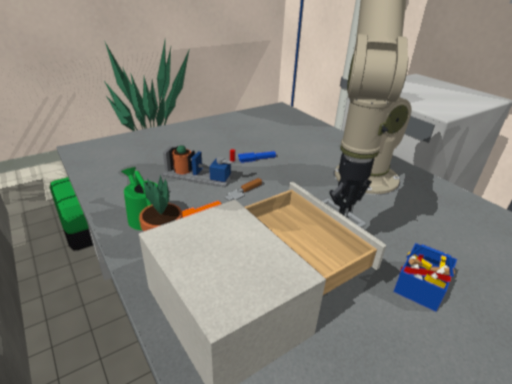

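```bash
python3 -m pendant '[{"dx":0,"dy":-4,"dz":0,"ax":0,"ay":0,"az":0,"grip":-1},{"dx":0,"dy":0,"dz":0,"ax":0,"ay":0,"az":0,"grip":-1},{"dx":0,"dy":0,"dz":0,"ax":0,"ay":0,"az":0,"grip":-1}]'
python3 -m pendant '[{"dx":0,"dy":-3,"dz":0,"ax":0,"ay":0,"az":0,"grip":-1},{"dx":0,"dy":0,"dz":0,"ax":0,"ay":0,"az":0,"grip":-1},{"dx":0,"dy":0,"dz":0,"ax":0,"ay":0,"az":0,"grip":-1}]'
python3 -m pendant '[{"dx":0,"dy":-3,"dz":0,"ax":0,"ay":0,"az":0,"grip":-1},{"dx":0,"dy":0,"dz":0,"ax":0,"ay":0,"az":0,"grip":-1},{"dx":0,"dy":0,"dz":0,"ax":0,"ay":0,"az":0,"grip":-1}]'
```

```text
clock: 22.75
eef_pos: [0.3934, 0.2487, 0.1248]
ee_rot: [0.51, 0.491, 0.51, -0.488]
contact_force: [-0.9, 3.6, 7.8]
gripper_width: 0.124
clock: 23.0
eef_pos: [0.3905, 0.2487, 0.1248]
ee_rot: [0.51, 0.492, 0.51, -0.488]
contact_force: [-0.2, 3.4, 8.6]
gripper_width: 0.126
clock: 23.25
eef_pos: [0.3881, 0.2486, 0.1249]
ee_rot: [0.51, 0.492, 0.51, -0.488]
contact_force: [0.7, 5.0, 5.4]
gripper_width: 0.12
```

```bash
python3 -m pendant '[{"dx":0,"dy":-3,"dz":0,"ax":0,"ay":0,"az":0,"grip":-1},{"dx":0,"dy":0,"dz":0,"ax":0,"ay":0,"az":0,"grip":-1},{"dx":0,"dy":0,"dz":0,"ax":0,"ay":0,"az":0,"grip":-1}]'
python3 -m pendant '[{"dx":0,"dy":-3,"dz":0,"ax":0,"ay":0,"az":0,"grip":-1},{"dx":0,"dy":0,"dz":0,"ax":0,"ay":0,"az":0,"grip":-1},{"dx":0,"dy":0,"dz":0,"ax":0,"ay":0,"az":0,"grip":-1}]'
```

```text
clock: 23.5
eef_pos: [0.388, 0.2486, 0.125]
ee_rot: [0.51, 0.494, 0.509, -0.487]
contact_force: [16.3, 7.9, -8.1]
gripper_width: 0.123
clock: 23.75
eef_pos: [0.3879, 0.2486, 0.1251]
ee_rot: [0.511, 0.496, 0.508, -0.485]
contact_force: [31.4, 12.4, -22.0]
gripper_width: 0.121
```

```bash
python3 -m pendant '[{"dx":0,"dy":5,"dz":0,"ax":0,"ay":0,"az":0,"grip":-1},{"dx":0,"dy":0,"dz":0,"ax":0,"ay":0,"az":0,"grip":-0.2},{"dx":0,"dy":0,"dz":0,"ax":0,"ay":0,"az":0,"grip":-0.2},{"dx":0,"dy":0,"dz":0,"ax":0,"ay":0,"az":0,"grip":-0.2},{"dx":-10,"dy":0,"dz":0,"ax":0,"ay":0,"az":0,"grip":-0.2},{"dx":-30,"dy":0,"dz":0,"ax":0,"ay":0,"az":0,"grip":-0.2},{"dx":-40,"dy":0,"dz":0,"ax":0,"ay":0,"az":0,"grip":0},{"dx":-40,"dy":0,"dz":0,"ax":0,"ay":0,"az":0,"grip":0},{"dx":-40,"dy":0,"dz":0,"ax":0,"ay":0,"az":0,"grip":0}]'
python3 -m pendant '[{"dx":-20,"dy":25,"dz":0,"ax":0,"ay":0,"az":0,"grip":0},{"dx":0,"dy":30,"dz":10,"ax":0,"ay":0,"az":0,"grip":0},{"dx":0,"dy":30,"dz":20,"ax":0,"ay":0,"az":0,"grip":0},{"dx":0,"dy":30,"dz":20,"ax":0,"ay":0,"az":0,"grip":0},{"dx":0,"dy":20,"dz":20,"ax":0,"ay":0,"az":0,"grip":0},{"dx":0,"dy":0,"dz":0,"ax":0,"ay":0,"az":0,"grip":0},{"dx":0,"dy":0,"dz":0,"ax":0,"ay":0,"az":0,"grip":0}]'
python3 - <<'E'
from h import *
st(); im=snap('wrist','w22.png'); print('cam',np.round(im['T'][:3,3],3),'nadir',proj(im,im['T'][:3,3]*[1,1,0]))
im=snap('top','top22.png')
E
```

```text
clock: 24.5
eef_pos: [0.3845, 0.2463, 0.2854]
ee_rot: [0.51, 0.49, 0.51, -0.49]
contact_force: [1.4, 0.5, 0.3]
gripper_width: 0.504
clock: 25.08
eef_pos: [0.5238, 0.1801, 0.3028]
ee_rot: [0.508, 0.491, 0.509, -0.491]
contact_force: [-0.3, 0.9, -0.2]
gripper_width: 0.498
25.08 [0.5238 0.1801 0.3028] jaw 2.0 F [-0.3  0.9 -0.2] w 0.498 q [ 0.19  0.28 -0.73  1.41  0.19  1.52 -0.5 ]
cam [0.522 0.254 0.446] nadir (np.float64(257.16200845125417), np.float64(99.99996062604995))
```

View pics/w22.png

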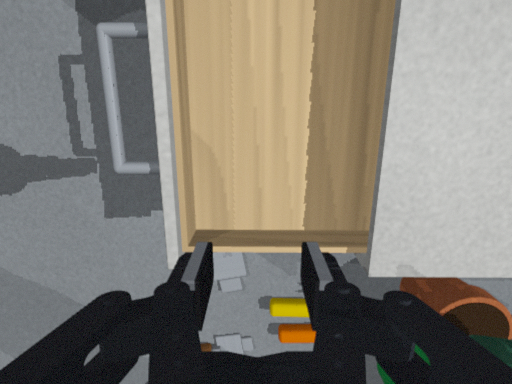

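View pics/top22.png

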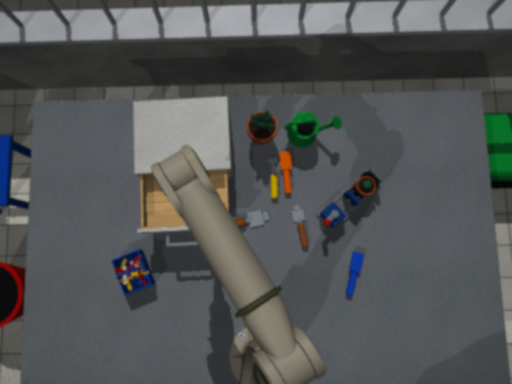

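```bash
python3 - <<'E'
from h import *
im=dict(np.load('pics/w22.png.npz')); a=im['pixels'][0:290,90:420,::-1]; cv2.imwrite('pics/w22c.png',cv2.resize(a,None,fx=2,fy=2,interpolation=cv2.INTER_CUBIC))
for n,u,v,z in [('floor FR',196,231,.104),('floor far R',368,231,.104),('floor front at v0',186,0,.104),('front panel top outer',150,0,.165),('fp',170,268,.165),('cab',400,0,.17),('cab',370,277,.17),('handle',101,28,.143),('handle',120,168,.143)]: print(n,np.round(ray(im,u,v,z)*1000,1))
E
```

```text
floor FR [456.9 106.4 104. ]
floor far R [655.1 113.8 104. ]
floor front at v0 [451.8 341.1 104. ]
front panel top outer [436.5 324.5 165. ]
fp [442.2  92.4 165. ]
cab [627.8 330.1 170. ]
cab [638.   92.6 170. ]
handle [386.8 307.5 143. ]
handle [392.4 186.1 143. ]
```

View pics/w22c.png

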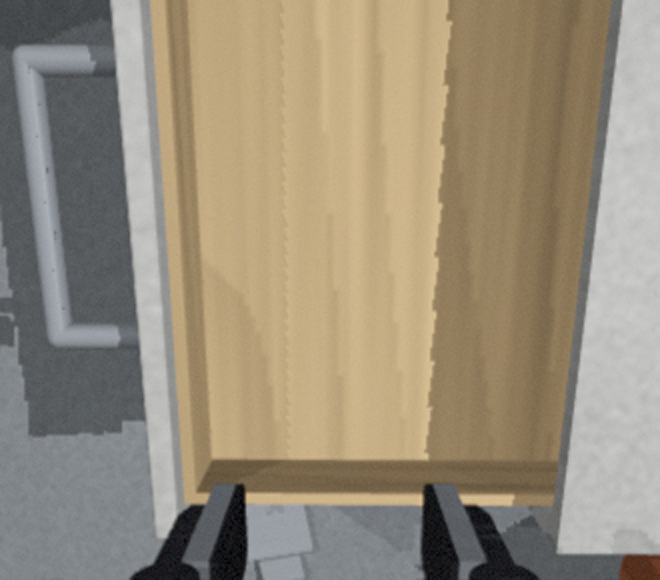

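```bash
python3 -m pendant '[{"dx":0,"dy":0,"dz":0,"ax":7,"ay":0,"az":0,"grip":0.2},{"dx":0,"dy":0,"dz":0,"ax":7,"ay":0,"az":0,"grip":0.2},{"dx":0,"dy":0,"dz":0,"ax":7,"ay":0,"az":0,"grip":0.2},{"dx":0,"dy":0,"dz":0,"ax":7,"ay":0,"az":0,"grip":0.2},{"dx":0,"dy":0,"dz":0,"ax":7,"ay":0,"az":0,"grip":0.2},{"dx":0,"dy":0,"dz":0,"ax":7,"ay":0,"az":0,"grip":0.2},{"dx":0,"dy":0,"dz":0,"ax":7,"ay":0,"az":0,"grip":0.2},{"dx":0,"dy":0,"dz":0,"ax":7,"ay":0,"az":0,"grip":0.2},{"dx":0,"dy":0,"dz":0,"ax":7,"ay":0,"az":0,"grip":0.2},{"dx":0,"dy":0,"dz":0,"ax":7,"ay":0,"az":0,"grip":0.2}]'
python3 -m pendant '[{"dx":0,"dy":0,"dz":0,"ax":7,"ay":0,"az":0,"grip":0.2},{"dx":0,"dy":0,"dz":0,"ax":7,"ay":0,"az":0,"grip":0.2},{"dx":0,"dy":0,"dz":0,"ax":7,"ay":0,"az":0,"grip":0.2},{"dx":0,"dy":0,"dz":0,"ax":1,"ay":0,"az":0,"grip":0.2},{"dx":0,"dy":0,"dz":0,"ax":0,"ay":0,"az":0,"grip":0.2}]'
python3 - <<'E'
from h import *
st(); go([.47,-.08,.32],90)
E
```

```text
clock: 26.02
eef_pos: [0.5218, 0.1833, 0.3038]
ee_rot: [0.135, 0.694, 0.135, -0.694]
contact_force: [0.2, 0.1, -0.4]
gripper_width: 0.604
clock: 26.43
eef_pos: [0.5222, 0.1829, 0.3036]
ee_rot: [0.003, 0.707, 0.003, -0.707]
contact_force: [0.1, 0.6, -0.8]
gripper_width: 0.601
26.43 [0.5222 0.1829 0.3036] jaw -89.5 F [ 0.1  0.6 -0.8] w 0.601 q [ 0.03  0.24 -0.52  1.42  0.12  1.51 -2.05]
tool delta mm [-16.5 262.5  54.5] rows 6.714599370369991
jaw now -89.5 ax turn 0.5 q7 -2.0515660670146545
tilt [ 0.001  0.    -1.   ]
```

```bash
python3 -m pendant '[{"dx":-2,"dy":37,"dz":8,"ax":0,"ay":0,"az":0,"grip":0.2},{"dx":-2,"dy":37,"dz":8,"ax":0,"ay":0,"az":0,"grip":0.2},{"dx":-2,"dy":37,"dz":8,"ax":0,"ay":0,"az":0,"grip":0.2},{"dx":-2,"dy":37,"dz":8,"ax":0,"ay":0,"az":0,"grip":0.2},{"dx":-2,"dy":37,"dz":8,"ax":0,"ay":0,"az":0,"grip":0.2},{"dx":-2,"dy":37,"dz":8,"ax":0,"ay":0,"az":0,"grip":0.2},{"dx":-2,"dy":37,"dz":8,"ax":0,"ay":0,"az":0,"grip":0.2},{"dx":0,"dy":0,"dz":0,"ax":0,"ay":0,"az":0,"grip":0.2},{"dx":0,"dy":0,"dz":0,"ax":0,"ay":0,"az":0,"grip":0.2}]'
python3 - <<'E'
from h import *
st(); im=snap('wrist','w23.png'); print('cam',np.round(im['T'][:3,3],3),'nadir',proj(im,im['T'][:3,3]*[1,1,0]))
hsv=cv2.cvtColor(im['pixels'],cv2.COLOR_RGB2HSV)
for n,lo,hi,z in [('yellow',(22,150,80),(32,255,255),.024),('orange',(9,200,100),(17,255,255),.024),('brown',(8,100,60),(16,210,200),.024)]:
    m=cv2.morphologyEx(cv2.inRange(hsv,lo,hi),cv2.MORPH_OPEN,np.ones((3,3)))
    k,l,s,ce=cv2.connectedComponentsWithStats(m)
    for i in range(1,k):
        if s[i,4]>250:
            r=cv2.minAreaRect(np.argwhere(l==i)[:,::-1].astype(np.float32)); b=cv2.boxPoints(r)
            P=np.array([ray(im,*q,z)[:2] for q in b])*1000
            print(n,s[i],np.round(ce[i],1),np.round(ray(im,*r[0],z)*1000,1)); print('   ',np.round(P,0).tolist())
E
```

```text
clock: 27.18
eef_pos: [0.4676, -0.0794, 0.3173]
ee_rot: [0.001, 0.707, 0.001, -0.707]
contact_force: [-0.0, 1.6, -0.4]
gripper_width: 0.602
27.18 [ 0.4676 -0.0794  0.3173] jaw -89.8 F [-0.   1.6 -0.4] w 0.602 q [ 0.41  0.04 -0.32  1.6   0.01  1.5  -1.48]
cam [ 0.542 -0.08   0.461] nadir (np.float64(256.7531168315904), np.float64(99.89960205820287))
yellow [ 229   18   20   74 1342] [238.8  54.2] [596.9 -57.1  24. ]
    [[638.0, -45.0], [638.0, -68.0], [554.0, -70.0], [553.0, -46.0]]
brown [ 459   35   53   62 1565] [492.5  59.9] [ 585.3 -368.7   24. ]
    [[620.0, -329.0], [620.0, -393.0], [549.0, -410.0], [548.0, -343.0]]
brown [  96  143   69   35 1495] [128.9 159.4] [463.9  95.4  24. ]
    [[469.0, 144.0], [489.0, 51.0], [459.0, 47.0], [438.0, 141.0]]
brown [297 161  23  59 948] [308.2 189.7] [ 420.6 -153.3   24. ]
    [[460.0, -134.0], [464.0, -157.0], [379.0, -173.0], [375.0, -149.0]]
```

View pics/w23.png

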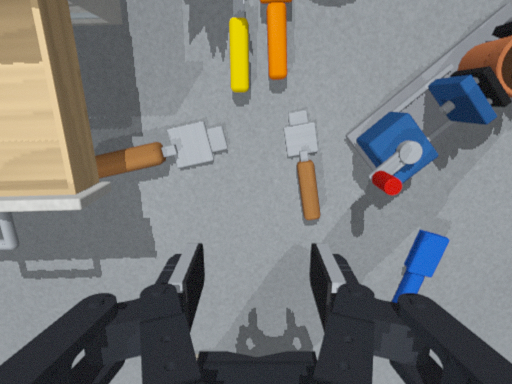

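```bash
python3 -m pendant '[{"dx":20,"dy":35,"dz":15,"ax":-5,"ay":0,"az":0,"grip":0.2},{"dx":20,"dy":35,"dz":15,"ax":-5,"ay":0,"az":0,"grip":0.2},{"dx":40,"dy":0,"dz":0,"ax":0,"ay":0,"az":0,"grip":0.2},{"dx":40,"dy":0,"dz":0,"ax":0,"ay":0,"az":0,"grip":0.2},{"dx":40,"dy":0,"dz":0,"ax":0,"ay":0,"az":0,"grip":0.2},{"dx":40,"dy":0,"dz":0,"ax":0,"ay":0,"az":0,"grip":0.2},{"dx":0,"dy":0,"dz":0,"ax":0,"ay":0,"az":0,"grip":0.2},{"dx":0,"dy":0,"dz":0,"ax":0,"ay":0,"az":0,"grip":0.2}]'
python3 - <<'E'
from h import *
st(); im=snap('wrist','w24.png'); go([.438,-.150,.006],-79.7)
E
```

```text
clock: 27.9
eef_pos: [0.4417, -0.1444, 0.1174]
ee_rot: [-0.064, -0.703, -0.066, 0.705]
contact_force: [0.4, -0.1, 1.5]
gripper_width: 0.6
27.9 [ 0.4417 -0.1444  0.1174] jaw -79.5 F [ 0.4 -0.1  1.5] w 0.6 q [ 0.48  0.15 -0.26  1.93  0.04  1.07 -1.18]
tool delta mm [113.5   3.7   6.3] rows 2.844083466178671
jaw now -79.6 ax turn 0.1 q7 -1.1775940177444968
tilt [ 0.     0.001 -1.   ]
```

View pics/w24.png

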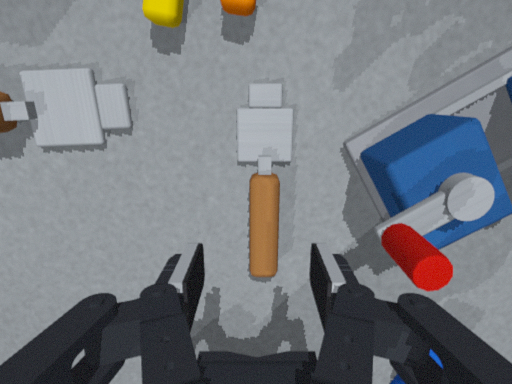

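```bash
python3 -m pendant '[{"dx":25,"dy":4,"dz":6,"ax":0,"ay":0,"az":0,"grip":0.1},{"dx":35,"dy":0,"dz":0,"ax":0,"ay":0,"az":0,"grip":0.1},{"dx":25,"dy":0,"dz":0,"ax":0,"ay":0,"az":0,"grip":0.1},{"dx":18,"dy":0,"dz":0,"ax":0,"ay":0,"az":0,"grip":0.1},{"dx":8,"dy":0,"dz":0,"ax":0,"ay":0,"az":0,"grip":0.1},{"dx":0,"dy":0,"dz":0,"ax":0,"ay":0,"az":0,"grip":0.1},{"dx":0,"dy":0,"dz":0,"ax":0,"ay":0,"az":0,"grip":0.1}]'
python3 - <<'E'
from h import *
st(); im=snap('wrist','w25.png'); go([.438,-.150,.006],-79.7)
E
```

```text
clock: 28.53
eef_pos: [0.4391, -0.1516, 0.0091]
ee_rot: [0.064, 0.705, 0.063, -0.703]
contact_force: [-0.5, 1.3, -1.2]
gripper_width: 0.546
28.53 [ 0.4391 -0.1516  0.0091] jaw -79.7 F [-0.5  1.3 -1.2] w 0.546 q [ 0.48  0.3  -0.24  2.04  0.1   0.81 -1.21]
tool delta mm [ 3.3 -1.7  0.9] rows 0.09509896000880239
jaw now -79.7 ax turn -0.0 q7 -1.2112503166467352
tilt [ 0.003 -0.001 -1.   ]
```

View pics/w25.png

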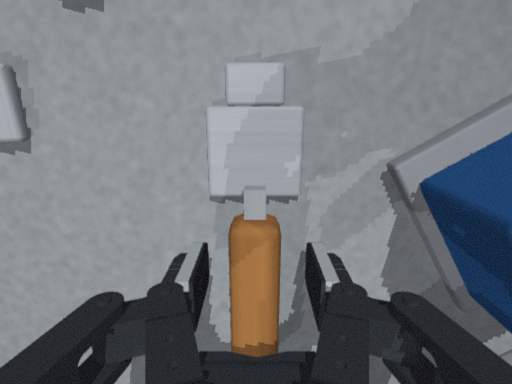

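```bash
python3 -m pendant '[{"dx":2,"dy":0,"dz":0,"ax":0,"ay":0,"az":0,"grip":-1},{"dx":0,"dy":0,"dz":0,"ax":0,"ay":0,"az":0,"grip":-1},{"dx":0,"dy":0,"dz":0,"ax":0,"ay":0,"az":0,"grip":-1},{"dx":0,"dy":0,"dz":0,"ax":0,"ay":0,"az":0,"grip":-1},{"dx":0,"dy":0,"dz":0,"ax":0,"ay":0,"az":0,"grip":-1},{"dx":-15,"dy":0,"dz":0,"ax":0,"ay":0,"az":0,"grip":-1},{"dx":-35,"dy":0,"dz":0,"ax":0,"ay":0,"az":0,"grip":-1},{"dx":-40,"dy":0,"dz":0,"ax":0,"ay":0,"az":0,"grip":-1},{"dx":-40,"dy":0,"dz":0,"ax":0,"ay":0,"az":0,"grip":-1},{"dx":-40,"dy":0,"dz":0,"ax":0,"ay":0,"az":0,"grip":-1}]' 40
python3 -m pendant '[{"dx":-40,"dy":0,"dz":0,"ax":0,"ay":0,"az":0,"grip":-1},{"dx":-20,"dy":0,"dz":0,"ax":4,"ay":0,"az":0,"grip":-1},{"dx":0,"dy":0,"dz":0,"ax":4,"ay":0,"az":0,"grip":-1},{"dx":0,"dy":0,"dz":0,"ax":0,"ay":0,"az":0,"grip":-1}]' 
python3 - <<'E'
from h import *
st(); im=snap('wrist','w26.png'); go([.5217,.3303,.24],-87.6)
E
```

```text
clock: 29.42
eef_pos: [0.4367, -0.1514, 0.1773]
ee_rot: [0.063, 0.704, 0.063, -0.704]
contact_force: [0.8, -1.5, -1.7]
gripper_width: 0.266
clock: 29.75
eef_pos: [0.438, -0.1519, 0.2372]
ee_rot: [0.013, 0.708, 0.012, -0.706]
contact_force: [-0.4, 0.4, -3.0]
gripper_width: 0.268
29.75 [ 0.438  -0.1519  0.2372] jaw -88.0 F [-0.4  0.4 -3. ] w 0.268 q [ 0.5   0.04 -0.24  1.77  0.01  1.33 -1.28]
tool delta mm [  -4.4 -478.2 -103.6] rows 12.23341103586334
jaw now -87.7 ax turn -0.1 q7 -1.2747838129518545
tilt [ 0.001 -0.001 -1.   ]
```

View pics/w26.png

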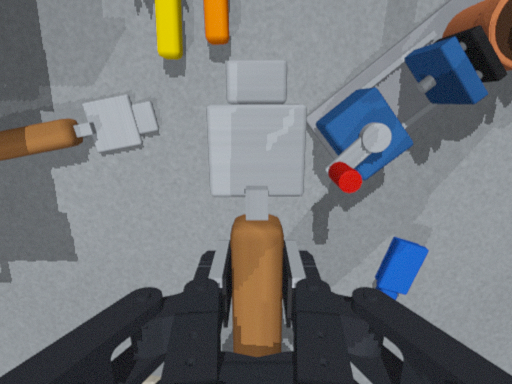

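```bash
python3 -m pendant '[{"dx":0,"dy":-34,"dz":-8,"ax":0,"ay":0,"az":0,"grip":-1},{"dx":0,"dy":-34,"dz":-8,"ax":0,"ay":0,"az":0,"grip":-1},{"dx":0,"dy":-34,"dz":-8,"ax":0,"ay":0,"az":0,"grip":-1},{"dx":0,"dy":-34,"dz":-8,"ax":0,"ay":0,"az":0,"grip":-1},{"dx":0,"dy":-34,"dz":-8,"ax":0,"ay":0,"az":0,"grip":-1},{"dx":0,"dy":-34,"dz":-8,"ax":0,"ay":0,"az":0,"grip":-1},{"dx":0,"dy":-34,"dz":-8,"ax":0,"ay":0,"az":0,"grip":-1},{"dx":0,"dy":-34,"dz":-8,"ax":0,"ay":0,"az":0,"grip":-1},{"dx":0,"dy":-34,"dz":-8,"ax":0,"ay":0,"az":0,"grip":-1},{"dx":0,"dy":-34,"dz":-8,"ax":0,"ay":0,"az":0,"grip":-1}]'
python3 -m pendant '[{"dx":0,"dy":-34,"dz":-8,"ax":0,"ay":0,"az":0,"grip":-1},{"dx":0,"dy":-34,"dz":-8,"ax":0,"ay":0,"az":0,"grip":-1},{"dx":0,"dy":-34,"dz":-4,"ax":0,"ay":0,"az":0,"grip":-1},{"dx":0,"dy":-34,"dz":-4,"ax":0,"ay":0,"az":0,"grip":-1},{"dx":0,"dy":0,"dz":0,"ax":0,"ay":0,"az":0,"grip":-1},{"dx":0,"dy":0,"dz":0,"ax":0,"ay":0,"az":0,"grip":-1},{"dx":0,"dy":0,"dz":0,"ax":0,"ay":0,"az":0,"grip":-1}]'
python3 - <<'E'
from h import *
st(); im=snap('wrist','w27.png'); go([.5217,.3303,.112],-87.6)
E
```

```text
clock: 30.63
eef_pos: [0.5034, 0.1925, 0.2339]
ee_rot: [-0.015, -0.706, -0.014, 0.708]
contact_force: [1.3, 0.5, -1.8]
gripper_width: 0.27
clock: 31.22
eef_pos: [0.5223, 0.3276, 0.2337]
ee_rot: [-0.015, -0.706, -0.014, 0.708]
contact_force: [-0.6, -0.6, -1.5]
gripper_width: 0.267
31.22 [0.5223 0.3276 0.2337] jaw -87.6 F [-0.6 -0.6 -1.5] w 0.267 q [-0.19  0.43 -0.59  1.37  0.24  1.42 -2.31]
tool delta mm [122.1  -3.8   0.8] rows 3.0543682382401256
jaw now -87.8 ax turn -0.2 q7 -2.307315295027349
tilt [-0.001 -0.002 -1.   ]
```

View pics/w27.png

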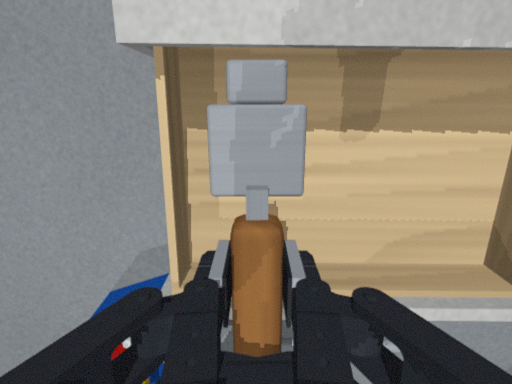

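```bash
python3 - <<'E'
from h import *
im=dict(np.load('pics/w27.png.npz')); s=bot.state(); z=s['eef_pos'][2]
for v in (60,):
  p=ray(im,257,v,z+.001)*1000; print(np.round(p,1), p[0]-s['eef_pos'][0]*1000)
print('cab edge',np.round(ray(im,257,43,.17)*1000,1))
E
python3 -m pendant '[{"dx":25,"dy":-3,"dz":1,"ax":0,"ay":0,"az":0,"grip":-1},{"dx":30,"dy":0,"dz":0,"ax":0,"ay":0,"az":0,"grip":-1},{"dx":25,"dy":0,"dz":0,"ax":0,"ay":0,"az":0,"grip":-1},{"dx":20,"dy":0,"dz":0,"ax":0,"ay":0,"az":0,"grip":-1},{"dx":10,"dy":0,"dz":0,"ax":0,"ay":0,"az":0,"grip":-1},{"dx":0,"dy":0,"dz":0,"ax":0,"ay":0,"az":0,"grip":-1},{"dx":0,"dy":0,"dz":0,"ax":0,"ay":0,"az":0,"grip":-1}]'
python3 - <<'E'
from h import *
st()
E
```

```text
[612.6 330.6 235.1] 89.85017159164738
cab edge [628.9 331.2 170. ]
clock: 31.85
eef_pos: [0.5221, 0.3302, 0.1257]
ee_rot: [0.013, 0.707, 0.013, -0.707]
contact_force: [-0.3, -0.5, -0.1]
gripper_width: 0.267
31.85 [0.5221 0.3302 0.1257] jaw -87.8 F [-0.3 -0.5 -0.1] w 0.267 q [-0.2   0.5  -0.57  1.51  0.28  1.21 -2.35]
```

```bash
python3 -m pendant '[{"dx":8,"dy":0,"dz":-4,"ax":0,"ay":0,"az":0,"grip":-1},{"dx":4,"dy":0,"dz":0,"ax":0,"ay":0,"az":0,"grip":-1},{"dx":0,"dy":0,"dz":0,"ax":0,"ay":0,"az":0,"grip":-1},{"dx":0,"dy":0,"dz":0,"ax":0,"ay":0,"az":0,"grip":-1}]'
python3 -m pendant '[{"dx":2,"dy":0,"dz":0,"ax":0,"ay":0,"az":0,"grip":-1},{"dx":0,"dy":0,"dz":0,"ax":0,"ay":0,"az":0,"grip":-1},{"dx":0,"dy":0,"dz":0,"ax":0,"ay":0,"az":0,"grip":-1}]'
```

```text
clock: 32.18
eef_pos: [0.5257, 0.3313, 0.1134]
ee_rot: [0.014, 0.707, 0.014, -0.707]
contact_force: [0.0, -0.3, -0.4]
gripper_width: 0.272
clock: 32.43
eef_pos: [0.5255, 0.3313, 0.1113]
ee_rot: [0.014, 0.707, 0.014, -0.707]
contact_force: [0.2, 0.7, -0.9]
gripper_width: 0.268
```

```bash
python3 -m pendant '[{"dx":2,"dy":0,"dz":0,"ax":0,"ay":0,"az":0,"grip":-1},{"dx":0,"dy":0,"dz":0,"ax":0,"ay":0,"az":0,"grip":-1},{"dx":0,"dy":0,"dz":0,"ax":0,"ay":0,"az":0,"grip":-1}]'
python3 -m pendant '[{"dx":0,"dy":0,"dz":0,"ax":0,"ay":0,"az":0,"grip":0},{"dx":0,"dy":0,"dz":0,"ax":0,"ay":0,"az":0,"grip":0},{"dx":0,"dy":0,"dz":0,"ax":0,"ay":0,"az":0,"grip":0},{"dx":-10,"dy":0,"dz":0,"ax":0,"ay":0,"az":0,"grip":0},{"dx":-30,"dy":0,"dz":0,"ax":0,"ay":0,"az":0,"grip":0},{"dx":-40,"dy":0,"dz":0,"ax":0,"ay":0,"az":0,"grip":0},{"dx":-40,"dy":0,"dz":0,"ax":0,"ay":0,"az":0,"grip":0},{"dx":0,"dy":0,"dz":0,"ax":0,"ay":0,"az":0,"grip":0}]'
python3 - <<'E'
from h import *
st(); snap('wrist','w28.png'); go([.50,-.02,.32],-89)
E
```

```text
clock: 32.68
eef_pos: [0.5265, 0.3315, 0.1106]
ee_rot: [0.013, 0.708, 0.014, -0.706]
contact_force: [0.2, -1.0, 5.1]
gripper_width: 0.269
clock: 33.35
eef_pos: [0.5278, 0.334, 0.2392]
ee_rot: [0.011, 0.711, 0.016, -0.703]
contact_force: [1.2, 0.3, 0.6]
gripper_width: 0.5
33.35 [0.5278 0.334  0.2392] jaw -87.8 F [1.2 0.3 0.6] w 0.5 q [-0.2   0.43 -0.59  1.35  0.24  1.42 -2.31]
tool delta mm [-86.7 351.5  40.3] rows 9.10685669672935
jaw now -87.8 ax turn 1.2 q7 -2.31316719973513
tilt [ 0.008  0.005 -1.   ]
```

View pics/w28.png

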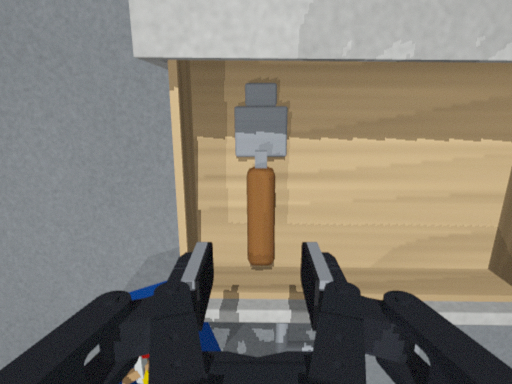

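The trowel lies flat in the drawer (262, 85–265). Next I'll look at the weeder and brush.

```bash
python3 -m pendant '[{"dx":-5,"dy":37,"dz":2,"ax":1,"ay":0,"az":0,"grip":0},{"dx":-5,"dy":37,"dz":2,"ax":0,"ay":0,"az":0,"grip":0},{"dx":-5,"dy":37,"dz":2,"ax":0,"ay":0,"az":0,"grip":0},{"dx":-5,"dy":37,"dz":2,"ax":0,"ay":0,"az":0,"grip":0},{"dx":-5,"dy":37,"dz":2,"ax":0,"ay":0,"az":0,"grip":0},{"dx":-5,"dy":37,"dz":2,"ax":0,"ay":0,"az":0,"grip":0},{"dx":-5,"dy":37,"dz":2,"ax":0,"ay":0,"az":0,"grip":0},{"dx":-5,"dy":37,"dz":2,"ax":0,"ay":0,"az":0,"grip":0},{"dx":-5,"dy":37,"dz":2,"ax":0,"ay":0,"az":0,"grip":0},{"dx":-5,"dy":37,"dz":2,"ax":0,"ay":0,"az":0,"grip":0}]'
python3 -m pendant '[{"dx":0,"dy":10,"dz":0,"ax":0,"ay":0,"az":0,"grip":0},{"dx":0,"dy":0,"dz":0,"ax":0,"ay":0,"az":0,"grip":0},{"dx":0,"dy":0,"dz":0,"ax":0,"ay":0,"az":0,"grip":0}]'
cat >> h.py <<'E'
def handles(im):
    hsv=cv2.cvtColor(im['pixels'],cv2.COLOR_RGB2HSV)
    for n,lo,hi in [('yellow',(22,150,60),(32,255,255)),('orange',(9,215,90),(17,255,255)),('brown',(8,100,60),(16,210,200))]:
        z=.024
        m=cv2.morphologyEx(cv2.inRange(hsv,lo,hi),cv2.MORPH_OPEN,np.ones((3,3)))
        k,l,s,ce=cv2.connectedComponentsWithStats(m)
        for i in range(1,k):
            if s[i,4]>250:
                r=cv2.minAreaRect(np.argwhere(l==i)[:,::-1].astype(np.float32)); b=cv2.boxPoints(r)
                P=np.array([ray(im,*q,z)[:2] for q in b])*1000
                print(n,s[i],np.round(ray(im,*r[0],z)*1000,1),np.round(P,0).tolist())
E
python3 - <<'E'
from h import *
st(); im=snap('wrist','w29.png'); print(np.round(im['T'][:3,3],3)); handles(im)
E
```

```text
clock: 34.23
eef_pos: [0.5134, -0.0409, 0.2793]
ee_rot: [-0.008, -0.707, -0.008, 0.707]
contact_force: [0.5, 0.2, -0.1]
gripper_width: 0.501
clock: 34.48
eef_pos: [0.5141, -0.0493, 0.2788]
ee_rot: [-0.007, -0.707, -0.007, 0.707]
contact_force: [0.7, 0.6, 0.1]
gripper_width: 0.497
34.48 [ 0.5141 -0.0493  0.2788] jaw -88.9 F [0.7 0.6 0.1] w 0.497 q [ 0.4   0.15 -0.41  1.57  0.06  1.43 -1.57]
[ 0.589 -0.048  0.422]
yellow [ 255   54   20   77 1458] [597.7 -57.1  24. ] [[639.0, -45.0], [639.0, -67.0], [554.0, -70.0], [553.0, -47.0]]
brown [495  90  17  25 299] [ 592.3 -341.3   24. ] [[606.0, -329.0], [606.0, -347.0], [579.0, -354.0], [578.0, -335.0]]
brown [ 110  180   72   36 1687] [464.9  94.4  24. ] [[471.0, 142.0], [491.0, 51.0], [459.0, 47.0], [438.0, 139.0]]
```

View pics/w29.png

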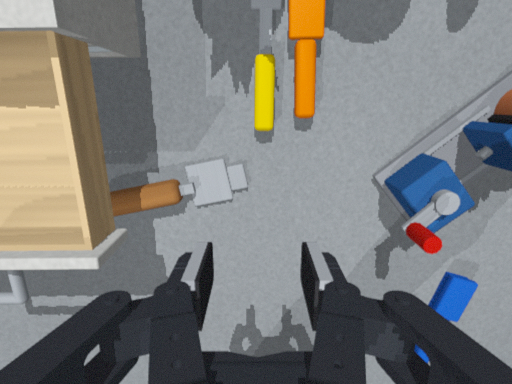

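```bash
python3 -m pendant '[{"dx":0,"dy":2,"dz":-33,"ax":0,"ay":0,"az":0,"grip":-0.2},{"dx":10,"dy":2,"dz":-33,"ax":0,"ay":0,"az":0,"grip":-0.2},{"dx":30,"dy":2,"dz":-33,"ax":0,"ay":0,"az":0,"grip":-0.2},{"dx":35,"dy":0,"dz":0,"ax":0,"ay":0,"az":0,"grip":-0.2},{"dx":35,"dy":0,"dz":0,"ax":0,"ay":0,"az":0,"grip":-0.2},{"dx":30,"dy":0,"dz":0,"ax":0,"ay":0,"az":0,"grip":-0.2},{"dx":20,"dy":0,"dz":0,"ax":0,"ay":0,"az":0,"grip":-0.2},{"dx":0,"dy":0,"dz":0,"ax":0,"ay":0,"az":0,"grip":-0.2},{"dx":0,"dy":0,"dz":0,"ax":0,"ay":0,"az":0,"grip":-0.2}]'
python3 - <<'E'
from h import *
st(); im=snap('wrist','w30.png'); go([.6155,-.057,.008],-89)
E
```

```text
clock: 35.28
eef_pos: [0.6106, -0.0508, 0.1204]
ee_rot: [-0.008, -0.706, -0.009, 0.708]
contact_force: [0.3, 0.3, 1.7]
gripper_width: 0.405
35.28 [ 0.6106 -0.0508  0.1204] jaw -88.6 F [0.3 0.3 1.7] w 0.405 q [ 0.32  0.46 -0.39  1.54  0.18  1.18 -1.65]
tool delta mm [114.2   6.   -3.5] rows 2.860610588078174
jaw now -88.6 ax turn 0.4 q7 -1.649672070981076
tilt [ 0.001  0.001 -1.   ]
```

View pics/w30.png

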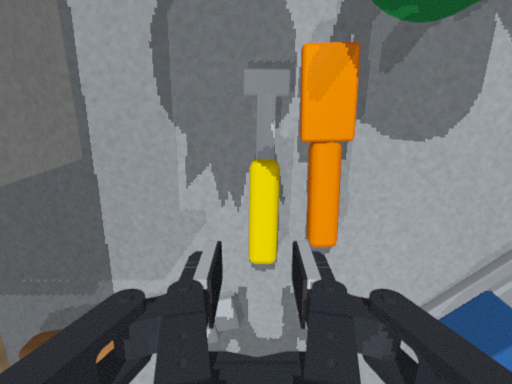

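```bash
python3 -m pendant '[{"dx":10,"dy":6,"dz":-3.5,"ax":0.4,"ay":0,"az":0,"grip":-0.2},{"dx":30,"dy":0,"dz":0,"ax":0,"ay":0,"az":0,"grip":-0.2},{"dx":25,"dy":0,"dz":0,"ax":0,"ay":0,"az":0,"grip":-0.2},{"dx":10,"dy":0,"dz":0,"ax":0,"ay":0,"az":0,"grip":-0.2},{"dx":0,"dy":0,"dz":0,"ax":0,"ay":0,"az":0,"grip":-0.2},{"dx":0,"dy":0,"dz":0,"ax":0,"ay":0,"az":0,"grip":-0.2}]'
python3 - <<'E'
from h import *
st(); im=snap('wrist','w31.png'); go([.6155,-.057,.008],-89)
E
```

```text
clock: 35.83
eef_pos: [0.6156, -0.0588, 0.0471]
ee_rot: [0.005, 0.707, 0.005, -0.707]
contact_force: [-0.7, 0.7, 1.2]
gripper_width: 0.401
35.83 [ 0.6156 -0.0588  0.0471] jaw -89.2 F [-0.7  0.7  1.2] w 0.401 q [ 0.32  0.55 -0.37  1.59  0.22  1.04 -1.67]
tool delta mm [40.  -1.8  0.8] rows 1.0014038474692843
jaw now -89.2 ax turn -0.2 q7 -1.6714500539950201
tilt [ 0.003 -0.    -1.   ]
```

View pics/w31.png

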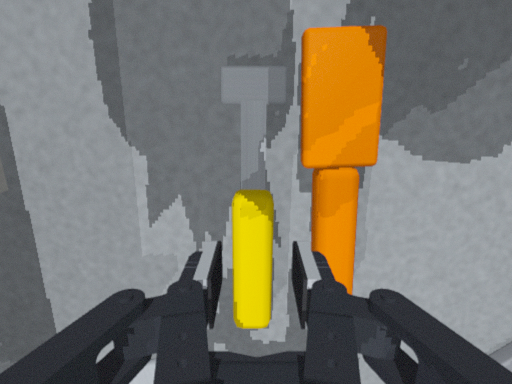

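```bash
python3 -m pendant '[{"dx":12,"dy":-2.5,"dz":0,"ax":0,"ay":0,"az":0,"grip":-0.25},{"dx":12,"dy":0,"dz":0,"ax":0,"ay":0,"az":0,"grip":-0.25},{"dx":10,"dy":0,"dz":0,"ax":0,"ay":0,"az":0,"grip":-0.25},{"dx":6,"dy":0,"dz":0,"ax":0,"ay":0,"az":0,"grip":-0.25},{"dx":0,"dy":0,"dz":0,"ax":0,"ay":0,"az":0,"grip":-0.25},{"dx":0,"dy":0,"dz":0,"ax":0,"ay":0,"az":0,"grip":-0.25}]'
python3 -m pendant '[{"dx":0,"dy":0,"dz":0,"ax":0,"ay":0,"az":0,"grip":-1},{"dx":0,"dy":0,"dz":0,"ax":0,"ay":0,"az":0,"grip":-1},{"dx":0,"dy":0,"dz":0,"ax":0,"ay":0,"az":0,"grip":-1},{"dx":0,"dy":0,"dz":0,"ax":0,"ay":0,"az":0,"grip":-1}]'
python3 -m pendant '[{"dx":-10,"dy":0,"dz":0,"ax":0,"ay":0,"az":0,"grip":-1},{"dx":-30,"dy":0,"dz":0,"ax":0,"ay":0,"az":0,"grip":-1},{"dx":-40,"dy":0,"dz":0,"ax":0,"ay":0,"az":0,"grip":-1},{"dx":-40,"dy":0,"dz":0,"ax":0,"ay":0,"az":0,"grip":-1},{"dx":-40,"dy":0,"dz":0,"ax":0,"ay":0,"az":0,"grip":-1},{"dx":-40,"dy":0,"dz":0,"ax":0,"ay":0,"az":0,"grip":-1},{"dx":-20,"dy":0,"dz":0,"ax":0,"ay":0,"az":0,"grip":-1},{"dx":0,"dy":0,"dz":0,"ax":0,"ay":0,"az":0,"grip":-1},{"dx":0,"dy":0,"dz":0,"ax":0,"ay":0,"az":0,"grip":-1}]'
python3 - <<'E'
from h import *
st(); im=snap('wrist','w32.png'); go([.5251,.2504,.24],-87.6)
E
```

```text
clock: 36.38
eef_pos: [0.6144, -0.0562, 0.0055]
ee_rot: [-0.005, -0.707, -0.005, 0.708]
contact_force: [0.0, 0.0, -0.2]
gripper_width: 0.374
clock: 36.72
eef_pos: [0.615, -0.0564, 0.0064]
ee_rot: [0.005, 0.707, 0.005, -0.707]
contact_force: [-0.3, 0.1, -0.4]
gripper_width: 0.27
clock: 37.47
eef_pos: [0.6155, -0.0561, 0.2286]
ee_rot: [0.005, 0.708, 0.005, -0.706]
contact_force: [-0.2, 0.8, -1.9]
gripper_width: 0.265
37.47 [ 0.6155 -0.0561  0.2286] jaw -89.2 F [-0.2  0.8 -1.9] w 0.265 q [ 0.33  0.4  -0.4   1.38  0.15  1.39 -1.63]
tool delta mm [ -13.6 -307.9   85.1] rows 7.994019214979067
jaw now -89.2 ax turn -1.6 q7 -1.626022336833433
tilt [ 0. -0. -1.]
```

View pics/w32.png

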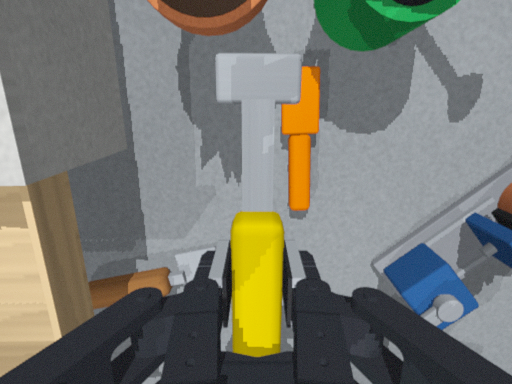

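```bash
python3 -m pendant '[{"dx":-1,"dy":-31,"dz":15,"ax":-1.6,"ay":0,"az":0,"grip":-1},{"dx":-1,"dy":-31,"dz":15,"ax":0,"ay":0,"az":0,"grip":-1},{"dx":0,"dy":-31,"dz":15,"ax":0,"ay":0,"az":0,"grip":-1},{"dx":0,"dy":-31,"dz":15,"ax":0,"ay":0,"az":0,"grip":-1},{"dx":0,"dy":-31,"dz":10,"ax":0,"ay":0,"az":0,"grip":-1},{"dx":0,"dy":-31,"dz":10,"ax":0,"ay":0,"az":0,"grip":-1},{"dx":0,"dy":-31,"dz":5,"ax":0,"ay":0,"az":0,"grip":-1},{"dx":0,"dy":-31,"dz":0,"ax":0,"ay":0,"az":0,"grip":-1},{"dx":0,"dy":-31,"dz":0,"ax":0,"ay":0,"az":0,"grip":-1},{"dx":0,"dy":-28,"dz":0,"ax":0,"ay":0,"az":0,"grip":-1}]'
python3 -m pendant '[{"dx":0,"dy":0,"dz":0,"ax":0,"ay":0,"az":0,"grip":-1},{"dx":0,"dy":0,"dz":0,"ax":0,"ay":0,"az":0,"grip":-1},{"dx":0,"dy":0,"dz":0,"ax":0,"ay":0,"az":0,"grip":-1}]'
python3 - <<'E'
from h import *
st(); im=snap('wrist','w33.png'); go([.527,.2504,.112],-87.6)
E
```

```text
clock: 38.35
eef_pos: [0.5163, 0.2486, 0.2265]
ee_rot: [-0.016, -0.706, -0.015, 0.708]
contact_force: [0.8, 0.8, -1.1]
gripper_width: 0.268
clock: 38.6
eef_pos: [0.5173, 0.2463, 0.2267]
ee_rot: [-0.016, -0.706, -0.014, 0.708]
contact_force: [-0.0, -0.2, -0.8]
gripper_width: 0.268
38.6 [0.5173 0.2463 0.2267] jaw -87.6 F [-0.  -0.2 -0.8] w 0.268 q [-0.05  0.33 -0.57  1.5   0.18  1.37 -2.16]
tool delta mm [114.9  -4.6  -9.7] rows 2.885955833730949
jaw now -87.7 ax turn -0.1 q7 -2.164858061777067
tilt [-0.002 -0.002 -1.   ]
```

View pics/w33.png

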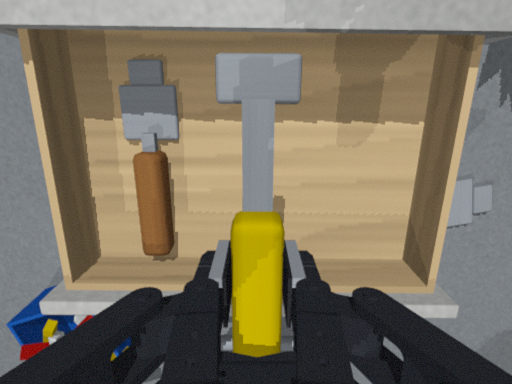

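```bash
python3 -m pendant '[{"dx":15,"dy":-4.5,"dz":-9,"ax":0,"ay":0,"az":0,"grip":-1},{"dx":30,"dy":0,"dz":0,"ax":0,"ay":0,"az":0,"grip":-1},{"dx":30,"dy":0,"dz":0,"ax":0,"ay":0,"az":0,"grip":-1},{"dx":22,"dy":0,"dz":0,"ax":0,"ay":0,"az":0,"grip":-1},{"dx":12,"dy":0,"dz":0,"ax":0,"ay":0,"az":0,"grip":-1},{"dx":4,"dy":0,"dz":0,"ax":0,"ay":0,"az":0,"grip":-1},{"dx":0,"dy":0,"dz":0,"ax":0,"ay":0,"az":0,"grip":-1},{"dx":0,"dy":0,"dz":0,"ax":0,"ay":0,"az":0,"grip":-1}]'
python3 -m pendant '[{"dx":3,"dy":0,"dz":0,"ax":0,"ay":0,"az":0,"grip":-1},{"dx":0,"dy":0,"dz":0,"ax":0,"ay":0,"az":0,"grip":-1},{"dx":0,"dy":0,"dz":0,"ax":0,"ay":0,"az":0,"grip":-1}]'
```

```text
clock: 39.32
eef_pos: [0.5274, 0.252, 0.1165]
ee_rot: [0.014, 0.708, 0.015, -0.706]
contact_force: [0.3, 0.3, 0.3]
gripper_width: 0.267
clock: 39.57
eef_pos: [0.527, 0.2523, 0.113]
ee_rot: [0.015, 0.707, 0.015, -0.706]
contact_force: [0.4, -1.6, -1.4]
gripper_width: 0.265
```

```bash
python3 -m pendant '[{"dx":3,"dy":0,"dz":0,"ax":0,"ay":0,"az":0,"grip":-1},{"dx":0,"dy":0,"dz":0,"ax":0,"ay":0,"az":0,"grip":-1},{"dx":0,"dy":0,"dz":0,"ax":0,"ay":0,"az":0,"grip":-1}]'
python3 -m pendant '[{"dx":0,"dy":0,"dz":0,"ax":0,"ay":0,"az":0,"grip":0},{"dx":0,"dy":0,"dz":0,"ax":0,"ay":0,"az":0,"grip":0},{"dx":0,"dy":0,"dz":0,"ax":0,"ay":0,"az":0,"grip":0},{"dx":-10,"dy":0,"dz":0,"ax":0,"ay":0,"az":0,"grip":0},{"dx":-30,"dy":0,"dz":0,"ax":0,"ay":0,"az":0,"grip":0},{"dx":-40,"dy":0,"dz":0,"ax":0,"ay":0,"az":0,"grip":0},{"dx":-40,"dy":0,"dz":0,"ax":0,"ay":0,"az":0,"grip":0},{"dx":-30,"dy":0,"dz":0,"ax":0,"ay":0,"az":0,"grip":0},{"dx":0,"dy":0,"dz":0,"ax":0,"ay":0,"az":0,"grip":0}]'
python3 - <<'E'
from h import *
st(); snap('wrist','w34.png'); go([.53,-.08,.28],-89)
E
```

```text
clock: 39.82
eef_pos: [0.5276, 0.2526, 0.1104]
ee_rot: [0.015, 0.708, 0.015, -0.706]
contact_force: [1.1, -1.0, 5.2]
gripper_width: 0.267
clock: 40.57
eef_pos: [0.5286, 0.254, 0.2676]
ee_rot: [0.013, 0.711, 0.017, -0.703]
contact_force: [0.3, -0.4, 0.2]
gripper_width: 0.5
40.57 [0.5286 0.254  0.2676] jaw -87.5 F [ 0.3 -0.4  0.2] w 0.5 q [-0.06  0.33 -0.57  1.41  0.18  1.44 -2.16]
tool delta mm [-17.  333.2  12. ] rows 8.345475221325021
jaw now -87.5 ax turn 1.5 q7 -2.163831251444852
tilt [ 0.007  0.003 -1.   ]
```

View pics/w34.png

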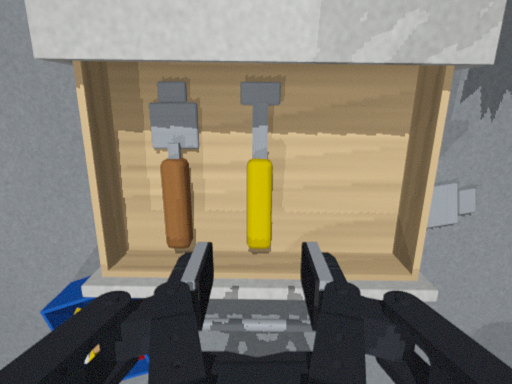

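The trowel and weeder both lie flat in the drawer. Next is the brush.

```bash
python3 -m pendant '[{"dx":-1,"dy":33,"dz":0,"ax":1.5,"ay":0,"az":0,"grip":0},{"dx":-1,"dy":33,"dz":0,"ax":0,"ay":0,"az":0,"grip":0},{"dx":-1,"dy":33,"dz":0,"ax":0,"ay":0,"az":0,"grip":0},{"dx":-1,"dy":33,"dz":0,"ax":0,"ay":0,"az":0,"grip":0},{"dx":-1,"dy":33,"dz":0,"ax":0,"ay":0,"az":0,"grip":0},{"dx":0,"dy":33,"dz":0,"ax":0,"ay":0,"az":0,"grip":0},{"dx":0,"dy":33,"dz":0,"ax":0,"ay":0,"az":0,"grip":0},{"dx":0,"dy":33,"dz":0,"ax":0,"ay":0,"az":0,"grip":0},{"dx":0,"dy":33,"dz":0,"ax":0,"ay":0,"az":0,"grip":0},{"dx":0,"dy":33,"dz":0,"ax":0,"ay":0,"az":0,"grip":0}]'
python3 -m pendant '[{"dx":0,"dy":0,"dz":0,"ax":0,"ay":0,"az":0,"grip":0},{"dx":0,"dy":0,"dz":0,"ax":0,"ay":0,"az":0,"grip":0},{"dx":0,"dy":0,"dz":0,"ax":0,"ay":0,"az":0,"grip":0}]'
python3 - <<'E'
from h import *
st(); im=snap('wrist','w35.png'); print(np.round(im['T'][:3,3],3))
hsv=cv2.cvtColor(im['pixels'],cv2.COLOR_RGB2HSV); m=cv2.inRange(hsv,(9,230,90),(19,255,255)); m[:,:200]=0
k,l,s,ce=cv2.connectedComponentsWithStats(m)
for i in range(1,k):
    if s[i,4]>200: print(s[i],ce[i])
E
```

```text
clock: 41.45
eef_pos: [0.5319, -0.0794, 0.2636]
ee_rot: [-0.006, -0.707, -0.006, 0.708]
contact_force: [1.9, 0.2, 0.3]
gripper_width: 0.498
clock: 41.7
eef_pos: [0.5324, -0.0772, 0.2636]
ee_rot: [-0.005, -0.707, -0.006, 0.708]
contact_force: [-0.5, 0.7, 0.1]
gripper_width: 0.501
41.7 [ 0.5324 -0.0772  0.2636] jaw -89.1 F [-0.5  0.7  0.1] w 0.501 q [ 0.41  0.21 -0.38  1.54  0.08  1.41 -1.53]
[ 0.607 -0.077  0.407]
[ 264    0   36  133 3093] [281.55415454  58.39508568]
```

View pics/w35.png

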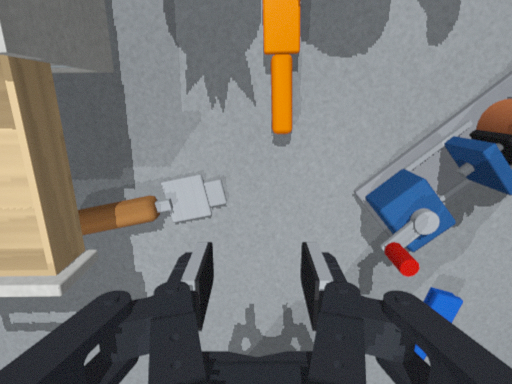

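```bash
python3 - <<'E'
from h import *
im=dict(np.load('pics/w35.png.npz')); hsv=cv2.cvtColor(im['pixels'],cv2.COLOR_RGB2HSV); m=cv2.inRange(hsv,(9,230,90),(19,255,255)); m[:,:200]=0
m[:60]=0
r=cv2.fitLine(np.argwhere(m>0)[:,::-1].astype(np.float32),cv2.DIST_L2,0,.01,.01).ravel(); print(r)
u=lambda v:r[2]+r[0]/r[1]*(v-r[3])
e=ray(im,u(132.5),132.5,.022)*1000; f=ray(im,u(54),54,.024)*1000; print(e,f)
d=(f-e)[:2]; print(np.linalg.norm(d)); d/=np.linalg.norm(d); print(np.degrees(np.arctan2(d[1],d[0])))
g=e[:2]+d*(78-15); print('grasp',g); go([g[0]/1000,g[1]/1000,.0065],np.degrees(np.arctan2(d[1],d[0]))+90)
E
```

```text
[7.9748537e-03 9.9996817e-01 2.8130280e+02 9.5134415e+01]
[ 570.3449343  -106.21422188   22.        ] [ 655.51331237 -101.99003003   24.        ]
85.27306972087254
2.8394364381731743
grasp [ 633.2675878  -103.09337625]
tool delta mm [ 257.2   28.7 -100.4] rows 6.939648278279701
jaw now -89.0 ax turn -1.8 q7 -1.531999347963172
tilt [-0.001  0.001 -1.   ]
```

```bash
python3 -m pendant '[{"dx":0,"dy":9,"dz":-30,"ax":-1.8,"ay":0,"az":0,"grip":-0.1},{"dx":15,"dy":9,"dz":-30,"ax":0,"ay":0,"az":0,"grip":-0.1},{"dx":25,"dy":9,"dz":-30,"ax":0,"ay":0,"az":0,"grip":-0.1},{"dx":35,"dy":0,"dz":0,"ax":0,"ay":0,"az":0,"grip":-0.1},{"dx":35,"dy":0,"dz":0,"ax":0,"ay":0,"az":0,"grip":-0.1},{"dx":35,"dy":0,"dz":0,"ax":0,"ay":0,"az":0,"grip":-0.1},{"dx":30,"dy":0,"dz":0,"ax":0,"ay":0,"az":0,"grip":-0.1},{"dx":25,"dy":0,"dz":0,"ax":0,"ay":0,"az":0,"grip":-0.1},{"dx":0,"dy":0,"dz":0,"ax":0,"ay":0,"az":0,"grip":-0.1},{"dx":0,"dy":0,"dz":0,"ax":0,"ay":0,"az":0,"grip":-0.1}]'
python3 - <<'E'
from h import *
st(); im=snap('wrist','w36.png'); go([.6233,-.1036,.0065],-87.2)
E
```

```text
clock: 42.58
eef_pos: [0.6229, -0.0996, 0.0632]
ee_rot: [-0.017, -0.706, -0.018, 0.708]
contact_force: [0.4, -0.1, 1.1]
gripper_width: 0.451
42.58 [ 0.6229 -0.0996  0.0632] jaw -87.1 F [ 0.4 -0.1  1.1] w 0.451 q [ 0.36  0.55 -0.35  1.54  0.2   1.09 -1.56]
tool delta mm [58.7  3.6  1.3] rows 1.471760607977361
jaw now -87.2 ax turn 0.0 q7 -1.5550221007689469
tilt [ 0.001  0.001 -1.   ]
```

View pics/w36.png

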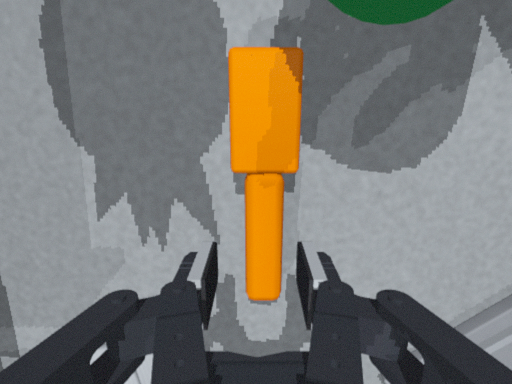

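```bash
python3 -m pendant '[{"dx":15,"dy":4,"dz":1,"ax":0,"ay":0,"az":0,"grip":-0.1},{"dx":20,"dy":0,"dz":0,"ax":0,"ay":0,"az":0,"grip":-0.1},{"dx":14,"dy":0,"dz":0,"ax":0,"ay":0,"az":0,"grip":-0.1},{"dx":8,"dy":0,"dz":0,"ax":0,"ay":0,"az":0,"grip":-0.1},{"dx":0,"dy":0,"dz":0,"ax":0,"ay":0,"az":0,"grip":-0.1},{"dx":0,"dy":0,"dz":0,"ax":0,"ay":0,"az":0,"grip":-1},{"dx":0,"dy":0,"dz":0,"ax":0,"ay":0,"az":0,"grip":-1},{"dx":0,"dy":0,"dz":0,"ax":0,"ay":0,"az":0,"grip":-1},{"dx":0,"dy":0,"dz":0,"ax":0,"ay":0,"az":0,"grip":-1}]'
python3 -m pendant '[{"dx":-10,"dy":0,"dz":0,"ax":0,"ay":0,"az":0,"grip":-1},{"dx":-30,"dy":0,"dz":0,"ax":0,"ay":0,"az":0,"grip":-1},{"dx":-40,"dy":0,"dz":0,"ax":0,"ay":0,"az":0,"grip":-1},{"dx":-40,"dy":0,"dz":0,"ax":0,"ay":0,"az":0,"grip":-1},{"dx":-40,"dy":0,"dz":0,"ax":0,"ay":0,"az":0,"grip":-1},{"dx":-40,"dy":0,"dz":0,"ax":0,"ay":0,"az":0,"grip":-1},{"dx":-25,"dy":0,"dz":0,"ax":0,"ay":0,"az":0,"grip":-1},{"dx":0,"dy":0,"dz":0,"ax":0,"ay":0,"az":0,"grip":-1},{"dx":0,"dy":0,"dz":0,"ax":0,"ay":0,"az":0,"grip":-1}]'
python3 - <<'E'
from h import *
st(); im=snap('wrist','w37.png'); go([.5228,.1701,.23],-87.6)
E
```

```text
clock: 43.38
eef_pos: [0.6238, -0.1055, 0.0084]
ee_rot: [0.017, 0.708, 0.017, -0.706]
contact_force: [-0.0, 0.3, 3.7]
gripper_width: 0.271
clock: 44.13
eef_pos: [0.6238, -0.1054, 0.2351]
ee_rot: [0.017, 0.709, 0.017, -0.705]
contact_force: [0.8, 0.2, -1.7]
gripper_width: 0.27
44.13 [ 0.6238 -0.1054  0.2351] jaw -87.3 F [ 0.8  0.2 -1.7] w 0.27 q [ 0.37  0.42 -0.37  1.33  0.15  1.41 -1.51]
tool delta mm [   2.6 -280.    86.7] rows 7.3292200839095445
jaw now -87.3 ax turn 0.3 q7 -1.5087321267959861
tilt [ 0.001 -0.    -1.   ]
```

View pics/w37.png

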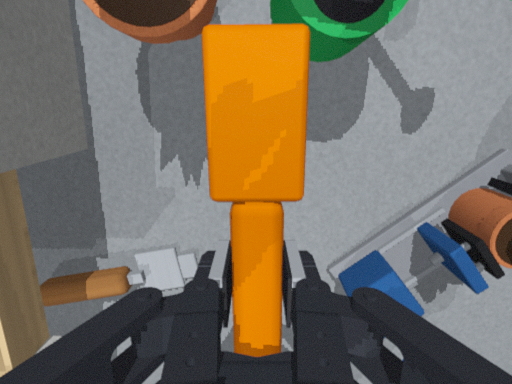

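```bash
python3 -m pendant '[{"dx":0,"dy":-31,"dz":18,"ax":0,"ay":0,"az":0,"grip":-1},{"dx":0,"dy":-31,"dz":18,"ax":0,"ay":0,"az":0,"grip":-1},{"dx":0,"dy":-31,"dz":18,"ax":0,"ay":0,"az":0,"grip":-1},{"dx":0,"dy":-31,"dz":18,"ax":0,"ay":0,"az":0,"grip":-1},{"dx":0,"dy":-31,"dz":15,"ax":0,"ay":0,"az":0,"grip":-1},{"dx":0,"dy":-31,"dz":0,"ax":0,"ay":0,"az":0,"grip":-1},{"dx":0,"dy":-31,"dz":0,"ax":0,"ay":0,"az":0,"grip":-1},{"dx":0,"dy":-31,"dz":0,"ax":0,"ay":0,"az":0,"grip":-1},{"dx":0,"dy":-30,"dz":0,"ax":0,"ay":0,"az":0,"grip":-1},{"dx":0,"dy":0,"dz":0,"ax":0,"ay":0,"az":0,"grip":-1}]'
python3 -m pendant '[{"dx":0,"dy":0,"dz":0,"ax":0,"ay":0,"az":0,"grip":-1},{"dx":0,"dy":0,"dz":0,"ax":0,"ay":0,"az":0,"grip":-1}]'
python3 - <<'E'
from h import *
s=st(); im=snap('wrist','w38.png'); go([.5228,.1701,.112],-87.6)
print(np.round(ray(im,257,27,s['eef_pos'][2]+.015)*1000,1), np.round(ray(im,257,20,.17)*1000,1))
E
```

```text
clock: 45.02
eef_pos: [0.5197, 0.1753, 0.2307]
ee_rot: [-0.019, -0.706, -0.021, 0.708]
contact_force: [-1.2, 0.6, -1.8]
gripper_width: 0.267
clock: 45.18
eef_pos: [0.5221, 0.1673, 0.2307]
ee_rot: [-0.017, -0.706, -0.017, 0.708]
contact_force: [0.2, -0.7, -1.0]
gripper_width: 0.271
45.18 [0.5221 0.1673 0.2307] jaw -87.3 F [ 0.2 -0.7 -1. ] w 0.271 q [ 0.07  0.26 -0.53  1.56  0.14  1.36 -2.  ]
tool delta mm [119.   -3.6  -0.7] rows 2.9758423578770232
jaw now -87.3 ax turn 0.3 q7 -1.9993947679936845
tilt [-0.002 -0.001 -1.   ]
[622.  171.4 245.7] [640.2 172.2 170. ]
```

View pics/w38.png

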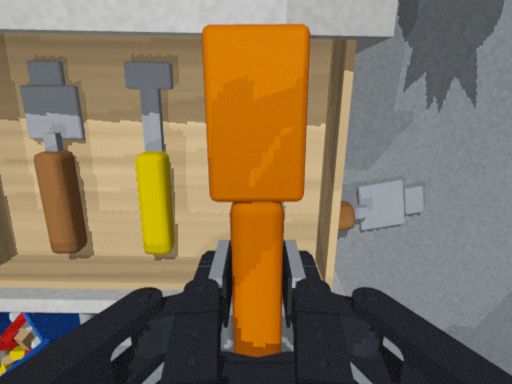

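```bash
python3 -m pendant '[{"dx":15,"dy":-3.5,"dz":0,"ax":0,"ay":0,"az":0,"grip":-1},{"dx":30,"dy":0,"dz":0,"ax":0,"ay":0,"az":0,"grip":-1},{"dx":30,"dy":0,"dz":0,"ax":0,"ay":0,"az":0,"grip":-1},{"dx":22,"dy":0,"dz":0,"ax":0,"ay":0,"az":0,"grip":-1},{"dx":12,"dy":0,"dz":0,"ax":0,"ay":0,"az":0,"grip":-1},{"dx":6,"dy":0,"dz":0,"ax":0,"ay":0,"az":0,"grip":-1},{"dx":0,"dy":0,"dz":0,"ax":0,"ay":0,"az":0,"grip":-1},{"dx":0,"dy":0,"dz":0,"ax":0,"ay":0,"az":0,"grip":-1}]'
python3 -m pendant '[{"dx":3,"dy":0,"dz":0,"ax":0,"ay":0,"az":0,"grip":-1},{"dx":0,"dy":0,"dz":0,"ax":0,"ay":0,"az":0,"grip":-1},{"dx":0,"dy":0,"dz":0,"ax":0,"ay":0,"az":0,"grip":-1}]'
```

```text
clock: 45.9
eef_pos: [0.5233, 0.1713, 0.1181]
ee_rot: [0.016, 0.707, 0.017, -0.707]
contact_force: [-0.3, -0.2, 0.5]
gripper_width: 0.269
clock: 46.15
eef_pos: [0.5231, 0.1717, 0.115]
ee_rot: [0.017, 0.707, 0.017, -0.706]
contact_force: [-0.7, 1.0, 0.0]
gripper_width: 0.269
```

```bash
python3 -m pendant '[{"dx":3.5,"dy":0,"dz":0,"ax":0,"ay":0,"az":0,"grip":-1},{"dx":0,"dy":0,"dz":0,"ax":0,"ay":0,"az":0,"grip":-1},{"dx":0,"dy":0,"dz":0,"ax":0,"ay":0,"az":0,"grip":-1}]'
python3 -m pendant '[{"dx":0,"dy":0,"dz":0,"ax":0,"ay":0,"az":0,"grip":0},{"dx":0,"dy":0,"dz":0,"ax":0,"ay":0,"az":0,"grip":0},{"dx":0,"dy":0,"dz":0,"ax":0,"ay":0,"az":0,"grip":0},{"dx":-10,"dy":0,"dz":0,"ax":0,"ay":0,"az":0,"grip":0},{"dx":-30,"dy":0,"dz":0,"ax":0,"ay":0,"az":0,"grip":0},{"dx":-40,"dy":0,"dz":0,"ax":0,"ay":0,"az":0,"grip":0},{"dx":-40,"dy":0,"dz":0,"ax":0,"ay":0,"az":0,"grip":0},{"dx":-40,"dy":0,"dz":0,"ax":0,"ay":0,"az":0,"grip":0},{"dx":0,"dy":0,"dz":0,"ax":0,"ay":0,"az":0,"grip":0}]'
python3 - <<'E'
from h import *
st(); snap('wrist','w39.png'); snap('scene','s39.png'); snap('top','top39.png')
E
```

```text
clock: 46.4
eef_pos: [0.5242, 0.1719, 0.1123]
ee_rot: [0.017, 0.708, 0.017, -0.706]
contact_force: [1.4, 0.2, 6.9]
gripper_width: 0.272
clock: 47.15
eef_pos: [0.5252, 0.1733, 0.2803]
ee_rot: [0.016, 0.711, 0.018, -0.702]
contact_force: [0.0, 0.3, 0.8]
gripper_width: 0.496
47.15 [0.5252 0.1733 0.2803] jaw -87.2 F [0.  0.3 0.8] w 0.496 q [ 0.07  0.24 -0.54  1.48  0.13  1.44 -2.  ]
```

View pics/w39.png

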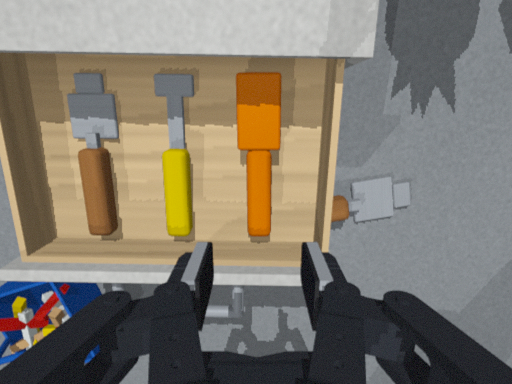

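View pics/s39.png

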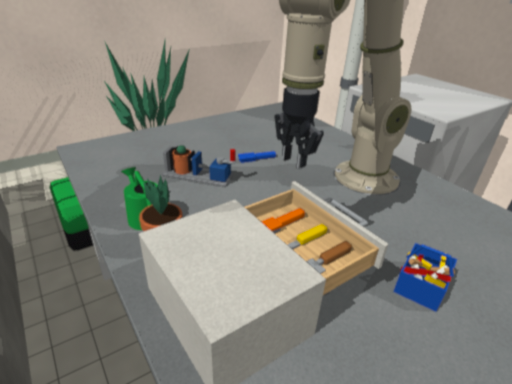

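View pics/top39.png

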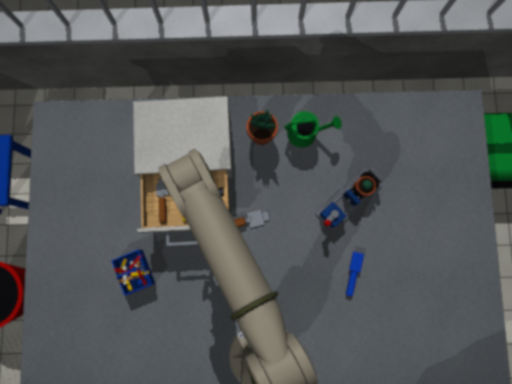

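```bash
python3 -m pendant '[{"dx":0,"dy":-5,"dz":10,"ax":-7,"ay":0,"az":0,"grip":-0.2},{"dx":0,"dy":0,"dz":0,"ax":-7,"ay":0,"az":0,"grip":-0.2},{"dx":0,"dy":0,"dz":0,"ax":-7,"ay":0,"az":0,"grip":-0.2},{"dx":0,"dy":0,"dz":0,"ax":-7,"ay":0,"az":0,"grip":-0.2},{"dx":0,"dy":0,"dz":0,"ax":-7,"ay":0,"az":0,"grip":-0.2},{"dx":0,"dy":0,"dz":0,"ax":-7,"ay":0,"az":0,"grip":-0.2},{"dx":0,"dy":0,"dz":0,"ax":-7,"ay":0,"az":0,"grip":-0.2},{"dx":0,"dy":0,"dz":0,"ax":-7,"ay":0,"az":0,"grip":-0.2},{"dx":0,"dy":0,"dz":0,"ax":-7,"ay":0,"az":0,"grip":-0.2},{"dx":0,"dy":0,"dz":0,"ax":-7,"ay":0,"az":0,"grip":-0.2}]'
python3 -m pendant '[{"dx":0,"dy":0,"dz":0,"ax":-7,"ay":0,"az":0,"grip":-0.2},{"dx":0,"dy":0,"dz":0,"ax":-7,"ay":0,"az":0,"grip":-0.2},{"dx":0,"dy":0,"dz":0,"ax":-5.6,"ay":0,"az":0,"grip":-0.2},{"dx":0,"dy":0,"dz":0,"ax":0,"ay":0,"az":0,"grip":-0.2}]'
python3 - <<'E'
from h import *
st(); im=snap('wrist','w40.png'); go([.389,.248,.22],2.4)
E
```

```text
clock: 48.13
eef_pos: [0.5115, 0.1757, 0.2691]
ee_rot: [-0.421, -0.567, -0.421, 0.569]
contact_force: [0.2, 0.8, -0.3]
gripper_width: 0.398
clock: 48.47
eef_pos: [0.5116, 0.1756, 0.2692]
ee_rot: [0.511, 0.488, 0.512, -0.489]
contact_force: [-0.2, -0.2, 0.4]
gripper_width: 0.4
48.47 [0.5116 0.1756 0.2692] jaw 2.6 F [-0.2 -0.2  0.4] w 0.4 q [ 0.22  0.26 -0.74  1.51  0.18  1.44 -0.48]
tool delta mm [  49.7 -119.7  -77.1] rows 3.7691220993233037
jaw now 2.2 ax turn -0.2 q7 -0.49054567305225055
tilt [-0.003 -0.    -1.   ]
```

```bash
python3 -m pendant '[{"dx":0,"dy":-30,"dz":-19,"ax":0,"ay":0,"az":0,"grip":-0.2},{"dx":0,"dy":-30,"dz":-19,"ax":0,"ay":0,"az":0,"grip":-0.2},{"dx":0,"dy":-30,"dz":-19,"ax":0,"ay":0,"az":0,"grip":-0.2},{"dx":0,"dy":-30,"dz":-20,"ax":0,"ay":0,"az":0,"grip":-0.2},{"dx":30,"dy":0,"dz":0,"ax":0,"ay":0,"az":0,"grip":-0.2},{"dx":0,"dy":0,"dz":0,"ax":0,"ay":0,"az":0,"grip":-0.2},{"dx":0,"dy":0,"dz":0,"ax":0,"ay":0,"az":0,"grip":-0.2}]'
python3 - <<'E'
from h import *
st(); im=snap('wrist','w41.png'); go([.389,.248,.125],2.4)
E
```

```text
clock: 49.1
eef_pos: [0.3886, 0.2471, 0.2398]
ee_rot: [0.509, 0.489, 0.51, -0.491]
contact_force: [0.8, -0.2, 0.7]
gripper_width: 0.403
49.1 [0.3886 0.2471 0.2398] jaw 2.2 F [ 0.8 -0.2  0.7] w 0.403 q [ 0.16  0.08 -0.83  1.75  0.06  1.34 -0.64]
tool delta mm [115.8  -0.5  -0.8] rows 2.8948159913092684
jaw now 2.2 ax turn -0.2 q7 -0.6410104164604092
tilt [-0.001 -0.001 -1.   ]
```

View pics/w41.png

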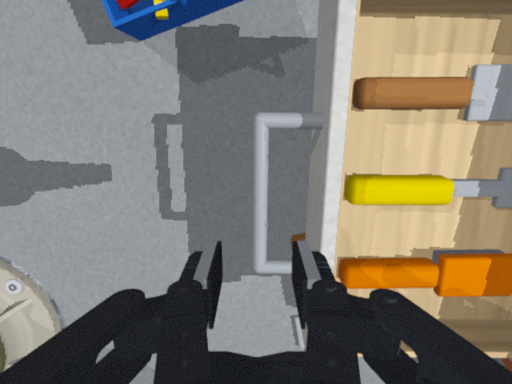

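```bash
python3 -m pendant '[{"dx":20,"dy":0,"dz":0,"ax":0,"ay":0,"az":0,"grip":-0.2},{"dx":30,"dy":0,"dz":0,"ax":0,"ay":0,"az":0,"grip":-0.2},{"dx":30,"dy":0,"dz":0,"ax":0,"ay":0,"az":0,"grip":-0.2},{"dx":20,"dy":0,"dz":0,"ax":0,"ay":0,"az":0,"grip":-0.2},{"dx":14,"dy":0,"dz":0,"ax":0,"ay":0,"az":0,"grip":-0.2},{"dx":0,"dy":0,"dz":0,"ax":0,"ay":0,"az":0,"grip":-0.2},{"dx":0,"dy":0,"dz":0,"ax":0,"ay":0,"az":0,"grip":-1},{"dx":0,"dy":0,"dz":0,"ax":0,"ay":0,"az":0,"grip":-1},{"dx":0,"dy":0,"dz":0,"ax":0,"ay":0,"az":0,"grip":-1},{"dx":0,"dy":0,"dz":0,"ax":0,"ay":0,"az":0,"grip":-1}]' 30
python3 - <<'E'
from h import *
st(); im=snap('wrist','w42.png')
E
```

```text
clock: 49.98
eef_pos: [0.3906, 0.2484, 0.1281]
ee_rot: [0.51, 0.491, 0.509, -0.489]
contact_force: [1.3, -2.3, 3.4]
gripper_width: 0.126
49.98 [0.3906 0.2484 0.1281] jaw 2.3 F [ 1.3 -2.3  3.4] w 0.126 q [ 0.12  0.2  -0.83  1.91  0.16  1.1  -0.73]
```

View pics/w42.png

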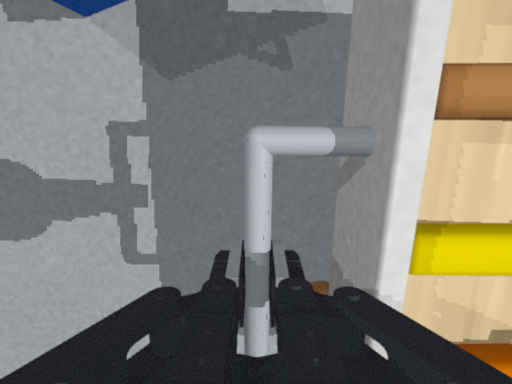

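```bash
python3 -m pendant '[{"dx":0,"dy":5,"dz":0,"ax":0,"ay":0,"az":0,"grip":-1},{"dx":0,"dy":10,"dz":0,"ax":0,"ay":0,"az":0,"grip":-1},{"dx":0,"dy":12,"dz":0,"ax":0,"ay":0,"az":0,"grip":-1},{"dx":0,"dy":12,"dz":0,"ax":0,"ay":0,"az":0,"grip":-1},{"dx":0,"dy":12,"dz":0,"ax":0,"ay":0,"az":0,"grip":-1},{"dx":0,"dy":12,"dz":0,"ax":0,"ay":0,"az":0,"grip":-1},{"dx":0,"dy":12,"dz":0,"ax":0,"ay":0,"az":0,"grip":-1},{"dx":0,"dy":12,"dz":0,"ax":0,"ay":0,"az":0,"grip":-1},{"dx":0,"dy":12,"dz":0,"ax":0,"ay":0,"az":0,"grip":-1},{"dx":0,"dy":12,"dz":0,"ax":0,"ay":0,"az":0,"grip":-1}]'
python3 -m pendant '[{"dx":0,"dy":12,"dz":0,"ax":0,"ay":0,"az":0,"grip":-1},{"dx":0,"dy":12,"dz":0,"ax":0,"ay":0,"az":0,"grip":-1},{"dx":0,"dy":12,"dz":0,"ax":0,"ay":0,"az":0,"grip":-1},{"dx":0,"dy":12,"dz":0,"ax":0,"ay":0,"az":0,"grip":-1},{"dx":0,"dy":8,"dz":0,"ax":0,"ay":0,"az":0,"grip":-1},{"dx":0,"dy":5,"dz":0,"ax":0,"ay":0,"az":0,"grip":-1},{"dx":0,"dy":0,"dz":0,"ax":0,"ay":0,"az":0,"grip":-1}]'
```

```text
clock: 50.87
eef_pos: [0.5017, 0.2518, 0.1281]
ee_rot: [0.51, 0.49, 0.509, -0.49]
contact_force: [-2.1, -5.0, 9.3]
gripper_width: 0.125
clock: 51.45
eef_pos: [0.5638, 0.2537, 0.1281]
ee_rot: [0.51, 0.491, 0.508, -0.49]
contact_force: [1.3, -3.9, 7.9]
gripper_width: 0.126
```

```bash
python3 -m pendant '[{"dx":0,"dy":4,"dz":0,"ax":0,"ay":0,"az":0,"grip":-1},{"dx":0,"dy":4,"dz":0,"ax":0,"ay":0,"az":0,"grip":-1},{"dx":0,"dy":0,"dz":0,"ax":0,"ay":0,"az":0,"grip":-1},{"dx":0,"dy":0,"dz":0,"ax":0,"ay":0,"az":0,"grip":-1}]'
python3 -m pendant '[{"dx":0,"dy":3,"dz":0,"ax":0,"ay":0,"az":0,"grip":-1},{"dx":0,"dy":0,"dz":0,"ax":0,"ay":0,"az":0,"grip":-1},{"dx":0,"dy":0,"dz":0,"ax":0,"ay":0,"az":0,"grip":-1}]'
python3 -m pendant '[{"dx":0,"dy":3,"dz":0,"ax":0,"ay":0,"az":0,"grip":-1},{"dx":0,"dy":0,"dz":0,"ax":0,"ay":0,"az":0,"grip":-1},{"dx":0,"dy":0,"dz":0,"ax":0,"ay":0,"az":0,"grip":-1}]'
```

```text
clock: 51.78
eef_pos: [0.5711, 0.2539, 0.1282]
ee_rot: [0.511, 0.491, 0.508, -0.49]
contact_force: [1.8, -4.0, 6.4]
gripper_width: 0.127
clock: 52.03
eef_pos: [0.573, 0.254, 0.1281]
ee_rot: [0.51, 0.49, 0.509, -0.49]
contact_force: [-3.5, -6.4, 9.1]
gripper_width: 0.121
clock: 52.28
eef_pos: [0.5731, 0.254, 0.1281]
ee_rot: [0.51, 0.488, 0.51, -0.492]
contact_force: [-16.1, -11.1, 18.3]
gripper_width: 0.126
```

```bash
python3 -m pendant '[{"dx":0,"dy":-2,"dz":0,"ax":0,"ay":0,"az":0,"grip":-1},{"dx":0,"dy":0,"dz":0,"ax":0,"ay":0,"az":0,"grip":-0.2},{"dx":0,"dy":0,"dz":0,"ax":0,"ay":0,"az":0,"grip":-0.2},{"dx":0,"dy":0,"dz":0,"ax":0,"ay":0,"az":0,"grip":-0.2},{"dx":0,"dy":0,"dz":0,"ax":0,"ay":0,"az":0,"grip":-0.2},{"dx":-10,"dy":0,"dz":0,"ax":0,"ay":0,"az":0,"grip":-0.2},{"dx":-30,"dy":0,"dz":0,"ax":0,"ay":0,"az":0,"grip":-0.2},{"dx":-40,"dy":0,"dz":0,"ax":0,"ay":0,"az":0,"grip":-0.2},{"dx":-40,"dy":0,"dz":0,"ax":0,"ay":0,"az":0,"grip":-0.2},{"dx":-40,"dy":0,"dz":0,"ax":0,"ay":0,"az":0,"grip":-0.2}]'
python3 -m pendant '[{"dx":0,"dy":-20,"dz":40,"ax":0,"ay":0,"az":0,"grip":0},{"dx":0,"dy":-20,"dz":35,"ax":0,"ay":0,"az":0,"grip":0},{"dx":0,"dy":0,"dz":0,"ax":0,"ay":0,"az":0,"grip":0},{"dx":0,"dy":0,"dz":0,"ax":0,"ay":0,"az":0,"grip":0}]'
python3 - <<'E'
from h import *
st(); im=snap('wrist','w43.png'); snap('scene','s43.png'); snap('top','top43.png'); print(np.round(im['T'][:3,3],3))
E
```

```text
clock: 53.12
eef_pos: [0.5727, 0.2557, 0.2892]
ee_rot: [0.51, 0.49, 0.51, -0.489]
contact_force: [1.2, 0.8, -0.9]
gripper_width: 0.397
clock: 53.45
eef_pos: [0.5375, 0.179, 0.2876]
ee_rot: [0.51, 0.491, 0.508, -0.491]
contact_force: [0.1, -0.0, 0.1]
gripper_width: 0.5
53.45 [0.5375 0.179  0.2876] jaw 2.1 F [ 0.1 -0.   0.1] w 0.5 q [ 0.2   0.32 -0.75  1.41  0.22  1.5  -0.51]
[0.535 0.253 0.431]
```

View pics/w43.png

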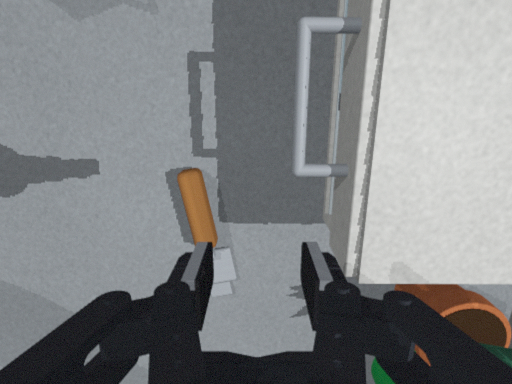

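View pics/s43.png

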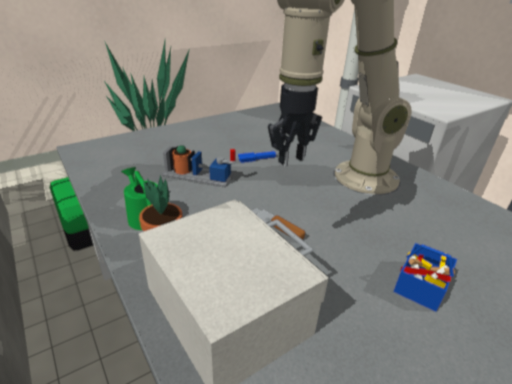

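```bash
python3 -m pendant '[{"dx":0,"dy":0,"dz":36,"ax":0,"ay":0,"az":0,"grip":0},{"dx":0,"dy":0,"dz":36,"ax":0,"ay":0,"az":0,"grip":0},{"dx":0,"dy":0,"dz":36,"ax":0,"ay":0,"az":0,"grip":0},{"dx":0,"dy":0,"dz":36,"ax":0,"ay":0,"az":0,"grip":0},{"dx":0,"dy":0,"dz":36,"ax":0,"ay":0,"az":0,"grip":0},{"dx":0,"dy":0,"dz":36,"ax":0,"ay":0,"az":0,"grip":0},{"dx":0,"dy":0,"dz":36,"ax":0,"ay":0,"az":0,"grip":0},{"dx":0,"dy":0,"dz":36,"ax":0,"ay":0,"az":0,"grip":0},{"dx":0,"dy":0,"dz":36,"ax":0,"ay":0,"az":0,"grip":0},{"dx":0,"dy":0,"dz":36,"ax":0,"ay":0,"az":0,"grip":0}]'
python3 -m pendant '[{"dx":0,"dy":0,"dz":36,"ax":0,"ay":0,"az":0,"grip":0},{"dx":0,"dy":0,"dz":36,"ax":0,"ay":0,"az":0,"grip":0},{"dx":0,"dy":0,"dz":36,"ax":0,"ay":0,"az":0,"grip":0},{"dx":0,"dy":0,"dz":36,"ax":0,"ay":0,"az":0,"grip":0},{"dx":0,"dy":0,"dz":36,"ax":0,"ay":0,"az":0,"grip":0},{"dx":0,"dy":0,"dz":36,"ax":0,"ay":0,"az":0,"grip":0},{"dx":0,"dy":0,"dz":0,"ax":0,"ay":0,"az":0,"grip":0},{"dx":0,"dy":0,"dz":0,"ax":0,"ay":0,"az":0,"grip":0}]'
python3 - <<'E'
from h import *
st(); im=snap('wrist','w44.png'); print(np.round(im['T'][:3,3],3),proj(im,im['T'][:3,3]*[1,1,0]))
E
```

```text
clock: 54.43
eef_pos: [0.5531, -0.178, 0.2867]
ee_rot: [0.511, 0.489, 0.511, -0.489]
contact_force: [1.2, 0.4, 0.1]
gripper_width: 0.496
clock: 55.1
eef_pos: [0.5614, -0.3954, 0.2846]
ee_rot: [0.509, 0.49, 0.51, -0.49]
contact_force: [-0.2, 1.5, -0.6]
gripper_width: 0.499
55.1 [ 0.5614 -0.3954  0.2846] jaw 2.2 F [-0.2  1.5 -0.6] w 0.499 q [ 0.83  0.56 -0.47  1.04  0.24  1.59  0.47]
[ 0.559 -0.322  0.428] (np.float64(257.11980514553636), np.float64(100.55513911657118))
```

View pics/w44.png

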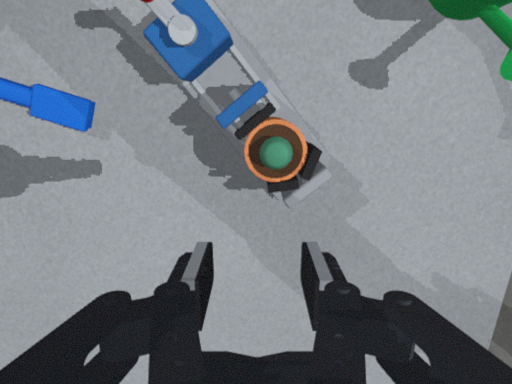

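```bash
python3 - <<'E'
from h import *
im=dict(np.load('pics/w44.png.npz')); a=im['pixels'][70:220,200:350,::-1]; cv2.imwrite('pics/w44c.png',cv2.resize(a,None,fx=4,fy=4,interpolation=cv2.INTER_CUBIC))
E
```

```text
(no output)
```

View pics/w44c.png

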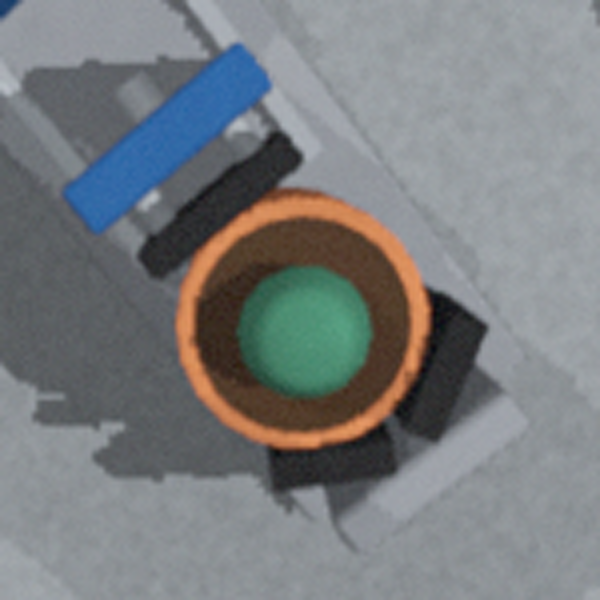

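```bash
python3 - <<'E'
from h import *
im=dict(np.load('pics/w44.png.npz'))
f=lambda x,y,z=.09: ray(im,200+x/4,70+y/4,z)[:2]*1000
d=np.array([.649,-.760])
J=[f(100,235)@d,f(272,90)@d]; B=[f(65,190)@d,f(240,43)@d]; P=[f(157,278)@d,f(302,158)@d]; Pb=[f(138,252)@d,f(282,130)@d]
for n,v in zip('JBPb',[J,B,P,Pb]): print(n,np.round(v,1),np.mean(v))
print('face-jaw',np.mean(P)-np.mean(J),'gap',np.mean(Pb)-np.mean(J))
A=np.array([484.2,-260.1]); print('pad x',np.mean(P)-A@d-150,'pot',f(304,320,.087),(f(304,320,.087)-A)@d-150, (f(304,320,.087)-A)@np.array([.76,.649]))
E
```

```text
J [609.2 608.5] 608.8743318927243
B [595.  594.8] 594.9003333257867
P [626.9 626.3] 626.5949559548953
b [618.7 617.7] 618.1858557669834
face-jaw 17.720624062171055 gap 9.311523874259137
pad x -35.326844045104735 pot [ 581.50326003 -371.69017809] -2.0416488872629373 1.5284520447351266
```

The pot stands upright in the vee with about 5.5–6 mm of pad compression, the drawer is shut, and the arm is clear of everything. I'll hand the job in.

```bash
python3 - <<'E'
from h import *
st(); print(job.job_done())
E
```

```text
55.15 [ 0.5621 -0.3931  0.2853] jaw 2.4 F [0.  1.2 0.9] w 0.498 q [ 0.83  0.56 -0.47  1.05  0.24  1.59  0.47]
the job is handed in; nothing more can be done
None
```

I did both parts of the job and handed it in at about 55 s; no verdict is reported.

- **Clamp:** I stood the cactus pot on the bed and wound the crank clockwise about 2.5 turns. The last overhead picture shows the pot upright against both vee faces. The sprung pad is pressed in by roughly 5–6 mm. My readings, from pictures and from counting crank turns, ran from about 5 to 6.3 mm, inside the 3–8 mm wanted and well short of bottoming at 15 mm.
- **Drawer and tools:** I pulled the drawer out until it met its stop. Then I laid the small trowel, the weeder and the brush flat inside and pushed it shut until it resisted. The handle moved from x = 0.388 to 0.573 m, the full 0.185 m travel. A picture before closing shows all three tools lying flat and clear of the edges, and the one after shows the drawer shut.
- **Fork:** No fork was visible in any camera view, so I took it as absent.
- **Knocked tool:** The brush was shifted a few centimetres partway through, so I measured it again before picking it up.
- **Left alone:** I did not touch the large trowel, the blue brush, the can, the big plant or the basket.

No check failed. The highest force I saw was about 40 N at the wrist, while pulling the drawer against its stop, against a 120 N limit.

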